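# Clamp the cake board and serve the biscuits with the turner

## Task

Turn the sleeve of the cake stand clockwise until its three jaws have closed firmly on the wooden board. Then slide the turner under each hot biscuit on the baking sheet and lay it flat and right way up on the board, all of them side by side, none on top of another, never touching a biscuit with the gripper. Finally set the turner back upright along the middle of its white rest, with the board still clamped, and leave the other kitchen things alone.

Things in the scene. Friction and masses are not known exactly. Their poses are not given: they have to be found in the camera images.
- sheet: dark steel baking sheet, fixed, 180 (x) x 270 (y) mm, origin under its centre; floor top 6 mm above the worktop. Its front (-x) edge is open; a 4 mm lip stands along the back edge (inner face at x = +86 mm, top 18 mm above the worktop) and along both sides (inner faces at y = +-131 mm, top 16 mm). The biscuits lie on it in up to three lanes along x, about 82 mm apart
- biscuit0: round golden biscuit, hot: 66 mm across, 12 mm thick, 45 g, origin at the centre of its underside, z up; the underside is flat to radius 26 mm, then bevels up to radius 33 mm at 5 mm height, so a thin edge gets under it. May be absent (None)
- biscuit1: round golden biscuit, hot: 66 mm across, 12 mm thick, 45 g, origin at the centre of its underside, z up; the underside is flat to radius 26 mm, then bevels up to radius 33 mm at 5 mm height, so a thin edge gets under it. May be absent (None)
- biscuit2: round golden biscuit, hot: 66 mm across, 12 mm thick, 45 g, origin at the centre of its underside, z up; the underside is flat to radius 26 mm, then bevels up to radius 33 mm at 5 mm height, so a thin edge gets under it. May be absent (None)
- turner: black non-stick turner, 110 g, standing on blade and foot; x from handle to tip, z up, origin at blade underside level. Slippery blade 2.4 mm thick, 56 wide, x 50 to 135, underside z 0. Neck rises from x 52 to the handle (x 8, z 60). Level handle bar 18 wide (y), 16 high, x -110 to 20, centre z 62. Thin foot at x -103 down to z 0
- turner_grip (a point): point in the middle of the turner's handle section, x = -30, z = 62 mm of the turner, where the gripper can pinch it across y
- turner_tip (a point): middle of the blade's front edge, underside (x = 135 mm, z = 0 of the turner)
- rest: long white ceramic spoon rest, fixed, 290 (x) x 100 (y) mm, 6 mm thick (decorative edges 10 mm), origin under its centre; the turner stands on it along x at the start
- stand: white round self-centring cake stand, fixed, 280 mm across, 35 mm high, origin under its centre. An arm reaches out 208 mm along -x to the sleeve. Jaws at 0, 120 and 240 degrees, tops 49 mm above the worktop
- stand_top (a point): centre of the stand's top face, 35 mm above the worktop
- sleeve (a joint): upright knurled steel sleeve, 40 mm across, 31 to 75 mm above the worktop; angle (rad) grows turning clockwise seen from above, drawing all three jaws in by 5 mm per rad: jaws at 128 mm radius at 0, gripping the board at 4.0, then stiff (stop 4.6). Stays where left. Starts at 0 to 0.8, so regrip several times
- sleeve_grip (a point): on the sleeve's axis, 55 mm above the worktop: where to grip it from above
- board: round loose wooden serving board on the stand, 216 mm across, 0.45 kg, origin at the centre of its underside; its floor is 18 mm thick (top 53 mm above the worktop, above the jaws) inside a low rim, inner radius 101 mm, whose top is 59 mm above the worktop. It starts off-centre
- mug: blue mug, 80 mm across, 90 high, bystander
- jam: jar, 85 mm high, bystander
- mill: dark wooden pepper mill, 145 mm high, bystander
- tin: small tin, 60 mm high, bystander
Things that resemble listed ones, but are neither listed nor needed, are in the scene too. Of the things that look like the board, the larger one is meant.

How it is judged:
By the outcome, as a careful person would: the job done as asked, in the order asked, and still so for the second after the job is handed in, with the robot touching nothing.
Of biscuit0, biscuit1, biscuit2 only 2 to 3 are there at a start; the rules pass over those that are not, and their reading is None.
At some moment in a run one of biscuit0, biscuit1, biscuit2 may be knocked a few centimetres aside while the robot is not near it.
It also fails if it takes over 210 s, if anything falls off the work surface, if the arm or the gripper's body presses on something with over 40 N, if the wrist force passes 120 N, or if a joint passes its speed limit or range.

## Robot

A 6-joint arm with a two-finger parallel gripper is mounted at the origin on the work surface. World frame = base frame: x ahead of the robot, y to its left, z up, the work surface at z = 0. Lengths are in m, angles in degrees, forces in N, time in s.
With the tool pointing down it reaches from about 0.375 to 0.9 m from the base axis. Payload 3.1 kg.
Tool frame: the origin (TCP) lies at the very end of the fingers, on their centre line; the grasp point (between the pads) lies 19 mm behind it; z points along the fingers, y is the line along which they close (so a half turn about z gives the same grasp; the last joint's range is limited). The gripper opens to 87 mm and grips with 3 to 60 N. Pads are 19 mm wide; open, the fingers measure 117 mm over their backs; the gripper's body (75 mm by 190 mm) begins 51 mm behind the grasp point.
Start: joints at [-85.571, 30.224, 82.088, -0, 67.689, -10.227], TCP at [0.158, -0.605, 0.223] pointing down, gripper open.
Joint ranges: [-176.69, 176.69], [-43.24, 126.21], [12.49, 139.97], [-82, 262], [0, 151.66], [-163.58, 163.58]. Speed limits (degrees/s): [159.86, 159.86, 180, 180, 180, 180].

## Interface

Orientations are given as a 3x3 rotation matrix whose columns are the frame's x, y, z axes.
In Python, from rig import readout, viewer, ticket gives the robot as it stands.
- The arm moves only by the tool send_rows, never from a script. Its argument "moves" is a list of rows, each a list of 6 numbers: the shift along the tool's x, y, z in units of 250 mm (1.0 is 250 mm), then the turn, a rotation vector about the tool's x, y, z in units of 90 degrees (1.0 is 90 degrees). A call has 1 to 12 rows; each row is the pose to reach, as a shift and turn from the pose commanded when the call began, along the tool's axes at that moment; what a row does not reach only later rows make up. A row lasts 1/10 s, in which the tool goes at most 50 mm and 8.59 degrees, less where a joint would pass 70% of its speed; a pose out of reach is approached as far as the arm can. A call with a number of a shift or a turn outside -1 to 1 is refused whole. A call with a gripper value outside its range is refused whole. "grip" is the opening, from 0 (shut) to 1 (fully open), set as the call begins (left out, the last holds). The fingers move at their own pace and stop on an object; the grip force is fixed at half the most. Time passes only in rows, so rows that repeat a pose let the fingers close. It gives the time, the measured TCP pose, the force, the opening and the grip force at its end, in the units of the state.
- readout.read_state(): the state, without advancing time (a new reading comes with each control period).
- viewer.capture(name): name is "side" or "top"; returns (picture, depth): 480x640x3 uint8, red, green, blue; 480x640 float32, m along the optical axis (not along the pixel's ray), 0 where there is no reading.
- viewer.camera_info(name): a dict with "fx", "fy", "cx", "cy" (pixels), "R" (3x3) and "t" (3): a world point X has camera coordinates R X + t. Camera axes: x right, y down, z forward; pixel columns grow to the right and rows downward; lengths in m; the calibration is good to about 2 mm. A picture is of the moment at which its call begins. camera_info takes no time and is no camera call.
- ticket.hand_in(): hands the job in; it is judged then, once.
The state is a dict: "time_s": time; "joint_positions": joint angles; "qvel": joint speeds; "tau": joint torques, N m; "position": TCP position; "tcp_rot": TCP orientation; "force": force on the tool from outside, world axes, zero at the start; "moment": the same for the moment, N m; "opening": opening from 0.0 (shut) to 1.0 (fully open); "grasp_force": force on a finger pad.
Only numpy, scipy, OpenCV 4.12 (cv2) and the standard library are available. Lean on these libraries where they do the work, as an engineer would, in place of code of your own. Each camera call takes 0.05 s, during which the arm holds its last target. There are 200 camera calls.

## Working session

There is one attempt and no reset: what is moved stays moved. The work goes in short steps, Python scripts to look and compute and a tool call to move; the robot and the scene stay as the last step left them, time stands still between calls to the robot, and variables do not carry over. Pictures are saved under pics/ and viewed, at most 14 in all, crops included, and the job is handed in when it is done.

Besides the shell and the picture viewer there is one more tool, called after "Call:" by a JSON object that holds its "name" and its "arguments". send_rows: Moves the arm, as the interface text tells. Shifts and turns lie within -1 to 1; 1 stands for 250 mm of shift or 90 degrees of turn. Its arguments: {"type":"object","properties":{"moves":{"type":"array"},"grip":{"type":"number"}},"required":["moves"]}

```bash
ls; mkdir -p pics; python3 - <<'E'
from rig import readout, viewer
import cv2, numpy as np
for n in ("top","side"):
    im,d=viewer.capture(n); cv2.imwrite(f"pics/{n}0.png",im[:,:,::-1]); np.savez(f"pics/{n}0.npz",im=im,d=d)
    c=viewer.camera_info(n); print(n,{k:np.round(v,4).tolist() for k,v in c.items()})
print(readout.read_state())
E
```

```text
pics
top {'fx': 554.78, 'fy': 554.78, 'cx': 311.1784, 'cy': 234.3954, 'R': [[-0.0099, -1.0, -0.0014], [-0.9963, 0.0099, -0.0856], [0.0856, 0.0005, -0.9963]], 't': [0.0955, 0.493, 1.3532]}
side {'fx': 447.65, 'fy': 447.65, 'cx': 312.6608, 'cy': 236.2651, 'R': [[-0.9163, -0.4002, -0.0154], [-0.2709, 0.6475, -0.7123], [0.295, -0.6485, -0.7017]], 't': [0.4965, 0.1367, 1.1875]}
{'time_s': 0.1, 'joint_positions': array([-8.55712022e+01,  3.02734580e+01,  8.21490828e+01, -2.67199478e-03,
        6.76897856e+01, -1.02295622e+01]), 'qvel': array([ 0.033906  , -0.18395781, -0.11037865, -0.02736651, -0.01183472,
       -0.04279761]), 'tau': array([-2.19989870e-04, -4.40983593e+01, -1.77150106e+01,  6.35708473e-02,
        5.34172053e-02, -3.79485004e-05]), 'position': array([ 0.1580989 , -0.60398753,  0.22167123]), 'tcp_rot': array([[ 9.67447456e-01,  2.53071892e-01, -1.94402449e-04],
       [ 2.53071782e-01, -9.67445536e-01,  1.95127658e-03],
       [ 3.05739473e-04, -1.93695533e-03, -9.99998077e-01]]), 'force': array([0.91358838, 0.12664796, 0.18361057]), 'moment': array([ 0.01133498, -0.03620875,  0.00856773]), 'grasp_force': 0.0, 'opening': 0.9932158223820635}
```

View pics/top0.png

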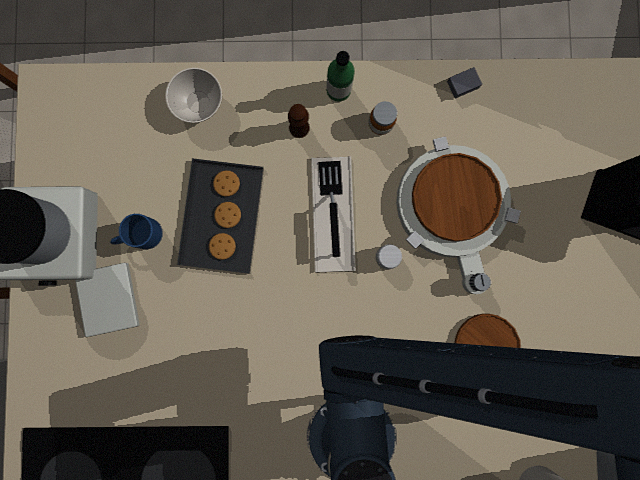

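View pics/side0.png

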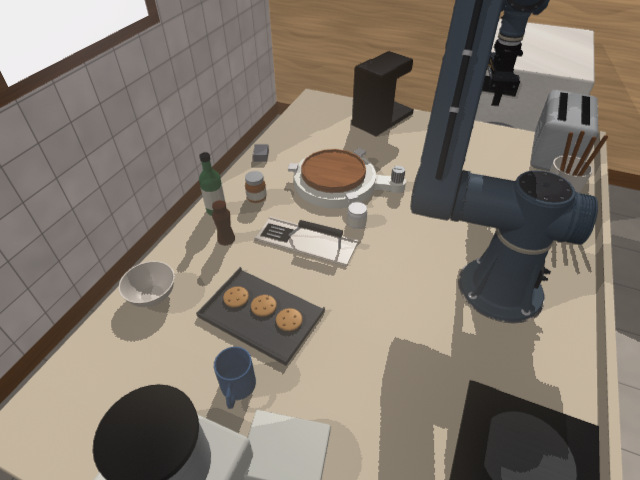

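The top view (image up = +x, left = +y) shows three biscuits at about (227,183), (228,215) and (222,246). The turner is on its rest at about (333,210) with its tip up. The stand is at about (456,200), the sleeve at about (477,283), and the mug, mill, jam and tin are around them. The side view confirms this layout.

```bash
cat > h.py <<'E'
from rig import readout, viewer
import cv2, numpy as np
def cap(n,save=None):
    im,d=viewer.capture(n)
    if save: cv2.imwrite(f"pics/{save}.png",im[:,:,::-1])
    return im,d
def ray(n,uv,z):
    c=viewer.camera_info(n);uv=np.atleast_2d(uv).astype(float)
    r=np.c_[(uv[:,0]-c['cx'])/c['fx'],(uv[:,1]-c['cy'])/c['fy'],np.ones(len(uv))]@np.array(c['R'])
    o=-np.array(c['R']).T@np.array(c['t'])
    return o+r*((z-o[2])/r[:,2])[:,None]
def proj(n,X):
    c=viewer.camera_info(n);q=np.atleast_2d(X)@np.array(c['R']).T+np.array(c['t'])
    return np.c_[q[:,0]/q[:,2]*c['fx']+c['cx'],q[:,1]/q[:,2]*c['fy']+c['cy']]
def blobs(mask,amin,roi=None):
    m=mask.astype(np.uint8)
    if roi: k=np.zeros_like(m);k[roi[1]:roi[3],roi[0]:roi[2]]=1;m*=k
    cs,_=cv2.findContours(m,cv2.RETR_EXTERNAL,cv2.CHAIN_APPROX_NONE)
    return sorted([c for c in cs if cv2.contourArea(c)>amin],key=lambda c:-cv2.contourArea(c))
def hsv(im): return cv2.cvtColor(im,cv2.COLOR_RGB2HSV).astype(int)
def circ(n,c,z):
    p=ray(n,cv2.convexHull(c)[:,0],z)[:,:2].astype(np.float32)*1000
    (x,y),r=cv2.minEnclosingCircle(p); m=cv2.fitEllipse(p) if len(p)>5 else None
    return np.round([x,y,r],1),(np.round(m[0],1),np.round(m[1],1)) if m else None
E
python3 - <<'E'
from h import *
f=np.load("pics/top0.npz");im=f['im'];H=hsv(im)
def at(*p):
    for q in p: print(q,H[q[1],q[0]])
at((222,178),(456,180),(477,275),(250,210),(348,240),(335,230),(330,170),(405,200),(441,144),(513,215),(415,240),(288,210),(320,185))
c=np.hstack([cv2.resize(im[150:285,170:270],None,fx=4,fy=4,interpolation=2),cv2.resize(im[150:285,300:400],None,fx=4,fy=4,interpolation=2)])
cv2.imwrite("pics/c1.png",c[:,:,::-1])
c=cv2.resize(im[130:300,390:530],None,fx=3.5,fy=3.5,interpolation=2)
cv2.imwrite("pics/c2.png",c[:,:,::-1])
E
```

```text
(222, 178) [ 15 159 128]
(456, 180) [ 12 179 101]
(477, 275) [105  35  73]
(250, 210) [100  21  37]
(348, 240) [ 19  19 150]
(335, 230) [105  30  17]
(330, 170) [100  23  99]
(405, 200) [ 18  12 107]
(441, 144) [ 90   3 153]
(513, 215) [90  3 93]
(415, 240) [120   2 157]
(288, 210) [ 21  51 150]
(320, 185) [0 0 0]
```

View pics/c1.png

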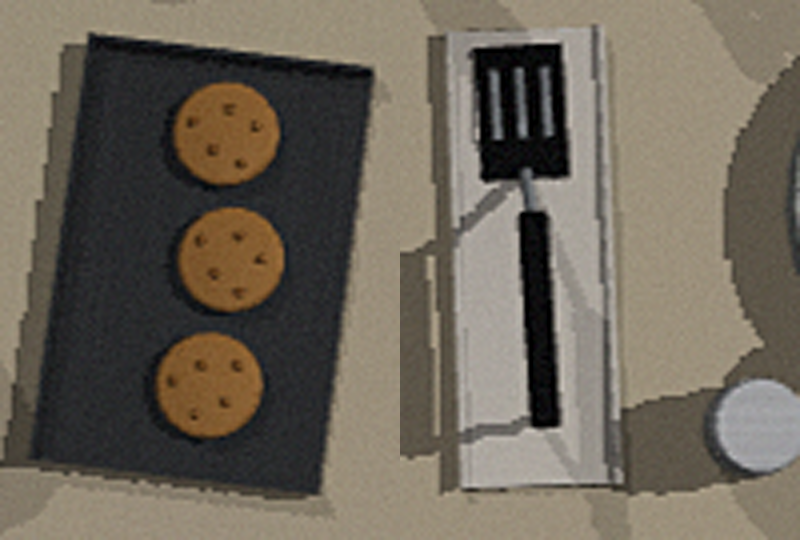

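View pics/c2.png

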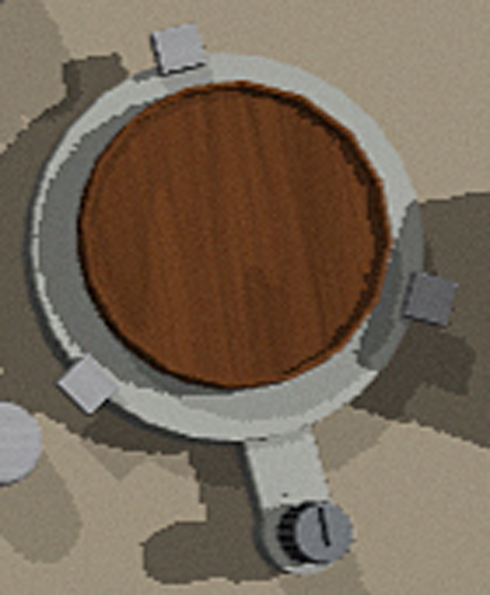

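The left crop shows three biscuits on the sheet, whose left edge casts a lip shadow. The right crop shows the turner nearly parallel to the rest. The second crop shows the sleeve cap centred near (482.5,282) in full-image pixels with its black index mark, and the jaws open.

```bash
cat > m.py <<'E'
from h import *
def biscuits(im,n='top',z=0.018,roi=(170,150,270,280)):
    H=hsv(im);m=(H[...,1]>110)&(H[...,2]>70)&(H[...,0]<25)
    return [circ(n,c,z)[0] for c in blobs(m,150,roi)]
E
python3 - <<'E'
from m import *
f=np.load("pics/top0.npz");im=f['im'];d=f['d'];H=hsv(im);n='top'
for b in biscuits(im): print("bisc",b)
# sheet
m=(H[...,2]<75)
c=blobs(m,2000,(165,150,270,280))[0]
hull=cv2.convexHull(c); r=cv2.minAreaRect(ray(n,hull[:,0],0.012)[:,:2].astype(np.float32)*1000); print("sheet",r, cv2.boxPoints(r).round(0).tolist())
q=cv2.approxPolyDP(hull,6,True)[:,0];print("sheet quad",q.tolist(),ray(n,q,0.012)[:,:2].round(3).tolist())
# rest
m=((H[...,1]<32)&(H[...,2]>110))
c=blobs(m,1000,(295,140,362,285))[0];hull=cv2.convexHull(c)
r=cv2.minAreaRect(ray(n,hull[:,0],0.008)[:,:2].astype(np.float32)*1000);print("rest",r)
# turner blade & handle
m=H[...,2]<45
for c in blobs(m,100,(312,150,352,265)):
    h=cv2.convexHull(c)[:,0]
    print("turner part",cv2.boundingRect(c));
    for z in(0.008,0.076): print(z,cv2.minAreaRect(ray(n,h,z)[:,:2].astype(np.float32)*1000))
# board
m=(H[...,1]>130)&(H[...,0]<20)&(H[...,2]>30)
print("board",circ(n,blobs(m,1500,(395,140,520,260))[0],0.059))
# stand white: outer points of ring
m=(H[...,1]<40)&(H[...,2]>40)
jp=np.array([[180,47],[432,298],[88,383]])/3.5+[390,130]
J=ray(n,jp,0.049)[:,:2];print("jaws",J.round(4).tolist())
A=np.c_[2*J,np.ones(3)];s=np.linalg.solve(A,(J**2).sum(1));print("centre",s[:2],np.sqrt(s[2]+s[:2]@s[:2]))
print("sleeve",ray(n,[[390+324/3.5,130+531/3.5]],0.075))
# sheet depth heights profile across sheet row
cc=viewer.camera_info(n);R=np.array(cc['R']);t=np.array(cc['t'])
def P(u,v):
    z=d[v,u];return R.T@(np.array([(u-cc['cx'])/cc['fx']*z,(v-cc['cy'])/cc['fy']*z,z])-t)
for v in(198,230): print([(u,int(np.median([1000*P(u,v+k)[2] for k in(-1,0,1)]))) for u in list(range(178,194))+list(range(246,264))])
E
```

```text
bisc [468.3 312.2  32.9]
bisc [546.8 298.6  32.6]
bisc [626.  302.   32.8]
sheet ((543.5442504882812, 325.7329406738281), (197.3297119140625, 277.27288818359375), 82.23492431640625) [[393.0, 247.0], [668.0, 209.0], [694.0, 405.0], [420.0, 442.0]]
sheet quad [[192, 158], [262, 167], [249, 273], [170, 266]] [[0.691, 0.39], [0.666, 0.213], [0.4, 0.246], [0.419, 0.442]]
rest ((547.8021850585938, 35.71836853027344), (289.00543212890625, 100.99628448486328), 1.2959359884262085)
turner part (318, 161, 24, 34)
0.008 ((638.7593383789062, 42.26914978027344), (83.84954071044922, 54.381839752197266), 2.8981223106384277)
0.076 ((625.8491821289062, 44.610294342041016), (79.72566986083984, 51.707191467285156), 2.898123025894165)
turner part (330, 203, 10, 54)
0.008 ((507.09332275390625, 32.74955749511719), (134.16941833496094, 16.747882843017578), 2.762563467025757)
0.076 ((500.6588134765625, 35.55889892578125), (127.57056427001953, 15.924174308776855), 2.762563705444336)
board (array([ 578.5, -262.8,  108.8]), (array([ 579.7, -262.3]), array([212.3, 216.6])))
jaws [[0.713, -0.2322], [0.5336, -0.402], [0.4768, -0.1614]]
centre [ 0.57435169 -0.26534575] 0.14258314788539095
sleeve [[ 0.37309839 -0.31312484  0.075     ]]
[(178, 0), (179, -1), (180, 0), (181, 2), (182, -1), (183, 0), (184, -6), (185, -2), (186, -1), (187, 17), (188, 15), (189, 5), (190, 1), (191, 2), (192, 6), (193, 4), (246, 8), (247, 7), (248, 3), (249, 5), (250, 6), (251, 4), (252, 8), (253, 4), (254, 5), (255, 5), (256, 2), (257, 6), (258, 7), (259, 6), (260, -1), (261, 0), (262, 2), (263, 0)]
[(178, -1), (179, -1), (180, -2), (181, -4), (182, 16), (183, 17), (184, 11), (185, 7), (186, 6), (187, 2), (188, 10), (189, 6), (190, 3), (191, 5), (192, 4), (193, 8), (246, 6), (247, 4), (248, 6), (249, 4), (250, 10), (251, 5), (252, 6), (253, 2), (254, 6), (255, 4), (256, 0), (257, -1), (258, 0), (259, 1), (260, 0), (261, -1), (262, -1), (263, 2)]
```

```bash
cat > plan.py <<'E'
from h import *
from scipy.spatial.transform import Rotation as Ro
def pose(x,y,z,yaw,pitch=0):   # tool x = forward (yaw), tool z down; pitch>0 = tip down
    R=Ro.from_euler('z',yaw,degrees=True)*Ro.from_euler('y',pitch,degrees=True)*Ro.from_euler('x',180,degrees=True)
    return np.array([x,y,z]),R
def state():
    s=readout.read_state();R=Ro.from_matrix(s['tcp_rot']);f=R.as_matrix()[:,0]
    print("t",s['time_s'],"p",np.round(s['position'],4),"yaw %.1f pitch %.1f"%(np.degrees(np.arctan2(f[1],f[0])),-np.degrees(np.arcsin(f[2]))),"q6 %.0f"%s['joint_positions'][5],"F",np.round(s['force'],1),"M",np.round(s['moment'],2),"op %.3f gf %.1f"%(s['opening'],s['grasp_force']))
    return np.array(s['position']),R
def plan(wps,start=None):
    p,R=start or state()
    for w in wps:
        q,S=pose(*w);d=R.inv().apply(q-p)/.25;r=(R.inv()*S).as_rotvec()/(np.pi/2)
        print(w,np.r_[d,r].round(3).tolist(),"rows",max(np.linalg.norm(d)*5,np.linalg.norm(r)*90/8.59).round(1))
        p,R=q,S
E
python3 - <<'E'
from plan import *
plan([(.22,-.52,.22,100),(.373,-.313,.16,190),(.373,-.313,.040,190)])
for n,uv,z in(("mill",(298,112),.14),("tin",(389,257),.06),("jam",(384,112),.085),("mug",(145,229),.09)): print(n,ray('top',[uv],z)[0].round(3))
E
```

```text
t 0.1 p [ 0.1581 -0.604   0.2217] yaw 14.7 pitch -0.0 q6 -10 F [0.9 0.1 0.2] M [ 0.01 -0.04  0.01] op 0.993 gf 0.0
(0.22, -0.52, 0.22, 100) [0.325, -0.262, 0.007, -0.001, -0.001, -0.948] rows 9.9
(0.373, -0.313, 0.16, 190) [0.709, 0.746, 0.24, -0.0, 0.0, -1.0] rows 10.5
(0.373, -0.313, 0.04, 190) [0.0, -0.0, 0.48, 0.0, 0.0, 0.0] rows 2.4
mill [0.767 0.118 0.14 ]
tin [ 0.434 -0.096  0.06 ]
jam [ 0.782 -0.088  0.085]
mug [0.505 0.482 0.09 ]
```

Call:
{"name": "send_rows", "arguments": {"moves": [[0.325, -0.262, 0, 0, 0, -0.948], [0.325, -0.262, 0, 0, 0, -0.948], [0.325, -0.262, 0, 0, 0, -0.948], [0.325, -0.262, 0, 0, 0, -0.948], [0.325, -0.262, 0, 0, 0, -0.948], [0.325, -0.262, 0, 0, 0, -0.948], [0.325, -0.262, 0, 0, 0, -0.948], [0.325, -0.262, 0, 0, 0, -0.948], [0.325, -0.262, 0, 0, 0, -0.948], [0.325, -0.262, 0, 0, 0, -0.948], [0.325, -0.262, 0, 0, 0, -0.948], [0.325, -0.262, 0, 0, 0, -0.948]], "grip": 1}}

```text
time_s: 1.3
position: [0.2202, -0.5205, 0.2222]
tcp_rot: [[-0.17, 0.985, -0.0], [0.985, 0.17, 0.001], [0.001, 0.0, -1.0]]
force: [-0.5, -0.3, 0.2]
opening: 0.995
grasp_force: 0.0
```

Call:
{"name": "send_rows", "arguments": {"moves": [[0.709, 0.746, 0.24, 0, 0, -1], [0.709, 0.746, 0.24, 0, 0, -1], [0.709, 0.746, 0.24, 0, 0, -1], [0.709, 0.746, 0.24, 0, 0, -1], [0.709, 0.746, 0.24, 0, 0, -1], [0.709, 0.746, 0.24, 0, 0, -1], [0.709, 0.746, 0.24, 0, 0, -1], [0.709, 0.746, 0.24, 0, 0, -1], [0.709, 0.746, 0.24, 0, 0, -1], [0.709, 0.746, 0.24, 0, 0, -1], [0.709, 0.746, 0.24, 0, 0, -1], [0.709, 0.746, 0.24, 0, 0, -1]]}}

```text
time_s: 2.5
position: [0.3732, -0.3138, 0.1625]
tcp_rot: [[-0.985, -0.171, 0.0], [-0.171, 0.985, 0.0], [-0.0, 0.0, -1.0]]
force: [-0.3, 0.6, 0.4]
opening: 1.0
grasp_force: 0.0
```

```bash
python3 - <<'E'
from plan import *
plan([(.373,-.313,.16,190),(.373,-.313,.040,190)])
E
```

```text
t 2.5 p [ 0.3732 -0.3138  0.1625] yaw -170.1 pitch 0.0 q6 -153 F [-0.3  0.6  0.4] M [ 0.08 -0.14 -0.04] op 1.000 gf 0.0
(0.373, -0.313, 0.16, 190) [0.0, 0.003, 0.01, 0.0, 0.0, -0.002] rows 0.1
(0.373, -0.313, 0.04, 190) [0.0, -0.0, 0.48, 0.0, 0.0, 0.0] rows 2.4
```

Call:
{"name": "send_rows", "arguments": {"moves": [[0, 0.003, 0.15, 0, 0, 0], [0, 0.003, 0.3, 0, 0, 0], [0, 0.003, 0.42, 0, 0, 0], [0, 0.003, 0.49, 0, 0, 0], [0, 0.003, 0.49, 0, 0, 0]]}}

```text
time_s: 3.0
position: [0.372, -0.3118, 0.0379]
tcp_rot: [[-0.985, -0.17, -0.003], [-0.17, 0.985, 0.004], [0.002, 0.005, -1.0]]
force: [0.1, 0.7, -0.2]
opening: 1.001
grasp_force: 0.0
```

Call:
{"name": "send_rows", "arguments": {"moves": [[0, 0, 0, 0, 0, 0], [0, 0, 0, 0, 0, 0], [0, 0, 0, 0, 0, 0], [0, 0, 0, 0, 0, 0], [0, 0, 0, 0, 0, 0], [0, 0, 0, 0, 0, 0], [0, 0, 0, 0, 0, 0], [0, 0, 0, 0, 0, 0]], "grip": 0}}

```text
time_s: 3.8
position: [0.3722, -0.3103, 0.0401]
tcp_rot: [[-0.985, -0.172, -0.002], [-0.172, 0.985, 0.005], [0.001, 0.005, -1.0]]
force: [1.2, 6.1, 3.5]
opening: 0.45
grasp_force: 30.0
```

```bash
python3 - <<'E'
from plan import *
state()
E
```

```text
t 3.8 p [ 0.3722 -0.3103  0.0401] yaw -170.1 pitch -0.1 q6 -153 F [1.2 6.1 3.5] M [ 1.1  -0.38 -0.2 ] op 0.450 gf 30.0
```

Call:
{"name": "send_rows", "arguments": {"moves": [[0, 0.01, 0, 0, 0, 0], [0, 0.01, 0, 0, 0, 0]]}}

```text
time_s: 4.0
position: [0.3723, -0.3102, 0.0401]
tcp_rot: [[-0.985, -0.173, -0.001], [-0.173, 0.985, 0.001], [0.0, 0.001, -1.0]]
force: [-0.6, 0.5, 2.8]
opening: 0.451
grasp_force: 30.0
```

Call:
{"name": "send_rows", "arguments": {"moves": [[0, 0, 0, 0, 0, 0.06], [0, 0, 0, 0, 0, 0.12], [0, 0, 0, 0, 0, 0.2], [0, 0, 0, 0, 0, 0.28], [0, 0, 0, 0, 0, 0.36], [0, 0, 0, 0, 0, 0.44], [0, 0, 0, 0, 0, 0.52], [0, 0, 0, 0, 0, 0.6], [0, 0, 0, 0, 0, 0.68], [0, 0, 0, 0, 0, 0.76], [0, 0, 0, 0, 0, 0.8], [0, 0, 0, 0, 0, 0.8]]}}

```text
time_s: 5.2
position: [0.3732, -0.3084, 0.0401]
tcp_rot: [[-0.467, 0.884, 0.001], [0.884, 0.467, 0.003], [0.003, 0.002, -1.0]]
force: [6.4, 7.1, 2.9]
opening: 0.454
grasp_force: 30.0
```

```bash
python3 - <<'E'
from plan import *
state()
E
```

```text
t 5.2 p [ 0.3732 -0.3084  0.0401] yaw 117.8 pitch -0.2 q6 -81 F [6.4 7.1 2.9] M [ 1.37 -1.29 -0.18] op 0.454 gf 30.0
```

Call:
{"name": "send_rows", "arguments": {"moves": [[0.004, 0.013, 0, 0, 0, 0.06], [0.004, 0.013, 0, 0, 0, 0.12], [0.004, 0.013, 0, 0, 0, 0.2], [0.004, 0.013, 0, 0, 0, 0.28], [0.004, 0.013, 0, 0, 0, 0.36], [0.004, 0.013, 0, 0, 0, 0.44], [0.004, 0.013, 0, 0, 0, 0.52], [0.004, 0.013, 0, 0, 0, 0.6], [0.004, 0.013, 0, 0, 0, 0.68], [0.004, 0.013, 0, 0, 0, 0.76], [0.004, 0.013, 0, 0, 0, 0.8], [0.004, 0.013, 0, 0, 0, 0.8]]}}

```text
time_s: 6.4
position: [0.3754, -0.3087, 0.0401]
tcp_rot: [[0.695, 0.719, 0.001], [0.719, -0.695, -0.001], [-0.0, 0.001, -1.0]]
force: [0.2, 0.8, -0.2]
opening: 0.452
grasp_force: 30.0
```

```bash
python3 - <<'E'
from plan import *
state()
im,d=cap('top','top1')
cv2.imwrite("pics/c3.png",cv2.resize(im[130:300,390:530],None,fx=3.5,fy=3.5,interpolation=2)[:,:,::-1])
E
```

```text
t 6.4 p [ 0.3754 -0.3087  0.0401] yaw 46.0 pitch 0.0 q6 -9 F [ 0.2  0.8 -0.2] M [-0.21 -0.28 -0.19] op 0.452 gf 30.0
```

View pics/c3.png

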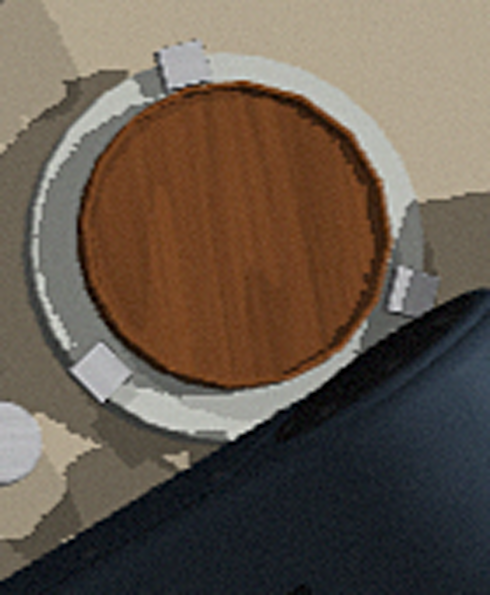

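The crop shows the jaws about 12 mm further in (top jaw near crop (183,64)), so the sleeve is turning with the gripper.

Call:
{"name": "send_rows", "arguments": {"moves": [[0, 0, 0, 0, 0, 0.06], [0, 0, 0, 0, 0, 0.12], [0, 0, 0, 0, 0, 0.18], [0, 0, 0, 0, 0, 0.24], [0, 0, 0, 0, 0, 0.3], [0, 0, 0, 0, 0, 0.36], [0, 0, 0, 0, 0, 0.42], [0, 0, 0, 0, 0, 0.48], [0, 0, 0, 0, 0, 0.5], [0, 0, 0, 0, 0, 0.5]]}}

```text
time_s: 7.45
position: [0.376, -0.31, 0.0401]
tcp_rot: [[1.0, 0.019, 0.002], [0.019, -1.0, -0.003], [0.002, 0.003, -1.0]]
force: [1.0, -2.7, -1.3]
opening: 0.454
grasp_force: 30.0
```

```bash
python3 - <<'E'
from plan import *
state()
E
```

```text
t 7.45 p [ 0.376  -0.31    0.0401] yaw 1.1 pitch -0.1 q6 36 F [ 1.  -2.7 -1.3] M [-0.62 -0.1   0.02] op 0.454 gf 30.0
```

Call:
{"name": "send_rows", "arguments": {"moves": [[0, 0, 0, 0, 0, 0.05], [0, 0, 0, 0, 0, 0.1], [0, 0, 0, 0, 0, 0.15], [0, 0, 0, 0, 0, 0.15]]}}

```text
time_s: 7.85
position: [0.3759, -0.3103, 0.0401]
tcp_rot: [[0.976, -0.216, 0.002], [-0.216, -0.976, -0.004], [0.003, 0.003, -1.0]]
force: [-0.7, -4.6, -3.3]
opening: 0.454
grasp_force: 30.0
```

```bash
python3 - <<'E'
from plan import *
state()
E
```

```text
t 7.85 p [ 0.3759 -0.3103  0.0401] yaw -12.4 pitch -0.2 q6 50 F [-0.7 -4.6 -3.3] M [-1.1   0.17 -0.2 ] op 0.454 gf 30.0
```

Call:
{"name": "send_rows", "arguments": {"moves": [[0, 0, 0, 0, 0, 0.05], [0, 0, 0, 0, 0, 0.1], [0, 0, 0, 0, 0, 0.15], [0, 0, 0, 0, 0, 0.15]]}}

```text
time_s: 8.25
position: [0.3758, -0.3108, 0.0402]
tcp_rot: [[0.9, -0.437, 0.002], [-0.437, -0.9, -0.004], [0.004, 0.003, -1.0]]
force: [-1.8, -5.4, -4.5]
opening: 0.453
grasp_force: 30.0
```

```bash
python3 - <<'E'
from plan import *
state()
E
```

```text
t 8.25 p [ 0.3758 -0.3108  0.0402] yaw -25.9 pitch -0.2 q6 63 F [-1.8 -5.4 -4.5] M [-1.26  0.4  -0.19] op 0.453 gf 30.0
```

Call:
{"name": "send_rows", "arguments": {"moves": [[0, -0.004, 0, 0, 0, 0.05], [0, -0.004, 0, 0, 0, 0.1], [0, -0.004, 0, 0, 0, 0.15], [0, -0.004, 0, 0, 0, 0.15]]}}

```text
time_s: 8.65
position: [0.3756, -0.3111, 0.0401]
tcp_rot: [[0.775, -0.633, 0.001], [-0.632, -0.775, -0.006], [0.005, 0.004, -1.0]]
force: [-5.7, -11.1, -4.6]
opening: 0.451
grasp_force: 30.0
```

```bash
python3 - <<'E'
from plan import *
state()
E
```

```text
t 8.65 p [ 0.3756 -0.3111  0.0401] yaw -39.2 pitch -0.3 q6 77 F [ -5.7 -11.1  -4.6] M [-1.9   1.08  0.22] op 0.451 gf 30.0
```

Call:
{"name": "send_rows", "arguments": {"moves": [[0, 0, 0, 0, 0, 0.05], [0, 0, 0, 0, 0, 0.1], [0, 0, 0, 0, 0, 0.1]]}}

```text
time_s: 8.95
position: [0.3769, -0.3129, 0.0403]
tcp_rot: [[0.667, -0.745, 0.003], [-0.745, -0.667, -0.01], [0.01, 0.004, -1.0]]
force: [-3.8, -12.2, -6.4]
opening: 0.454
grasp_force: 30.0
```

```bash
python3 - <<'E'
from plan import *
state()
im,d=cap('top','top2')
cv2.imwrite("pics/c4.png",cv2.resize(im[130:300,390:530],None,fx=3.5,fy=3.5,interpolation=2)[:,:,::-1])
E
```

```text
t 8.95 p [ 0.3769 -0.3129  0.0403] yaw -48.2 pitch -0.6 q6 86 F [ -3.8 -12.2  -6.4] M [-2.    0.59  0.48] op 0.454 gf 30.0
```

View pics/c4.png

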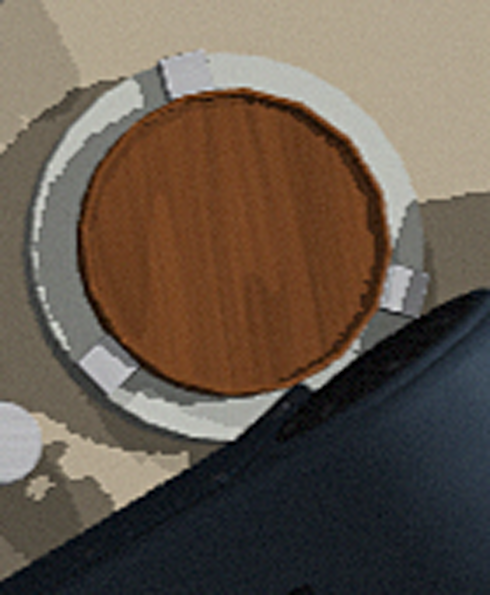

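```bash
python3 - <<'E'
from h import *
for f,jp in(("top0",[[180,47],[432,298],[88,383]]),("top1",[[183,64],[414,290],[101,372]]),("top2",[[186,74],[405,288],[108,367]])):
    im=cv2.imread(f"pics/{f}.png")[:,:,::-1].copy();H=hsv(im);out=[]
    C=np.array([.5744,-.2653])
    # jaw outer/inner radius along each jaw ray: brightness/saturation profile at z=.049
    for a in(13.4,133.4,253.4):
        u=np.array([np.cos(np.radians(a)),np.sin(np.radians(a))])
        from numpy import arange
        rr=arange(.095,.170,.002)
        P=np.array([np.r_[C+u*r,.049] for r in rr]);from h import proj
        uv=proj('top',P).round().astype(int)
        print(f,a,[(int(r*1000),int(H[v,x,1]),int(H[v,x,2])) for r,(x,v) in zip(rr,uv)][:38:1])
E
```

```text
top0 13.4 [(95, 182, 98), (97, 176, 103), (99, 163, 108), (101, 163, 108), (103, 179, 97), (105, 187, 90), (107, 187, 60), (109, 224, 49), (111, 224, 49), (113, 200, 97), (115, 9, 146), (117, 12, 148), (119, 12, 148), (121, 5, 140), (123, 12, 148), (125, 7, 138), (127, 16, 32), (129, 16, 32), (131, 10, 160), (133, 11, 160), (135, 7, 155), (137, 7, 155), (139, 8, 163), (141, 8, 165), (143, 5, 157), (145, 5, 154), (147, 5, 154), (149, 3, 153), (151, 8, 157), (153, 8, 156), (155, 8, 156), (157, 11, 158), (159, 30, 136), (161, 54, 155), (163, 47, 156), (165, 45, 157), (167, 55, 157), (169, 50, 158)]
top0 133.4 [(95, 170, 102), (97, 172, 104), (99, 181, 104), (101, 225, 34), (103, 225, 34), (105, 98, 34), (107, 98, 34), (109, 6, 88), (111, 9, 109), (113, 9, 109), (115, 10, 104), (117, 10, 104), (119, 13, 100), (121, 13, 100), (123, 10, 103), (125, 11, 157), (127, 11, 157), (129, 8, 162), (131, 8, 162), (133, 6, 158), (135, 2, 156), (137, 8, 162), (139, 8, 162), (141, 8, 162), (143, 2, 157), (145, 2, 157), (147, 0, 155), (149, 8, 160), (151, 8, 158), (153, 8, 168), (155, 8, 168), (157, 18,
[... 3587 characters left out ...]
 52, 103), (159, 60, 107), (161, 57, 108), (163, 60, 102), (165, 63, 106), (167, 60, 111), (169, 60, 111)]
top2 253.4 [(95, 166, 60), (97, 169, 62), (99, 163, 58), (101, 210, 45), (103, 205, 102), (105, 205, 102), (107, 59, 139), (109, 22, 185), (111, 11, 167), (113, 4, 185), (115, 4, 185), (117, 6, 181), (119, 3, 183), (121, 4, 174), (123, 3, 100), (125, 3, 100), (127, 7, 108), (129, 14, 111), (131, 2, 114), (133, 10, 107), (135, 10, 107), (137, 37, 82), (139, 61, 80), (141, 63, 85), (143, 45, 91), (145, 45, 91), (147, 61, 108), (149, 55, 98), (151, 38, 40), (153, 209, 11), (155, 57, 18), (157, 59, 13), (159, 85, 9), (161, 77, 10), (163, 32, 8), (165, 89, 20), (167, 38, 20), (169, 104, 27)]
```

The jaws now sit at about 108 mm inner radius and the resisting moment is rising, so they have reached the board. I'll tighten a little more.

Call:
{"name": "send_rows", "arguments": {"moves": [[0, 0, 0, 0, 0, 0.05], [0, 0, 0, 0, 0, 0.1], [0, 0, 0, 0, 0, 0.1], [0, 0, 0, 0, 0, 0.1]]}}

```text
time_s: 9.4
position: [0.3766, -0.3135, 0.0406]
tcp_rot: [[0.543, -0.839, 0.003], [-0.839, -0.543, -0.011], [0.011, 0.003, -1.0]]
force: [-6.3, -14.3, -3.5]
opening: 0.45
grasp_force: 30.0
```

```bash
python3 - <<'E'
from plan import *
state()
E
```

```text
t 9.4 p [ 0.3766 -0.3135  0.0406] yaw -57.1 pitch -0.6 q6 95 F [ -6.3 -14.3  -3.5] M [-2.34  1.17  0.48] op 0.450 gf 30.0
```

Call:
{"name": "send_rows", "arguments": {"moves": [[0, 0, 0, 0, 0, 0.05], [0, 0, 0, 0, 0, 0.1], [0, 0, 0, 0, 0, 0.1], [0, 0, 0, 0, 0, 0.1]]}}

```text
time_s: 9.8
position: [0.3756, -0.3129, 0.0408]
tcp_rot: [[0.406, -0.914, 0.001], [-0.914, -0.406, -0.01], [0.009, 0.003, -1.0]]
force: [-10.1, -13.7, 1.2]
opening: 0.453
grasp_force: 30.0
```

```bash
python3 - <<'E'
from plan import *
state()
E
```

```text
t 9.8 p [ 0.3756 -0.3129  0.0408] yaw -66.1 pitch -0.5 q6 104 F [-10.1 -13.7   1.2] M [-2.35  1.63  0.42] op 0.453 gf 30.0
```

Call:
{"name": "send_rows", "arguments": {"moves": [[0, 0, 0, 0, 0, 0], [0, 0, 0, 0, 0, 0], [0, 0, 0, 0, 0, 0], [0, 0, 0, 0, 0, 0], [0, 0, 0, 0, 0, 0], [0, 0, -0.2, 0, 0, 0], [0, 0, -0.4, 0, 0, 0], [0, 0, -0.6, 0, 0, 0], [0, 0, -0.6, 0, 0, 0]], "grip": 1}}

```text
time_s: 10.7
position: [0.3785, -0.3104, 0.1959]
tcp_rot: [[0.399, -0.917, 0.009], [-0.917, -0.399, -0.011], [0.013, -0.004, -1.0]]
force: [0.6, -0.6, -0.0]
opening: 0.996
grasp_force: 0.0
```

```bash
python3 - <<'E'
from plan import *
plan([(.44,-.12,.19,-30),(.5156,.0363,.16,2.8),(.5156,.0363,.049,2.8)])
E
```

```text
t 10.7 p [ 0.3785 -0.3104  0.1959] yaw -66.5 pitch -0.8 q6 104 F [ 0.6 -0.6 -0. ] M [ 0.06 -0.01  0.02] op 0.996 gf 0.0
(0.44, -0.12, 0.19, -30) [-0.6, -0.53, 0.018, 0.001, -0.009, -0.405] rows 4.2
(0.5156, 0.0363, 0.16, 2.8) [-0.051, -0.693, 0.12, -0.0, 0.0, -0.364] rows 3.8
(0.5156, 0.0363, 0.049, 2.8) [0.0, -0.0, 0.444, 0.0, 0.0, 0.0] rows 2.2
```

Call:
{"name": "send_rows", "arguments": {"moves": [[-0.6, -0.53, 0.018, 0, 0, -0.405], [-0.6, -0.53, 0.018, 0, 0, -0.405], [-0.6, -0.53, 0.018, 0, 0, -0.405], [-0.6, -0.53, 0.018, 0, 0, -0.405], [-0.6, -0.53, 0.018, 0, 0, -0.405]]}}

```text
time_s: 11.2
position: [0.4364, -0.1103, 0.1847]
tcp_rot: [[0.871, -0.491, -0.003], [-0.491, -0.871, 0.004], [-0.004, -0.002, -1.0]]
force: [-0.6, -0.5, -0.2]
opening: 1.001
grasp_force: 0.0
```

Call:
{"name": "send_rows", "arguments": {"moves": [[-0.051, -0.693, 0.12, 0, 0, -0.364], [-0.051, -0.693, 0.12, 0, 0, -0.364], [-0.051, -0.693, 0.12, 0, 0, -0.364], [-0.051, -0.693, 0.12, 0, 0, -0.364], [-0.051, -0.693, 0.12, 0, 0, -0.364], [-0.051, -0.693, 0.12, 0, 0, -0.364], [-0.051, -0.693, 0.12, 0, 0, -0.364]]}}

```text
time_s: 11.9
position: [0.5122, 0.0387, 0.1553]
tcp_rot: [[0.999, 0.045, -0.001], [0.045, -0.999, -0.0], [-0.001, 0.0, -1.0]]
force: [-0.4, 0.1, -0.4]
opening: 1.004
grasp_force: 0.0
```

```bash
python3 - <<'E'
from plan import *
from m import biscuits
im,d=cap('top','top3')
plan([(.5156,.0363,.16,2.8),(.5156,.0363,.049,2.8)])
H=hsv(im);C=np.array([.5744,-.2653])
for a in(13.4,133.4,253.4):
    rr=np.arange(.130,.150,.001);u=np.array([np.cos(np.radians(a)),np.sin(np.radians(a)),0])
    uv=proj('top',np.r_[C,.049]+rr[:,None]*u).round().astype(int)
    print(a,[int(H[v,x,1]) for x,v in uv])
m=(H[...,1]>130)&(H[...,0]<20)&(H[...,2]>30)
print("board",circ('top',blobs(m,1500,(395,140,520,260))[0],0.059))
print(biscuits(im))
sl=cv2.resize(im[130:300,390:530],None,fx=3.5,fy=3.5,interpolation=2)
cv2.imwrite("pics/c5.png",sl[:,:,::-1])
E
```

```text
t 11.95 p [0.5124 0.0384 0.1555] yaw 2.6 pitch 0.0 q6 79 F [-0.2 -0.3  0.3] M [0.01 0.02 0.02] op 1.002 gf 0.0
(0.5156, 0.0363, 0.16, 2.8) [0.013, 0.009, -0.018, 0.0, 0.0, -0.003] rows 0.1
(0.5156, 0.0363, 0.049, 2.8) [0.0, -0.0, 0.444, 0.0, 0.0, 0.0] rows 2.2
13.4 [2, 2, 6, 5, 5, 3, 3, 3, 8, 8, 53, 53, 53, 44, 44, 51, 51, 51, 48, 48]
133.4 [7, 7, 4, 4, 4, 7, 3, 3, 3, 21, 21, 21, 15, 14, 14, 14, 28, 28, 28, 43]
253.4 [5, 9, 9, 14, 14, 14, 28, 45, 56, 56, 56, 65, 65, 49, 49, 49, 51, 51, 58, 58]
board (array([ 574.2, -261.4,  108.5]), (array([ 574.7, -261.9]), array([212.4, 215.7])))
[array([546.4, 298.9,  32.9]), array([625.9, 302.3,  33. ]), array([468.5, 311.7,  32.8])]
```

View pics/c5.png

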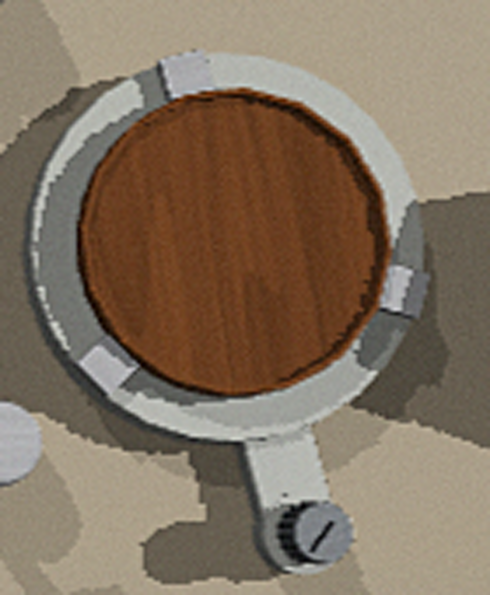

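The crop shows all three jaws against the board. The index mark has turned about 225° and the board is centred at about (0.575,-0.262). Next I grip the turner.

Call:
{"name": "send_rows", "arguments": {"moves": [[0.013, 0.009, 0.15, 0, 0, -0.003], [0.013, 0.009, 0.3, 0, 0, -0.003], [0.013, 0.009, 0.4, 0, 0, -0.003], [0.013, 0.009, 0.426, 0, 0, -0.003], [0.013, 0.009, 0.426, 0, 0, -0.003], [0.013, 0.009, 0.426, 0, 0, -0.003]]}}

```text
time_s: 12.55
position: [0.5172, 0.0366, 0.0501]
tcp_rot: [[0.999, 0.05, 0.002], [0.05, -0.999, -0.0], [0.002, 0.0, -1.0]]
force: [0.5, -0.6, -0.1]
opening: 0.999
grasp_force: 0.0
```

```bash
python3 - <<'E'
from plan import *
state()
E
```

```text
t 12.55 p [0.5172 0.0366 0.0501] yaw 2.9 pitch -0.1 q6 79 F [ 0.5 -0.6 -0.1] M [0.08 0.01 0.  ] op 0.999 gf 0.0
```

Call:
{"name": "send_rows", "arguments": {"moves": [[0, 0, 0, 0, 0, 0], [0, 0, 0, 0, 0, 0], [0, 0, 0, 0, 0, 0], [0, 0, 0, 0, 0, 0], [0, 0, 0, 0, 0, 0], [0, 0, 0, 0, 0, 0], [0, 0, 0, 0, 0, 0], [0, 0, 0, 0, 0, 0], [0, 0, 0, 0, 0, 0], [0, 0, 0, 0, 0, 0]], "grip": 0}}

```text
time_s: 13.55
position: [0.5163, 0.0373, 0.049]
tcp_rot: [[0.999, 0.052, -0.0], [0.052, -0.999, 0.0], [-0.0, -0.0, -1.0]]
force: [0.2, -0.1, -0.8]
opening: 0.203
grasp_force: 30.0
```

```bash
python3 - <<'E'
from plan import *
state()
E
```

```text
t 13.55 p [0.5163 0.0373 0.049 ] yaw 3.0 pitch 0.0 q6 79 F [ 0.2 -0.1 -0.8] M [-0.03  0.04 -0.01] op 0.203 gf 30.0
```

```bash
cat >> plan.py <<'E'
def tip(T,z,yaw,p,L=.164):   # TCP waypoint for blade tip at T (xy), underside height z
    a=np.radians(p);f=L*np.cos(a)-.043*np.sin(a);d=L*np.sin(a)+.043*np.cos(a);y=np.radians(yaw)
    return (round(T[0]-f*np.cos(y),4),round(T[1]-f*np.sin(y),4),round(z+d,4),yaw,p)
E
python3 - <<'E'
from plan import *
u=np.array([.124,.992]);P=np.array([.626,.302])
plan([(.505,.03,.14,3),(.505,.03,.14,82.9),tip(P-45*u/1000,.04,82.9,3),tip(P-45*u/1000,.007,82.9,3)])
E
```

```text
t 13.55 p [0.5163 0.0373 0.049 ] yaw 3.0 pitch 0.0 q6 79 F [ 0.2 -0.1 -0.8] M [-0.03  0.04 -0.01] op 0.203 gf 30.0
(0.505, 0.03, 0.14, 3) [-0.047, 0.027, -0.364, -0.0, 0.0, -0.0] rows 1.8
(0.505, 0.03, 0.14, 82.9) [0.0, 0.0, 0.0, 0.0, 0.0, -0.888] rows 9.3
(np.float64(0.6005), np.float64(0.0971), np.float64(0.0915), 82.9, 3) [0.314, 0.346, 0.194, 0.0, -0.033, -0.0] rows 2.5
(np.float64(0.6005), np.float64(0.0971), np.float64(0.0585), 82.9, 3) [0.007, -0.0, 0.132, 0.0, 0.0, 0.0] rows 0.7
```

Call:
{"name": "send_rows", "arguments": {"moves": [[0, 0, -0.08, 0, 0, 0], [0, 0, -0.2, 0, 0, 0], [-0.02, 0.01, -0.3, 0, 0, 0], [-0.047, 0.027, -0.364, 0, 0, 0], [-0.047, 0.027, -0.364, 0, 0, 0]]}}

```text
time_s: 14.05
position: [0.5055, 0.0296, 0.1418]
tcp_rot: [[0.999, 0.051, 0.003], [0.051, -0.999, -0.001], [0.003, 0.001, -1.0]]
force: [0.1, -1.0, -1.2]
opening: 0.206
grasp_force: 30.0
```

Call:
{"name": "send_rows", "arguments": {"moves": [[0, 0, 0, 0, 0, -0.08], [0, 0, 0, 0, 0, -0.16], [0, 0, 0, 0, 0, -0.24], [0, 0, 0, 0, 0, -0.32], [0, 0, 0, 0, 0, -0.4], [0, 0, 0, 0, 0, -0.48], [0, 0, 0, 0, 0, -0.56], [0, 0, 0, 0, 0, -0.64], [0, 0, 0, 0, 0, -0.72], [0, 0, 0, 0, 0, -0.8], [0, 0, 0, 0, 0, -0.888], [0, 0, 0, 0, 0, -0.888]]}}

```text
time_s: 15.25
position: [0.5044, 0.0302, 0.1388]
tcp_rot: [[0.124, 0.992, -0.002], [0.992, -0.124, 0.0], [0.0, -0.002, -1.0]]
force: [0.4, 0.7, -0.7]
opening: 0.202
grasp_force: 30.0
```

Call:
{"name": "send_rows", "arguments": {"moves": [[0.1, 0.12, 0.06, 0, -0.033, 0], [0.2, 0.24, 0.12, 0, -0.033, 0], [0.314, 0.346, 0.194, 0, -0.033, 0], [0.314, 0.346, 0.194, 0, -0.033, 0], [0.314, 0.346, 0.194, 0, -0.033, 0], [0.314, 0.346, 0.194, 0, -0.033, 0]]}}

```text
time_s: 15.85
position: [0.5992, 0.0968, 0.091]
tcp_rot: [[0.125, 0.992, -0.009], [0.991, -0.125, -0.052], [-0.052, -0.002, -0.999]]
force: [-0.8, 0.1, -0.6]
opening: 0.202
grasp_force: 30.0
```

```bash
python3 - <<'E'
from plan import *
from m import biscuits
state()
im,d=cap('top','top4');im2,_=cap('side','side4');print(biscuits(im))
c=np.hstack([cv2.resize(im[140:300,160:300],(480,550),interpolation=2),cv2.resize(im2[230:390,190:280],(309,550),interpolation=2)])
cv2.imwrite("pics/c6.png",c[:,:,::-1])
E
```

```text
t 15.85 p [0.5992 0.0968 0.091 ] yaw 82.8 pitch 3.0 q6 10 F [-0.8  0.1 -0.6] M [ 0.   -0.09  0.04] op 0.202 gf 30.0
[array([546.7, 298.8,  32.7]), array([626.5, 302.7,  32.2]), array([473.4, 313.2,  31.2])]
```

View pics/c6.png

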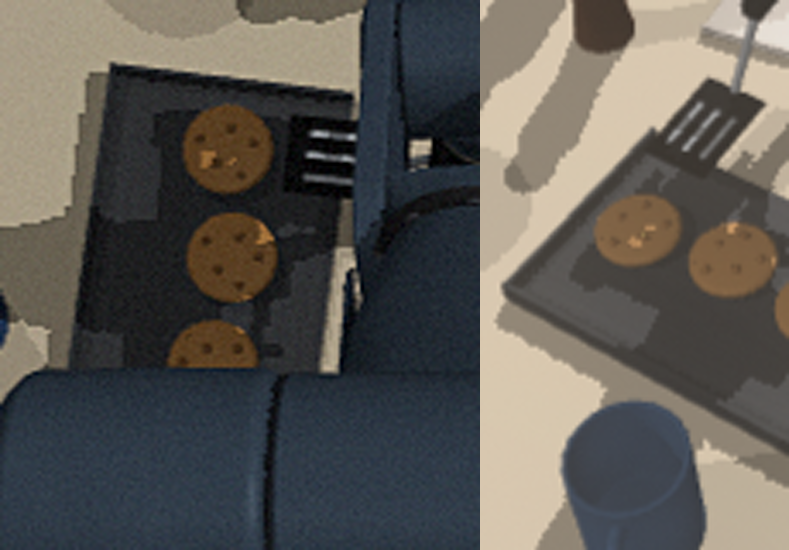

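The blade lies just in front of the first biscuit, at about crop (320,155) with the biscuit centre at (229,149). I'll check the lateral alignment numerically.

```bash
python3 - <<'E'
from plan import *
# blade front corners in crop (288,116),(284,190)
uv=np.array([[288,116],[284,190]])/[480/140,550/160]+[160,140]
p=ray('top',uv,.043);print(p, p.mean(0))
p,R=state();m=R.as_matrix();print("kin tip",p+m[:,0]*.164+m[:,2]*-(-.043)) 
u=np.array([.124,.992]);P=np.array([.6265,.3025]);n=np.array([.992,-.124])
print("lateral cam",(ray('top',uv,.043).mean(0)[:2]-P)@n,"fwd",(ray('top',uv,.043).mean(0)[:2]-P)@u)
E
```

```text
[[0.64353892 0.25444401 0.043     ]
 [0.59005484 0.25727957 0.043     ]] [0.61679688 0.25586179 0.043     ]
t 15.95 p [0.5997 0.0964 0.0919] yaw 82.8 pitch 3.0 q6 10 F [-0.3  0.1 -1.1] M [-0.01 -0.08  0.  ] op 0.200 gf 30.0
kin tip [0.61995742 0.25668406 0.04042777]
lateral cam -0.003842357743188773 fwd -0.04746829004727535
```

Call:
{"name": "send_rows", "arguments": {"moves": [[0.003, 0.014, 0.05, 0, 0, 0], [0.006, 0.014, 0.1, 0, 0, 0], [0.007, 0.014, 0.132, 0, 0, 0], [0.007, 0.014, 0.132, 0, 0, 0], [0.007, 0.014, 0.132, 0, 0, 0]]}}

```text
time_s: 16.45
position: [0.6037, 0.0966, 0.058]
tcp_rot: [[0.124, 0.992, -0.008], [0.991, -0.124, -0.051], [-0.052, -0.001, -0.999]]
force: [-0.5, 0.6, -0.7]
opening: 0.204
grasp_force: 30.0
```

Call:
{"name": "send_rows", "arguments": {"moves": [[0, 0, 0.004, 0, 0, 0], [0, 0, 0.004, 0, 0, 0]]}}

```text
time_s: 16.65
position: [0.6041, 0.0967, 0.0577]
tcp_rot: [[0.124, 0.992, -0.006], [0.991, -0.124, -0.051], [-0.052, 0.0, -0.999]]
force: [0.4, 0.5, -1.3]
opening: 0.203
grasp_force: 30.0
```

Call:
{"name": "send_rows", "arguments": {"moves": [[0, 0, 0.004, 0, 0, 0], [0, 0, 0.004, 0, 0, 0]]}}

```text
time_s: 16.85
position: [0.6042, 0.0966, 0.0567]
tcp_rot: [[0.124, 0.992, -0.006], [0.991, -0.124, -0.051], [-0.052, 0.0, -0.999]]
force: [-0.1, 1.0, -0.5]
opening: 0.204
grasp_force: 30.0
```

```bash
python3 - <<'E'
from plan import *
state()
E
```

```text
t 16.85 p [0.6042 0.0966 0.0567] yaw 82.9 pitch 3.0 q6 10 F [-0.1  1.  -0.5] M [ 0.07 -0.13 -0.02] op 0.204 gf 30.0
```

Call:
{"name": "send_rows", "arguments": {"moves": [[0, 0, 0.004, 0, 0, 0], [0, 0, 0.004, 0, 0, 0]]}}

```text
time_s: 17.05
position: [0.6042, 0.0965, 0.0556]
tcp_rot: [[0.124, 0.992, -0.006], [0.991, -0.124, -0.051], [-0.052, 0.0, -0.999]]
force: [-0.5, -0.5, 0.9]
opening: 0.201
grasp_force: 30.0
```

Call:
{"name": "send_rows", "arguments": {"moves": [[0, 0, 0.004, 0, 0, 0], [0, 0, 0.004, 0, 0, 0]]}}

```text
time_s: 17.25
position: [0.6042, 0.0965, 0.0546]
tcp_rot: [[0.124, 0.992, -0.006], [0.991, -0.124, -0.051], [-0.052, 0.0, -0.999]]
force: [-0.9, -0.3, 0.4]
opening: 0.202
grasp_force: 30.0
```

```bash
python3 - <<'E'
from plan import *
state()
E
```

```text
t 17.25 p [0.6042 0.0965 0.0546] yaw 82.9 pitch 3.0 q6 10 F [-0.9 -0.3  0.4] M [ 0.24 -0.2  -0.02] op 0.202 gf 30.0
```

Call:
{"name": "send_rows", "arguments": {"moves": [[0.02, 0, -0.001, 0, 0, 0], [0.05, 0, -0.0026, 0, 0, 0], [0.08, 0, -0.0042, 0, 0, 0], [0.11, 0, -0.0058, 0, 0, 0], [0.14, 0, -0.0073, 0, 0, 0], [0.17, 0, -0.0089, 0, 0, 0], [0.2, 0, -0.0105, 0, 0, 0], [0.23, 0, -0.012, 0, 0, 0], [0.26, 0, -0.0136, 0, 0, 0], [0.29, 0, -0.0152, 0, 0, 0], [0.31, 0, -0.0162, 0, 0, 0], [0.31, 0, -0.0162, 0, 0, 0]]}}

```text
time_s: 18.45
position: [0.6138, 0.1746, 0.0545]
tcp_rot: [[0.123, 0.992, -0.006], [0.991, -0.123, -0.051], [-0.051, 0.001, -0.999]]
force: [0.4, 0.2, -0.4]
opening: 0.204
grasp_force: 30.0
```

```bash
python3 - <<'E'
from plan import *
from m import biscuits
state()
im,d=cap('top','top5');im2,_=cap('side','side5');print(biscuits(im))
c=np.hstack([cv2.resize(im[140:300,160:300],(480,550),interpolation=2),cv2.resize(im2[230:390,190:280],(309,550),interpolation=2)])
cv2.imwrite("pics/c7.png",c[:,:,::-1])
E
```

```text
t 18.45 p [0.6138 0.1746 0.0545] yaw 82.9 pitch 2.9 q6 17 F [ 0.4  0.2 -0.4] M [ 0.41 -0.17  0.02] op 0.204 gf 30.0
[array([634.5, 359.5,  31.7]), array([547.5, 311. ,  28.2])]
```

View pics/c7.png

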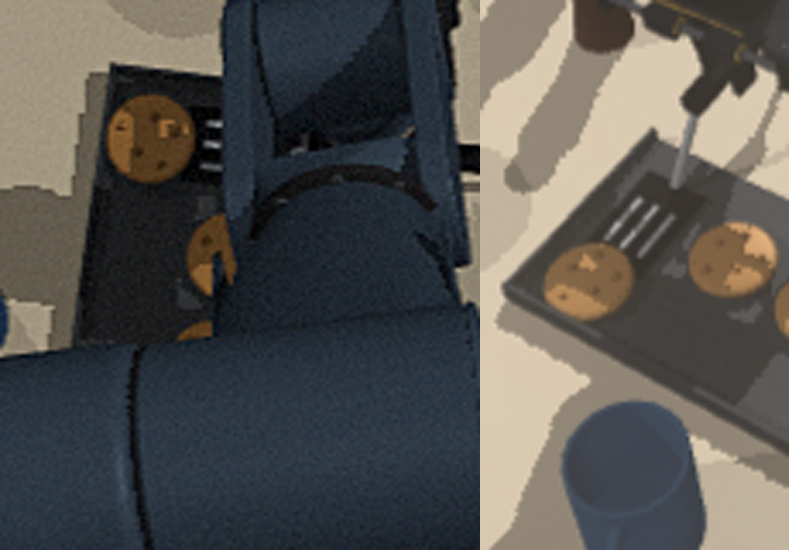

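The biscuit has been pushed to about (0.6345,0.3595), against the back lip, with the blade edge at its near rim. I continue forward so the blade goes under it.

Call:
{"name": "send_rows", "arguments": {"moves": [[0.02, 0, -0.001, 0, 0, 0], [0.04, 0, -0.002, 0, 0, 0], [0.06, 0, -0.003, 0, 0, 0], [0.08, 0, -0.004, 0, 0, 0]]}}

```text
time_s: 18.95
position: [0.6162, 0.1937, 0.0545]
tcp_rot: [[0.124, 0.992, -0.006], [0.991, -0.124, -0.052], [-0.052, -0.0, -0.999]]
force: [-0.1, -0.4, 1.1]
opening: 0.204
grasp_force: 30.0
```

Call:
{"name": "send_rows", "arguments": {"moves": [[0.02, 0, -0.001, 0, 0, 0], [0.04, 0, -0.002, 0, 0, 0], [0.06, 0, -0.003, 0, 0, 0], [0.08, 0, -0.004, 0, 0, 0]]}}

```text
time_s: 19.35
position: [0.6186, 0.2137, 0.0544]
tcp_rot: [[0.124, 0.992, -0.006], [0.991, -0.124, -0.051], [-0.052, -0.0, -0.999]]
force: [-0.0, -0.8, 0.4]
opening: 0.199
grasp_force: 30.0
```

```bash
python3 - <<'E'
from plan import *
from m import biscuits
state()
im,d=cap('top','top6');im2,_=cap('side','side6');print(biscuits(im))
H=hsv(im2);m=(H[...,1]>110)&(H[...,2]>70)&(H[...,0]<25)
for z in(.018,.021): print([circ('side',c,z)[0] for c in blobs(m,150,(190,260,320,350))])
c=np.hstack([cv2.resize(im[140:300,160:300],(480,550),interpolation=2),cv2.resize(im2[230:390,190:280],(309,550),interpolation=2)])
cv2.imwrite("pics/c8.png",c[:,:,::-1])
E
```

```text
t 19.35 p [0.6186 0.2137 0.0544] yaw 82.9 pitch 3.0 q6 20 F [-0.  -0.8  0.4] M [ 0.03 -0.2   0.  ] op 0.199 gf 30.0
[array([633.8, 364. ,  30.7])]
[array([466.8, 319.6,  32.1]), array([633.7, 363.7,  32.5]), array([544.5, 305.8,  32.4])]
[array([465.8, 321.5,  32. ]), array([632.1, 365.4,  32.4]), array([543.2, 307.7,  32.3])]
```

Call:
{"name": "send_rows", "arguments": {"moves": [[0.02, 0, -0.001, 0, 0, 0], [0.04, 0, -0.002, 0, 0, 0], [0.04, 0, -0.002, 0, 0, 0]]}}

```text
time_s: 19.75
position: [0.62, 0.224, 0.0545]
tcp_rot: [[0.124, 0.992, -0.006], [0.991, -0.124, -0.051], [-0.051, 0.0, -0.999]]
force: [0.8, 1.4, -0.2]
opening: 0.199
grasp_force: 30.0
```

Call:
{"name": "send_rows", "arguments": {"moves": [[0.01, 0, 0, 0, 0, 0], [0.01, 0, 0, 0, 0, 0]]}}

```text
time_s: 19.95
position: [0.6202, 0.226, 0.0543]
tcp_rot: [[0.124, 0.992, -0.006], [0.991, -0.124, -0.051], [-0.051, 0.0, -0.999]]
force: [0.5, -0.2, -0.7]
opening: 0.203
grasp_force: 30.0
```

```bash
python3 - <<'E'
from plan import *
from m import biscuits
state()
im,d=cap('top','top7');im2,_=cap('side','side7');print(biscuits(im))
c=np.hstack([cv2.resize(im[140:300,160:300],(480,550),interpolation=2),cv2.resize(im2[230:390,190:280],(309,550),interpolation=2)])
cv2.imwrite("pics/c8.png",c[:,:,::-1])
E
```

```text
t 19.95 p [0.6202 0.226  0.0543] yaw 82.9 pitch 3.0 q6 21 F [ 0.5 -0.2 -0.7] M [ 0.25 -0.15  0.03] op 0.203 gf 30.0
[]
```

View pics/c8.png

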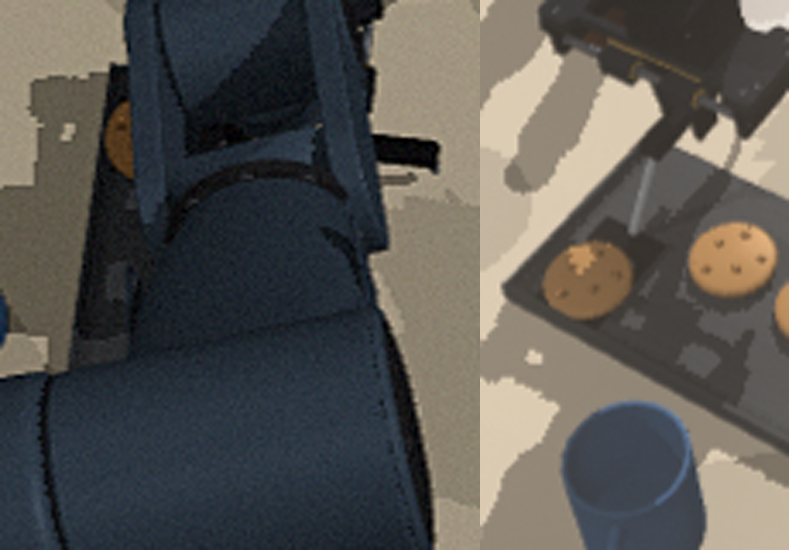

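The side crop shows the blade fully under the biscuit at about crop (588,280), with only its front slightly past the tip. Now I lift with the tip tilted up.

Call:
{"name": "send_rows", "arguments": {"moves": [[0, 0, -0.01, 0, 0.015, 0], [0, 0, -0.03, 0, 0.03, 0], [-0.005, 0, -0.055, 0, 0.05, 0], [-0.01, 0, -0.08, 0, 0.07, 0], [-0.015, 0, -0.11, 0, 0.09, 0], [-0.02, 0, -0.14, 0, 0.11, 0], [-0.025, 0, -0.17, 0, 0.111, 0], [-0.03, 0, -0.2, 0, 0.111, 0], [-0.03, 0, -0.22, 0, 0.111, 0], [-0.03, 0, -0.23, 0, 0.111, 0], [-0.03, 0, -0.23, 0, 0.111, 0]]}}

```text
time_s: 21.15
position: [0.6198, 0.2216, 0.1126]
tcp_rot: [[0.122, 0.992, 0.016], [0.985, -0.123, 0.121], [0.122, 0.001, -0.992]]
force: [0.9, 0.2, -1.5]
opening: 0.202
grasp_force: 30.0
```

```bash
cat >> plan.py <<'E'
from scipy.interpolate import PchipInterpolator as CS
def path(wps,N,start=None):
    """smooth path from present pose through wps; N rows in calls of 12"""
    p,R=start or state();f=R.as_matrix()[:,0]
    w=np.array([[*p,np.degrees(np.arctan2(f[1],f[0])),-np.degrees(np.arcsin(f[2]))]]+[list(q) for q in wps])
    k=np.r_[0,np.cumsum([np.linalg.norm(np.diff(w,axis=0)[i]*[1,1,1,.0025,.0025]) for i in range(len(w)-1)])]
    s=np.linspace(0,1,N)+0;s=np.arange(1,N+1)/N;s=s*s*(3-2*s);V=CS(k,w)(s*k[-1])
    for i in range(0,N,12):
        rows=[]
        for v in V[i:i+12]:
            q,S=pose(*v);rows.append([*(R.inv().apply(q-p)/.25).round(3)+0.,*((R.inv()*S).as_rotvec()/(np.pi/2)).round(3)+0.])
        print(str([[float(a) for a in r] for r in rows]).replace("0.0,","0,").replace("0.0]","0]"));p,R=pose(*V[min(i+11,N-1)])
E
python3 - <<'E'
from plan import *
im2,_=cap('side','side8');cv2.imwrite("pics/c9.png",cv2.resize(im2[150:390,180:400],None,fx=2.5,fy=2.5)[:,:,::-1])
path([(.50,.06,.18,40,-7),(.50,-.04,.18,-25,-7),(.574,-.165,.155,-90,-7)],48)
E
```

```text
t 21.2 p [0.6195 0.2215 0.1122] yaw 82.9 pitch -7.0 q6 9 F [ 0.   0.1 -1.2] M [-0.25 -0.1   0.  ] op 0.205 gf 30.0
[[-0.003, -0.002, -0.002, 0, 0, 0.001], [-0.01, -0.009, -0.007, 0, 0, 0.003], [-0.023, -0.02, -0.016, -0.001, 0, 0.008], [-0.04, -0.035, -0.028, -0.002, 0, 0.014], [-0.062, -0.053, -0.042, -0.003, 0, 0.022], [-0.088, -0.075, -0.06, -0.004, 0, 0.032], [-0.117, -0.1, -0.08, -0.006, 0, 0.045], [-0.149, -0.127, -0.102, -0.007, 0, 0.061], [-0.185, -0.157, -0.126, -0.01, 0, 0.079], [-0.223, -0.188, -0.151, -0.012, 0, 0.1], [-0.264, -0.22, -0.177, -0.015, 0, 0.125], [-0.307, -0.252, -0.204, -0.019, 0, 0.153]]
[[-0.05, -0.019, -0.027, -0.004, 0, 0.031], [-0.101, -0.036, -0.054, -0.008, 0, 0.066], [-0.153, -0.05, -0.079, -0.013, 0, 0.104], [-0.204, -0.061, -0.101, -0.018, 0, 0.145], [-0.254, -0.066, -0.121, -0.023, 0, 0.189], [-0.302, -0.066, -0.137, -0.029, 0, 0.236], [-0.348, -0.059, -0.149, -0.035, 0, 0.285], [-0.391, -0.045, -0.155, -0.041, 0, 0.337], [-0.433, -0.028, -0.16, -0.049, 0, 0.396], [-0.473, -0.013, -0.165, -0.057, 0, 0.465], [-0.512, 0.002, -0.17, -0.066, 0, 0.54]
[... 344 characters left out ...]
0.051, 0.324, 0.001, -0.073, 0, 0.594], [-0.045, 0.367, 0.008, -0.08, 0, 0.654], [-0.035, 0.409, 0.016, -0.087, 0, 0.711], [-0.022, 0.45, 0.025, -0.094, 0, 0.765], [-0.008, 0.489, 0.035, -0.1, 0, 0.816]]
[[0.04, -0.005, 0.013, -0.006, 0, 0.048], [0.078, -0.011, 0.026, -0.011, 0, 0.092], [0.115, -0.017, 0.039, -0.016, 0, 0.133], [0.148, -0.024, 0.05, -0.021, 0, 0.17], [0.179, -0.03, 0.061, -0.025, 0, 0.203], [0.207, -0.036, 0.071, -0.029, 0, 0.233], [0.231, -0.041, 0.08, -0.032, 0, 0.258], [0.251, -0.046, 0.087, -0.034, 0, 0.279], [0.267, -0.05, 0.093, -0.036, 0, 0.295], [0.279, -0.052, 0.097, -0.038, 0, 0.307], [0.287, -0.054, 0.1, -0.039, 0, 0.315], [0.289, -0.054, 0.101, -0.039, 0, 0.317]]
```

View pics/c9.png

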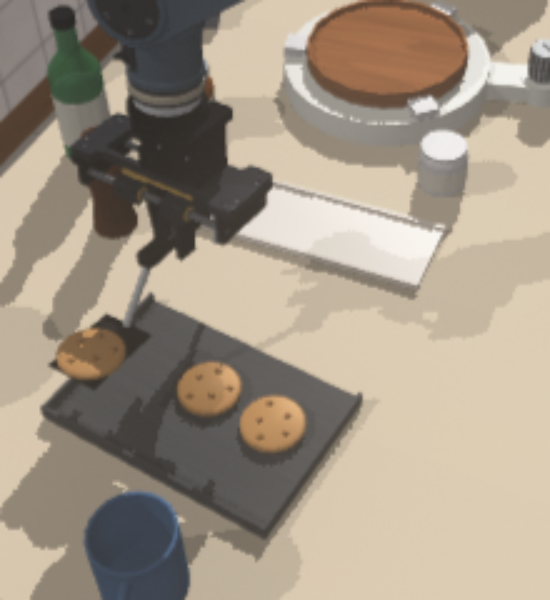

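The crop shows the biscuit lying flat on the lifted, tip-up blade at about crop (92,352), with the other two still on the sheet. Now I carry it to the board.

Call:
{"name": "send_rows", "arguments": {"moves": [[-0.003, -0.002, -0.002, 0, 0, 0.001], [-0.01, -0.009, -0.007, 0, 0, 0.003], [-0.023, -0.02, -0.016, -0.001, 0, 0.008], [-0.04, -0.035, -0.028, -0.002, 0, 0.014], [-0.062, -0.053, -0.042, -0.003, 0, 0.022], [-0.088, -0.075, -0.06, -0.004, 0, 0.032], [-0.117, -0.1, -0.08, -0.006, 0, 0.045], [-0.149, -0.127, -0.102, -0.007, 0, 0.061], [-0.185, -0.157, -0.126, -0.01, 0, 0.079], [-0.223, -0.188, -0.151, -0.012, 0, 0.1], [-0.264, -0.22, -0.177, -0.015, 0, 0.125], [-0.307, -0.252, -0.204, -0.019, 0, 0.153]]}}

```text
time_s: 22.4
position: [0.546, 0.1463, 0.1539]
tcp_rot: [[0.359, 0.932, 0.045], [0.925, -0.362, 0.114], [0.122, 0.0, -0.992]]
force: [-0.0, 0.8, -1.7]
opening: 0.206
grasp_force: 30.0
```

Call:
{"name": "send_rows", "arguments": {"moves": [[-0.05, -0.019, -0.027, -0.004, 0, 0.031], [-0.101, -0.036, -0.054, -0.008, 0, 0.066], [-0.153, -0.05, -0.079, -0.013, 0, 0.104], [-0.204, -0.061, -0.101, -0.018, 0, 0.145], [-0.254, -0.066, -0.121, -0.023, 0, 0.189], [-0.302, -0.066, -0.137, -0.029, 0, 0.236], [-0.348, -0.059, -0.149, -0.035, 0, 0.285], [-0.391, -0.045, -0.155, -0.041, 0, 0.337], [-0.433, -0.028, -0.16, -0.049, 0, 0.396], [-0.473, -0.013, -0.165, -0.057, 0, 0.465], [-0.512, 0.002, -0.17, -0.066, 0, 0.54], [-0.551, 0.017, -0.175, -0.076, 0, 0.621]]}}

```text
time_s: 23.6
position: [0.4992, 0.0122, 0.1803]
tcp_rot: [[0.97, 0.212, 0.119], [0.211, -0.977, 0.027], [0.122, -0.001, -0.993]]
force: [-0.3, -0.6, -0.9]
opening: 0.2
grasp_force: 30.0
```

Call:
{"name": "send_rows", "arguments": {"moves": [[-0.009, 0.04, -0.001, -0.01, 0, 0.083], [-0.018, 0.079, -0.002, -0.02, 0, 0.167], [-0.027, 0.119, -0.003, -0.031, 0, 0.248], [-0.036, 0.158, -0.004, -0.04, 0, 0.327], [-0.045, 0.199, -0.005, -0.049, 0, 0.399], [-0.052, 0.24, -0.006, -0.057, 0, 0.467], [-0.054, 0.282, -0.003, -0.065, 0, 0.531], [-0.051, 0.324, 0.001, -0.073, 0, 0.594], [-0.045, 0.367, 0.008, -0.08, 0, 0.654], [-0.035, 0.409, 0.016, -0.087, 0, 0.711], [-0.022, 0.45, 0.025, -0.094, 0, 0.765], [-0.008, 0.489, 0.035, -0.1, 0, 0.816]]}}

```text
time_s: 24.8
position: [0.5253, -0.107, 0.1712]
tcp_rot: [[0.471, -0.88, 0.058], [-0.874, -0.475, -0.106], [0.121, -0.001, -0.993]]
force: [0.3, 0.8, -1.4]
opening: 0.202
grasp_force: 30.0
```

Call:
{"name": "send_rows", "arguments": {"moves": [[0.04, -0.005, 0.013, -0.006, 0, 0.048], [0.078, -0.011, 0.026, -0.011, 0, 0.092], [0.115, -0.017, 0.039, -0.016, 0, 0.133], [0.148, -0.024, 0.05, -0.021, 0, 0.17], [0.179, -0.03, 0.061, -0.025, 0, 0.203], [0.207, -0.036, 0.071, -0.029, 0, 0.233], [0.231, -0.041, 0.08, -0.032, 0, 0.258], [0.251, -0.046, 0.087, -0.034, 0, 0.279], [0.267, -0.05, 0.093, -0.036, 0, 0.295], [0.279, -0.052, 0.097, -0.038, 0, 0.307], [0.287, -0.054, 0.1, -0.039, 0, 0.315], [0.289, -0.054, 0.101, -0.039, 0, 0.317]]}}

```text
time_s: 26.0
position: [0.5738, -0.1656, 0.1546]
tcp_rot: [[-0.001, -1.0, 0.0], [-0.993, 0.001, -0.121], [0.121, -0.0, -0.993]]
force: [-0.3, -0.3, -1.7]
opening: 0.207
grasp_force: 30.0
```

```bash
python3 - <<'E'
from plan import *
from m import biscuits
state()
im,_=cap('top','top9');im2,_=cap('side','side9');print(biscuits(im))
c=np.hstack([cv2.resize(im[120:320,370:550],(450,500),interpolation=2),cv2.resize(im2[120:260,260:360],(350,490),interpolation=2)[[*range(490)]+[489]*10]])
cv2.imwrite("pics/c10.png",c[:,:,::-1])
E
```

```text
t 26.0 p [ 0.5738 -0.1656  0.1546] yaw -90.1 pitch -7.0 q6 161 F [-0.3 -0.3 -1.7] M [ 0.4  -0.05  0.05] op 0.207 gf 30.0
[array([467.5, 312. ,  32.7]), array([546.4, 299.1,  33.1])]
```

View pics/c10.png

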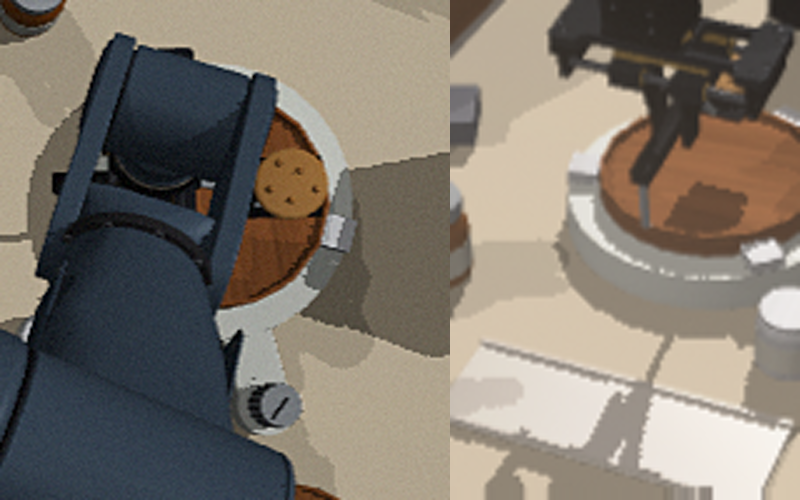

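The biscuit is still flat on the blade, at about crop (292,183) in the top view. Wrist joint 6 is near its limit at yaw -90, so I'll place at yaw -65 instead.

```bash
cat >> plan.py <<'E'
C0=np.array([.576,-.263]);YW=-65;v=np.array([np.cos(np.radians(YW)),np.sin(np.radians(YW))]);nn=np.array([-v[1],v[0]])
E
python3 - <<'E'
from plan import *
b=ray('top',[[486.8,193.2]],.141)[0];p,R=state();r=R.inv().apply(b-p);print("biscuit in tool frame",r.round(4),"turner x",r[0]-.03)
A=C0+.044*v;T=A+.018*v;print(A)
h=tip(T,.10,YW,-6);l=tip(T,.072,YW,0)
path([h],18,(p,R))
print('--')
path([l],8,pose(*h))
print('--');path([tip(T,.060,YW,6),tip(T,.053,YW,14)],12,pose(*l))
E
```

```text
t 26.1 p [ 0.5735 -0.1654  0.1546] yaw -90.0 pitch -6.9 q6 161 F [ 0.3 -0.5 -1. ] M [ 0.33  0.01 -0.02] op 0.207 gf 30.0
biscuit in tool frame [ 0.1417 -0.0003  0.031 ] turner x 0.11170621096553401
[ 0.5945952  -0.30287754]
[[0, 0.002, 0.001, 0, 0, -0.002], [0, 0.006, 0.004, 0.001, 0, -0.009], [0, 0.012, 0.009, 0.003, -0.001, -0.02], [-0.001, 0.021, 0.015, 0.004, -0.001, -0.035], [-0.001, 0.032, 0.022, 0.006, -0.002, -0.052], [-0.002, 0.044, 0.03, 0.009, -0.003, -0.072], [-0.002, 0.057, 0.039, 0.011, -0.004, -0.093], [-0.003, 0.07, 0.048, 0.014, -0.004, -0.115], [-0.003, 0.084, 0.058, 0.016, -0.005, -0.138], [-0.004, 0.098, 0.068, 0.019, -0.006, -0.161], [-0.004, 0.112, 0.077, 0.021, -0.007, -0.183], [-0.005, 0.125, 0.086, 0.024, -0.008, -0.205]]
[[-0.004, 0.011, 0.008, 0.002, -0.001, -0.02], [-0.008, 0.022, 0.015, 0.004, -0.001, -0.037], [-0.011, 0.03, 0.02, 0.006, -0.002, -0.051], [-0.013, 0.036, 0.025, 0.007, -0.002, -0.062], [-0.015, 0.041, 0.028, 0.007, -0.003, -0.069], [-0.015, 0.042, 0.029, 0.008, -0.003, -0.072]]
--
[[0, 0, 0.002, 0, -0.003, 0], [0.002, 0, 0.007, 0, -0.01, 0], [0.003, 0, 0.014, 0, -0.021, 0], [0.005, 0, 0.022, 0, -0.033, 0], [0.007, 0, 0.03, 0, -0.046, 0], [0.008, 0, 0.037, 0, -0.056, 0], [0.01, 0, 0.042, 0, -0.064, 0], [0.01, 0, 0.044, 0, -0.067, 0]]
--
[[0.001, 0, -0.001, 0, -0.004, 0], [0.004, 0, -0.003, 0, -0.014, 0], [0.008, 0, -0.007, 0, -0.028, 0], [0.014, 0, -0.012, 0, -0.046, 0], [0.021, 0, -0.019, 0, -0.065, 0], [0.028, 0, -0.028, 0, -0.085, 0], [0.036, 0, -0.038, 0, -0.103, 0], [0.043, 0, -0.049, 0, -0.121, 0], [0.05, 0, -0.06, 0, -0.135, 0], [0.056, 0, -0.069, 0, -0.146, 0], [0.059, 0, -0.075, 0, -0.153, 0], [0.061, 0, -0.078, 0, -0.156, 0]]
```

Call:
{"name": "send_rows", "arguments": {"moves": [[0, 0.002, 0.001, 0, 0, -0.002], [0, 0.006, 0.004, 0.001, 0, -0.009], [0, 0.012, 0.009, 0.003, -0.001, -0.02], [-0.001, 0.021, 0.015, 0.004, -0.001, -0.035], [-0.001, 0.032, 0.022, 0.006, -0.002, -0.052], [-0.002, 0.044, 0.03, 0.009, -0.003, -0.072], [-0.002, 0.057, 0.039, 0.011, -0.004, -0.093], [-0.003, 0.07, 0.048, 0.014, -0.004, -0.115], [-0.003, 0.084, 0.058, 0.016, -0.005, -0.138], [-0.004, 0.098, 0.068, 0.019, -0.006, -0.161], [-0.004, 0.112, 0.077, 0.021, -0.007, -0.183], [-0.005, 0.125, 0.086, 0.024, -0.008, -0.205]]}}

```text
time_s: 27.3
position: [0.5419, -0.1668, 0.133]
tcp_rot: [[0.318, -0.947, 0.035], [-0.942, -0.32, -0.103], [0.108, -0.0, -0.994]]
force: [0.5, 0.9, -1.3]
opening: 0.202
grasp_force: 30.0
```

Call:
{"name": "send_rows", "arguments": {"moves": [[-0.004, 0.011, 0.008, 0.002, -0.001, -0.02], [-0.008, 0.022, 0.015, 0.004, -0.001, -0.037], [-0.011, 0.03, 0.02, 0.006, -0.002, -0.051], [-0.013, 0.036, 0.025, 0.007, -0.002, -0.062], [-0.015, 0.041, 0.028, 0.007, -0.003, -0.069], [-0.015, 0.042, 0.029, 0.008, -0.003, -0.072]]}}

```text
time_s: 27.9
position: [0.5314, -0.1674, 0.1255]
tcp_rot: [[0.422, -0.906, 0.045], [-0.901, -0.424, -0.094], [0.104, -0.001, -0.995]]
force: [0.9, -0.5, -2.7]
opening: 0.198
grasp_force: 30.0
```

Call:
{"name": "send_rows", "arguments": {"moves": [[0, 0, 0.002, 0, -0.003, 0], [0.002, 0, 0.007, 0, -0.01, 0], [0.003, 0, 0.014, 0, -0.021, 0], [0.005, 0, 0.022, 0, -0.033, 0], [0.007, 0, 0.03, 0, -0.046, 0], [0.008, 0, 0.037, 0, -0.056, 0], [0.01, 0, 0.042, 0, -0.064, 0], [0.01, 0, 0.044, 0, -0.067, 0]]}}

```text
time_s: 28.7
position: [0.5332, -0.1711, 0.1146]
tcp_rot: [[0.423, -0.906, 0.0], [-0.906, -0.423, 0.002], [-0.002, -0.001, -1.0]]
force: [-0.1, 0.2, -1.8]
opening: 0.207
grasp_force: 30.0
```

Call:
{"name": "send_rows", "arguments": {"moves": [[0.001, 0, -0.001, 0, -0.004, 0], [0.004, 0, -0.003, 0, -0.014, 0], [0.008, 0, -0.007, 0, -0.028, 0], [0.014, 0, -0.012, 0, -0.046, 0], [0.021, 0, -0.019, 0, -0.065, 0], [0.028, 0, -0.028, 0, -0.085, 0], [0.036, 0, -0.038, 0, -0.103, 0], [0.043, 0, -0.049, 0, -0.121, 0], [0.05, 0, -0.06, 0, -0.135, 0], [0.056, 0, -0.069, 0, -0.146, 0], [0.059, 0, -0.075, 0, -0.153, 0], [0.061, 0, -0.078, 0, -0.156, 0]]}}

```text
time_s: 29.9
position: [0.5398, -0.185, 0.1346]
tcp_rot: [[0.411, -0.906, -0.102], [-0.879, -0.423, 0.221], [-0.243, -0.001, -0.97]]
force: [1.0, -0.8, -1.5]
opening: 0.205
grasp_force: 30.0
```

```bash
python3 - <<'E'
from plan import *
p,R=state();m=R.as_matrix();print("tip",p+m[:,0]*.164+m[:,2]*.043)
im,_=cap('top','top10');im2,_=cap('side','side10')
c=np.hstack([cv2.resize(im[120:320,370:550],(450,500),interpolation=2),cv2.resize(im2[120:260,260:410],(350,326),interpolation=2)[[*range(326)]+[325]*174]])
cv2.imwrite("pics/c11.png",c[:,:,::-1])
E
```

```text
t 29.9 p [ 0.5398 -0.185   0.1346] yaw -64.9 pitch 14.1 q6 117 F [ 1.  -0.8 -1.5] M [-0.08 -0.09  0.04] op 0.205 gf 30.0
tip [ 0.60279546 -0.31953272  0.05293293]
```

View pics/c11.png

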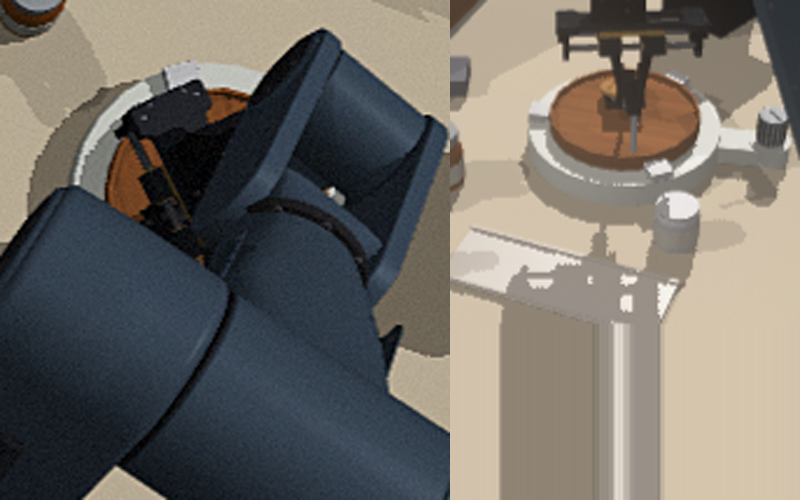

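The top view is hidden by the arm. In the side view the biscuit is still on the lowered blade over the board. From here I'll rely on numeric detection. Next I lower to contact and withdraw.

Call:
{"name": "send_rows", "arguments": {"moves": [[0.001, 0, 0.005, 0, 0, 0], [0.001, 0, 0.005, 0, 0, 0]]}}

```text
time_s: 30.2
position: [0.5393, -0.1841, 0.1331]
tcp_rot: [[0.411, -0.906, -0.102], [-0.878, -0.424, 0.221], [-0.244, -0.001, -0.97]]
force: [-1.0, 0.2, -0.2]
opening: 0.202
grasp_force: 30.0
```

Call:
{"name": "send_rows", "arguments": {"moves": [[0.001, 0, 0.004, 0, 0, 0], [0.001, 0, 0.004, 0, 0, 0], [0.001, 0, 0.004, 0, 0, 0]]}}

```text
time_s: 30.5
position: [0.5395, -0.1843, 0.1322]
tcp_rot: [[0.411, -0.906, -0.102], [-0.878, -0.424, 0.221], [-0.244, -0.001, -0.97]]
force: [-0.8, 0.6, 0.6]
opening: 0.201
grasp_force: 30.0
```

```bash
python3 - <<'E'
from plan import *
state()
im,_=cap('side','side11');H=hsv(im)
for n,r in(("sheetb",(0,0)),): pass
import glob
s0=cv2.imread("pics/side0.png")[:,:,::-1].copy();h=hsv(s0);print("bisc",h[297,232:242].tolist(),"board",h[170,325:340:3].tolist())
t0=cv2.imread("pics/top0.png")[:,:,::-1].copy();h=hsv(t0);print("bisc",h[185,218:236:3].tolist(),"board",h[190,440:470:5].tolist())
t9=cv2.imread("pics/top9.png")[:,:,::-1].copy();h=hsv(t9);print("bisc board",h[193,478:497:3].tolist(),"board",h[222,478:495:3].tolist())
print("now side", H[150:176:5,325:341:3].tolist())
E
```

```text
t 30.5 p [ 0.5395 -0.1843  0.1322] yaw -64.9 pitch 14.1 q6 117 F [-0.8  0.6  0.6] M [-0.09 -0.05  0.04] op 0.201 gf 30.0
bisc [[15, 125, 167], [15, 125, 167], [15, 124, 168], [16, 127, 167], [16, 127, 165], [16, 125, 170], [16, 124, 166], [16, 125, 170], [15, 122, 171], [16, 123, 172]] board [[12, 131, 144], [12, 130, 143], [12, 130, 141], [12, 130, 143], [12, 133, 144]]
bisc [[15, 169, 121], [14, 167, 124], [15, 165, 127], [16, 156, 134], [16, 164, 129], [16, 162, 132]] board [[13, 174, 98], [11, 183, 89], [12, 174, 97], [13, 184, 101], [11, 168, 100], [13, 193, 94]]
bisc board [[15, 164, 137], [16, 168, 137], [15, 160, 142], [16, 161, 141], [14, 165, 142], [15, 157, 148], [16, 162, 146]] board [[11, 175, 99], [12, 180, 78], [13, 178, 96], [13, 166, 100], [7, 151, 49], [12, 192, 97]]
now side [[[13, 108, 160], [12, 130, 129], [15, 50, 51], [13, 71, 68], [13, 86, 77], [12, 83, 68]], [[14, 129, 162], [15, 129, 186], [13, 74, 62], [12, 46, 55], [13, 41, 56], [15, 49, 52]], [[13, 118, 115], [15, 122, 138], [16, 91, 81], [14, 51, 55], [15, 47, 54], [15, 49, 52]], [[11, 115, 104], [12, 42, 61], [13, 40, 58], [11, 28, 72], [14, 50, 56], [16, 51, 55]], [[12, 119, 114], [12, 114, 101], [12, 114, 101], [12, 104, 88], [14, 57, 67], [12, 59, 65]], [[12, 119, 116], [12, 121, 118], [12, 114, 105], [12, 113, 104], [14, 48, 111], [12, 102, 115]]]
```

Call:
{"name": "send_rows", "arguments": {"moves": [[-0.01, 0, 0.002, 0, 0, 0], [-0.03, 0, 0.007, 0, 0, 0], [-0.05, 0, 0.012, 0, 0, 0], [-0.075, 0, 0.019, 0, 0, 0], [-0.1, 0, 0.025, 0, 0, 0], [-0.125, 0, 0.031, 0, 0, 0], [-0.15, 0, 0.037, 0, 0, 0], [-0.175, 0, 0.043, 0, 0, 0], [-0.2, 0, 0.049, 0, 0, 0], [-0.225, 0, 0.055, 0, 0, 0], [-0.25, 0, 0.061, 0, 0, 0], [-0.28, 0, 0.067, 0, 0, 0]]}}

```text
time_s: 31.75
position: [0.5088, -0.1188, 0.1328]
tcp_rot: [[0.411, -0.906, -0.102], [-0.879, -0.423, 0.221], [-0.244, -0.001, -0.97]]
force: [-0.2, -0.1, 0.2]
opening: 0.206
grasp_force: 30.0
```

```bash
cat >> m.py <<'E'
BB={'top':(405,145,510,250),'side':(290,140,375,200)}
def onboard(im,n='top',z=.065,amin=120):
    H=hsv(cv2.medianBlur(im,5));lo=105 if n=='top' else 148
    m=((H[...,0]>=14)&(H[...,0]<22)&(H[...,1]>90)&(H[...,2]>60))
    m=cv2.morphologyEx(m.astype(np.uint8),cv2.MORPH_OPEN,np.ones((3,3)))
    return [(circ(n,c,z)[0].tolist(),int(cv2.contourArea(c))) for c in blobs(m,amin,BB[n])]
E
python3 - <<'E'
from plan import *
from m import *
state()
im,_=cap('top','top12');im2,_=cap('side','side12');print(onboard(im),onboard(im2,'side'))
E
```

```text
t 31.75 p [ 0.5088 -0.1188  0.1328] yaw -64.9 pitch 14.1 q6 120 F [-0.2 -0.1  0.2] M [-0.23 -0.11  0.06] op 0.206 gf 30.0
[] []
```

```bash
python3 - <<'E'
from m import *
from plan import *
for f,n in(("top12",'top'),("side12",'side')):
    im=cv2.imread(f"pics/{f}.png")[:,:,::-1].copy();H=hsv(cv2.medianBlur(im,3))
    for s in(-.02,.0,.02,.04,.06,.08):
        q=proj(n,np.r_[C0+s*v,.06])[0].round().astype(int);print(n,s,q,H[q[1],q[0]])
    m=((H[...,0]>=14)&(H[...,0]<22)&(H[...,1]>90)&(H[...,2]>60)).astype(np.uint8)
    b=BB[n];k=m[b[1]:b[3],b[0]:b[2]];ys,xs=np.nonzero(k);print(k.sum(), (xs.mean()+b[0],ys.mean()+b[1],xs.std(),ys.std()) if k.sum() else 0)
E
```

```text
top -0.02 [450 201] [109  85  42]
top 0.0 [457 198] [104 104  27]
top 0.02 [464 194] [106  72  39]
top 0.04 [472 191] [110  85  60]
top 0.06 [479 187] [106  83  77]
top 0.08 [486 184] [107  77  89]
21 (np.float64(457.6666666666667), np.float64(170.04761904761904), np.float64(20.654374224439106), np.float64(19.236562880980657))
side -0.02 [335 170] [13 40 57]
side 0.0 [335 166] [15 45 57]
side 0.02 [334 163] [15 46 56]
side 0.04 [334 159] [17 40 57]
side 0.06 [334 156] [11 36 57]
side 0.08 [333 153] [15 36 56]
141 (np.float64(335.95744680851067), np.float64(158.15602836879432), np.float64(10.823452563581863), np.float64(10.603949276308064))
```

Call:
{"name": "send_rows", "arguments": {"moves": [[-0.03, 0, 0.002, 0, 0, 0], [-0.06, 0, 0.0, 0, 0, 0], [-0.1, 0, -0.01, 0, 0, 0], [-0.15, 0, -0.04, 0, 0, 0], [-0.2, 0, -0.1, 0, 0, 0], [-0.26, 0, -0.17, 0, 0, 0], [-0.33, 0, -0.25, 0, 0, 0], [-0.4, 0, -0.3, 0, 0, 0], [-0.45, 0, -0.34, 0, 0, 0], [-0.45, 0, -0.34, 0, 0, 0]]}}

```text
time_s: 32.85
position: [0.4713, -0.038, 0.2446]
tcp_rot: [[0.413, -0.905, -0.1], [-0.878, -0.425, 0.22], [-0.242, -0.003, -0.97]]
force: [-0.1, -1.0, -2.2]
opening: 0.201
grasp_force: 30.0
```

```bash
python3 - <<'E'
from plan import *
from m import *
state()
im,_=cap('top','top13');im2,_=cap('side','side13');print(onboard(im),onboard(im2,'side'),biscuits(im))
E
```

```text
t 32.85 p [ 0.4713 -0.038   0.2446] yaw -64.8 pitch 14.0 q6 127 F [-0.1 -1.  -2.2] M [-0.06 -0.08  0.02] op 0.201 gf 30.0
[] [] [array([546.4, 298.8,  32.8]), array([468.7, 312.1,  32.4])]
```

```bash
python3 - <<'E'
from m import *
for f,n in(("top13",'top'),("side13",'side')):
    im=cv2.imread(f"pics/{f}.png")[:,:,::-1].copy();H=hsv(cv2.medianBlur(im,3))
    for lo in(13,14):
        m=((H[...,0]>=lo)&(H[...,0]<22)&(H[...,1]>85)&(H[...,2]>50)).astype(np.uint8)
        print(n,lo,[(cv2.boundingRect(c),int(cv2.contourArea(c))) for c in blobs(m,60)][:14])
c=np.hstack([cv2.resize(cv2.imread("pics/top13.png")[100:320,300:540],(436,400)),cv2.resize(cv2.imread("pics/side13.png")[90:290,240:420],(360,400))]);cv2.imwrite("pics/c12.png",c)
E
```

```text
top 13 [((214, 202, 27, 26), 507), ((209, 233, 27, 26), 498)]
top 14 [((214, 202, 27, 26), 503), ((209, 233, 26, 26), 487)]
side 13 [((502, 0, 138, 190), 9595), ((213, 0, 166, 174), 5930), ((0, 181, 201, 222), 3600), ((358, 37, 64, 74), 1131), ((276, 308, 26, 23), 429), ((251, 295, 26, 21), 402), ((245, 182, 20, 11), 95), ((326, 152, 10, 11), 66), ((326, 129, 34, 6), 64)]
side 14 [((502, 0, 138, 178), 9191), ((269, 0, 110, 106), 5121), ((358, 37, 64, 74), 1130), ((276, 308, 26, 23), 428), ((251, 295, 26, 21), 402), ((2, 356, 36, 30), 248), ((326, 129, 34, 6), 64)]
```

```bash
python3 - <<'E'
from plan import *
plan([(.48,.0,.2,20,3),(.50,.03,.15,82.9,3)])
E
```

```text
t 32.95 p [ 0.4714 -0.0391  0.2428] yaw -64.9 pitch 14.0 q6 127 F [-0.1  0.4 -1. ] M [-0.05 -0.07  0.03] op 0.201 gf 30.0
(0.48, 0.0, 0.2, 20, 3) [-0.082, -0.097, 0.197, -0.141, 0.099, -0.934] rows 10.0
(0.5, 0.03, 0.15, 82.9, 3) [0.127, -0.085, 0.194, -0.037, 0.0, -0.698] rows 7.3
```

Call:
{"name": "send_rows", "arguments": {"moves": [[-0.02, -0.02, 0.05, -0.035, 0.025, -0.1], [-0.04, -0.05, 0.1, -0.07, 0.05, -0.3], [-0.06, -0.07, 0.15, -0.1, 0.07, -0.5], [-0.082, -0.097, 0.197, -0.141, 0.099, -0.934], [-0.082, -0.097, 0.197, -0.141, 0.099, -0.934], [-0.082, -0.097, 0.197, -0.141, 0.099, -0.934], [-0.082, -0.097, 0.197, -0.141, 0.099, -0.934], [-0.082, -0.097, 0.197, -0.141, 0.099, -0.934], [-0.082, -0.097, 0.197, -0.141, 0.099, -0.934], [-0.082, -0.097, 0.197, -0.141, 0.099, -0.934], [-0.082, -0.097, 0.197, -0.141, 0.099, -0.934], [-0.082, -0.097, 0.197, -0.141, 0.099, -0.934]]}}

```text
time_s: 34.15
position: [0.4798, -0.0003, 0.1992]
tcp_rot: [[0.94, 0.338, -0.051], [0.338, -0.941, -0.017], [-0.054, -0.001, -0.999]]
force: [-0.2, 0.1, -1.6]
opening: 0.201
grasp_force: 30.0
```

Call:
{"name": "send_rows", "arguments": {"moves": [[0.127, -0.085, 0.194, -0.037, 0, -0.698], [0.127, -0.085, 0.194, -0.037, 0, -0.698], [0.127, -0.085, 0.194, -0.037, 0, -0.698], [0.127, -0.085, 0.194, -0.037, 0, -0.698], [0.127, -0.085, 0.194, -0.037, 0, -0.698], [0.127, -0.085, 0.194, -0.037, 0, -0.698], [0.127, -0.085, 0.194, -0.037, 0, -0.698], [0.127, -0.085, 0.194, -0.037, 0, -0.698], [0.127, -0.085, 0.194, -0.037, 0, -0.698], [0.127, -0.085, 0.194, -0.037, 0, -0.698]]}}

```text
time_s: 35.15
position: [0.5005, 0.0296, 0.1497]
tcp_rot: [[0.127, 0.992, -0.007], [0.991, -0.127, -0.052], [-0.053, 0.0, -0.999]]
force: [0.0, 0.4, -1.0]
opening: 0.207
grasp_force: 30.0
```

```bash
python3 - <<'E'
from plan import *
from m import *
state()
im,_=cap('top','top14');im2,_=cap('side','side14');print(onboard(im),onboard(im2,'side'),biscuits(im))
for i,n in((im,'top'),(im2,'side')):
    H=hsv(cv2.medianBlur(i,3));m=((H[...,0]>=14)&(H[...,0]<22)&(H[...,1]>85)&(H[...,2]>50)).astype(np.uint8)
    print(n,[(cv2.boundingRect(c),int(cv2.contourArea(c))) for c in blobs(m,40,(190,100,560,360))])
E
```

```text
t 35.15 p [0.5005 0.0296 0.1497] yaw 82.7 pitch 3.0 q6 2 F [ 0.   0.4 -1. ] M [ 0.02 -0.13 -0.08] op 0.207 gf 30.0
[] [] [array([467.5, 312.1,  32.5]), array([547.2, 298.9,  32.6])]
top [((209, 233, 26, 26), 498), ((275, 185, 28, 27), 497), ((214, 202, 27, 26), 487)]
side [((276, 308, 26, 23), 440), ((251, 295, 25, 21), 395), ((264, 252, 24, 19), 297), ((394, 100, 24, 10), 97)]
```

The biscuit stayed on the blade: the friction is too high for a 14° tilt. I'll go back and use a steeper tilt.

```bash
python3 - <<'E'
from plan import *
from m import *
p,R=state()
im=cv2.imread("pics/top14.png")[:,:,::-1].copy();H=hsv(cv2.medianBlur(im,3));m=((H[...,0]>=14)&(H[...,0]<22)&(H[...,1]>85)&(H[...,2]>50))
c=blobs(m,40,(265,170,320,225))[0];q=circ('top',c,.1135)[0];print(q, "turner", R.inv().apply(np.r_[q[:2]/1000,.11]-p))
T=C0+.062*v
h=tip(T,.09,YW,-4);l=tip(T,.066,YW,4);e=tip(T,.053,YW,15)
path([(.49,-.0,.18,10,-5),(.49,-.06,.17,-35,-5),h],36,(p,R))
print('--');path([l,e],12,pose(*h))
print('--');path([tip(T,.0525,YW,29)],12,pose(*e))
E
```

```text
t 35.25 p [0.5004 0.0297 0.1497] yaw 82.8 pitch 3.0 q6 2 F [ 0.6  0.8 -0.9] M [-0.   -0.04 -0.02] op 0.205 gf 30.0
[571.5 142.3  32. ] turner [0.12259494 0.05638835 0.03334088]
[[0, 0, -0.001, 0, 0.001, 0.005], [-0.001, -0.001, -0.005, 0.001, 0.003, 0.019], [-0.001, -0.003, -0.011, 0.002, 0.007, 0.041], [-0.003, -0.005, -0.018, 0.003, 0.012, 0.071], [-0.005, -0.008, -0.028, 0.004, 0.018, 0.109], [-0.009, -0.011, -0.038, 0.005, 0.025, 0.154], [-0.014, -0.014, -0.049, 0.005, 0.033, 0.204], [-0.021, -0.017, -0.06, 0.005, 0.041, 0.26], [-0.029, -0.02, -0.072, 0.004, 0.049, 0.321], [-0.039, -0.023, -0.082, 0.003, 0.057, 0.385], [-0.052, -0.025, -0.092, 0, 0.064, 0.454], [-0.065, -0.027, -0.101, -0.003, 0.07, 0.525]]
[[-0.011, 0.01, -0.008, -0.005, 0.006, 0.073], [-0.022, 0.022, -0.014, -0.011, 0.011, 0.149], [-0.033, 0.036, -0.018, -0.017, 0.014, 0.225], [-0.044, 0.051, -0.02, -0.023, 0.014, 0.302], [-0.058, 0.071, -0.019, -0.029, 0.014, 0.382], [-0.076, 0.096, -0.016, -0.035, 0.014, 0.464], [-0.097, 0.125, -0.012, -0.041, 0.014, 0.544], [-0.121, 0.157, -0.006, -0.047, 0.014, 0.621], [-0.
[... 831 characters left out ...]
 0.006, 0, -0.063, 0], [0.023, 0, 0.006, 0, -0.089, 0], [0.033, 0, 0.004, 0, -0.116, 0], [0.043, 0, -0.005, 0, -0.141, 0], [0.054, 0, -0.017, 0, -0.164, 0], [0.065, 0, -0.031, 0, -0.183, 0], [0.073, 0, -0.044, 0, -0.198, 0], [0.079, 0, -0.053, 0, -0.208, 0], [0.081, 0, -0.056, 0, -0.211, 0]]
--
[[0.001, 0, -0.003, 0, -0.003, 0], [0.005, 0, -0.011, 0, -0.012, 0], [0.01, 0, -0.024, 0, -0.024, 0], [0.016, 0, -0.039, 0, -0.04, 0], [0.023, 0, -0.057, 0, -0.059, 0], [0.031, 0, -0.076, 0, -0.078, 0], [0.038, 0, -0.095, 0, -0.097, 0], [0.046, 0, -0.112, 0, -0.115, 0], [0.052, 0, -0.128, 0, -0.131, 0], [0.057, 0, -0.14, 0, -0.144, 0], [0.06, 0, -0.149, 0, -0.152, 0], [0.062, 0, -0.152, 0, -0.156, 0]]
```

The offset shows the biscuit isn't on the blade: it was thrown off during the swing. I'll locate it.

```bash
python3 - <<'E'
from plan import *
from m import *
for n,roi in(('top',(265,170,320,225)),('side',(255,245,300,280))):
    im=cv2.imread(f"pics/{n}14.png")[:,:,::-1].copy();H=hsv(cv2.medianBlur(im,3));m=((H[...,0]>=14)&(H[...,0]<22)&(H[...,1]>85)&(H[...,2]>50))
    c=blobs(m,40,roi)[0]
    for z in(.006,.012,.018,.03,.1):print(n,z,circ(n,c,z))
im=cv2.imread("pics/top14.png")[:,:,::-1].copy();H=hsv(im)
m=((H[...,1]<32)&(H[...,2]>110));c=blobs(m,600,(295,140,362,285))
print([ (cv2.boundingRect(k),ray('top',cv2.boxPoints(cv2.minAreaRect(k)),.008)[:,:2].round(3).tolist()) for k in c])
_,d=viewer.capture('top')
cc=viewer.camera_info('top');K=np.array(cc['R']).T
for u,w in((289,198),(283,198),(295,198),(289,191),(289,206)):
    z=np.median(d[w-1:w+2,u-1:u+2]);print((u,w),(K@(np.array([(u-cc['cx'])/cc['fx']*z,(w-cc['cy'])/cc['fy']*z,z])-cc['t'])).round(4))
E
```

```text
top 0.006 (array([588. , 146.7,  34.7]), (array([588.3, 147.1]), array([67.1, 67.4])))
top 0.012 (array([587. , 146.4,  34.5]), (array([587.4, 146.8]), array([66.8, 67.1])))
top 0.018 (array([586.1, 146.2,  34.4]), (array([586.5, 146.6]), array([66.5, 66.8])))
top 0.03 (array([584.3, 145.7,  34.1]), (array([584.7, 146.1]), array([65.9, 66.2])))
top 0.1 (array([573.6, 142.8,  32.3]), (array([574. , 143.2]), array([62.6, 62.8])))
side 0.006 (array([589.2, 148.8,  35.3]), (array([589.4, 149.4]), array([66.1, 70.1])))
side 0.012 (array([586.4, 153.5,  35.1]), (array([586.5, 154.1]), array([65.6, 69.7])))
side 0.018 (array([583.5, 158.2,  34.9]), (array([583.6, 158.8]), array([65.2, 69.2])))
side 0.03 (array([577.7, 167.6,  34.4]), (array([577.8, 168.2]), array([64.4, 68.3])))
side 0.1 (array([544.1, 222.5,  31.8]), (array([544.2, 223.1]), array([59.4, 63. ])))
[((311, 156, 41, 29), [[0.689, 0.09], [0.694, -0.012], [0.625, -0.014], [0.621, 0.087]])]
(289, 198) [0.5868 0.1453 0.0127]
(283, 198) [0.587  0.1604 0.012 ]
(295, 198) [0.5868 0.1303 0.0118]
(289, 191) [0.6046 0.1452 0.0121]
(289, 206) [0.5665 0.1454 0.0131]
```

```bash
python3 - <<'E'
from plan import *
from m import *
im=cv2.imread("pics/top14.png")[:,:,::-1].copy();H=hsv(im)
for (x,y) in((289,198),(222,246),(228,215)):
    k=H[y-9:y+10,x-9:x+10,2];print("chips",(k<np.median(k)*.72).sum(),np.median(k))
u=np.array([.124,.992]);P=np.array([.5872,.1466]);T=P-.0395*u
p,R=state()
plan([tip(T,.06,82.9,35),tip(T,.020,82.9,35),tip(T,.002,82.9,35)],(p,R))
E
```

```text
chips 14 145.0
chips 21 90.0
chips 21 94.0
t 35.3 p [0.5003 0.0297 0.1498] yaw 82.8 pitch 3.0 q6 2 F [-0.6  0.7 -0.7] M [ 0.   -0.07 -0.03] op 0.202 gf 30.0
(np.float64(0.5687), np.float64(-0.0014), np.float64(0.1893), 82.9, 35) [-0.097, 0.287, -0.153, -0.0, -0.355, -0.001] rows 3.7
(np.float64(0.5687), np.float64(-0.0014), np.float64(0.1493), 82.9, 35) [0.092, -0.0, 0.131, 0.0, 0.0, 0.0] rows 0.8
(np.float64(0.5687), np.float64(-0.0014), np.float64(0.1313), 82.9, 35) [0.041, -0.0, 0.059, 0.0, 0.0, 0.0] rows 0.4
```

The biscuit lies flat and chips-up on the worktop at (0.587,0.147), between the rest and the sheet. I'll push it against the sheet's front edge with the steep blade and scoop it there.

Call:
{"name": "send_rows", "arguments": {"moves": [[-0.03, 0.07, -0.05, 0, -0.08, 0], [-0.06, 0.15, -0.1, 0, -0.16, 0], [-0.08, 0.22, -0.14, 0, -0.24, 0], [-0.097, 0.287, -0.153, 0, -0.32, 0], [-0.097, 0.287, -0.153, 0, -0.355, 0], [-0.097, 0.287, -0.153, 0, -0.355, 0], [-0.097, 0.287, -0.153, 0, -0.355, 0]]}}

```text
time_s: 36.0
position: [0.5681, -0.0008, 0.1888]
tcp_rot: [[0.101, 0.992, -0.072], [0.814, -0.124, -0.568], [-0.572, -0.001, -0.82]]
force: [-0.3, -1.3, -1.3]
opening: 0.203
grasp_force: 30.0
```

Call:
{"name": "send_rows", "arguments": {"moves": [[0.03, 0, 0.04, 0, 0, 0], [0.06, 0, 0.09, 0, 0, 0], [0.092, 0, 0.131, 0, 0, 0], [0.092, 0, 0.131, 0, 0, 0], [0.092, 0, 0.131, 0, 0, 0]]}}

```text
time_s: 36.5
position: [0.5681, -0.0013, 0.1486]
tcp_rot: [[0.101, 0.992, -0.073], [0.813, -0.125, -0.569], [-0.573, -0.002, -0.819]]
force: [-1.2, 1.0, -1.6]
opening: 0.2
grasp_force: 30.0
```

```bash
python3 - <<'E'
from plan import *
from m import *
p,R=state();m=R.as_matrix();print("tip",p+m[:,0]*.164+m[:,2]*.043)
im,_=cap('top','top15');im2,_=cap('side','side15')
u=np.array([.124,.992]);T=np.array([.5872,.1466])-.0395*u
plan([tip(T,.002,82.9,35)],(p,R))
print(biscuits(im,z=.012,roi=(262,165,330,230)),biscuits(im2,'side',.012,(250,240,305,285)))
E
```

```text
t 36.5 p [ 0.5681 -0.0013  0.1486] yaw 82.9 pitch 35.0 q6 33 F [-1.2  1.  -1.6] M [ 0.41 -0.18 -0.02] op 0.200 gf 30.0
tip [0.58158735 0.10752774 0.01931797]
(np.float64(0.5687), np.float64(-0.0014), np.float64(0.1313), 82.9, 35) [0.04, 0.002, 0.057, -0.001, -0.0, 0.0] rows 0.3
[] [array([587. , 154.2,  31.3])]
```

Call:
{"name": "send_rows", "arguments": {"moves": [[0.02, 0.004, 0.028, 0, 0, 0], [0.04, 0.004, 0.057, 0, 0, 0], [0.04, 0.004, 0.057, 0, 0, 0]]}}

```text
time_s: 36.9
position: [0.5686, -0.001, 0.1305]
tcp_rot: [[0.1, 0.992, -0.073], [0.813, -0.124, -0.569], [-0.573, -0.003, -0.819]]
force: [-0.9, -0.5, -1.2]
opening: 0.204
grasp_force: 30.0
```

Call:
{"name": "send_rows", "arguments": {"moves": [[0.003, 0, 0.005, 0, 0, 0], [0.003, 0, 0.005, 0, 0, 0]]}}

```text
time_s: 37.1
position: [0.5695, -0.0012, 0.1303]
tcp_rot: [[0.102, 0.992, -0.071], [0.813, -0.124, -0.569], [-0.573, -0.0, -0.819]]
force: [-0.2, 1.0, -1.0]
opening: 0.198
grasp_force: 30.0
```

Call:
{"name": "send_rows", "arguments": {"moves": [[0.003, 0, 0.005, 0, 0, 0], [0.003, 0, 0.005, 0, 0, 0]]}}

```text
time_s: 37.3
position: [0.5697, -0.0013, 0.1292]
tcp_rot: [[0.102, 0.992, -0.071], [0.813, -0.124, -0.569], [-0.573, 0.001, -0.82]]
force: [0.6, -0.1, -0.7]
opening: 0.206
grasp_force: 30.0
```

```bash
python3 - <<'E'
from plan import *
p,R=state();m=R.as_matrix();print("tip",p+m[:,0]*.164+m[:,2]*.043)
E
```

```text
t 37.3 p [ 0.5697 -0.0013  0.1292] yaw 82.8 pitch 35.0 q6 35 F [ 0.6 -0.1 -0.7] M [ 0.41 -0.19 -0.01] op 0.206 gf 30.0
tip [5.83434498e-01 1.07585844e-01 9.47519860e-06]
```

Call:
{"name": "send_rows", "arguments": {"moves": [[0.012, 0, -0.004, 0, 0, 0], [0.028, 0, -0.015, 0, 0, 0], [0.044, 0, -0.026, 0, 0, 0], [0.06, 0, -0.037, 0, 0, 0], [0.076, 0, -0.049, 0, 0, 0], [0.092, 0, -0.06, 0, 0, 0], [0.108, 0, -0.071, 0, 0, 0], [0.124, 0, -0.082, 0, 0, 0], [0.132, 0, -0.088, 0, 0, 0], [0.132, 0, -0.088, 0, 0, 0]]}}

```text
time_s: 38.3
position: [0.5746, 0.0387, 0.128]
tcp_rot: [[0.102, 0.992, -0.071], [0.814, -0.124, -0.568], [-0.572, 0.0, -0.82]]
force: [-0.4, -1.5, 2.6]
opening: 0.204
grasp_force: 30.0
```

```bash
python3 - <<'E'
from plan import *
from m import *
p,R=state();m=R.as_matrix();print("tip",p+m[:,0]*.164+m[:,2]*.043)
im,_=cap('top','top16');im2,_=cap('side','side16')
print(biscuits(im,z=.012,roi=(240,165,330,230)),biscuits(im2,'side',.012,(230,240,305,294)))
E
```

```text
t 38.3 p [0.5746 0.0387 0.128 ] yaw 82.9 pitch 34.9 q6 36 F [-0.4 -1.5  2.6] M [ 0.25 -0.2  -0.02] op 0.204 gf 30.0
tip [ 0.58819649  0.14767961 -0.00117732]
[] [array([590.2, 184.9,  32.1])]
```

Call:
{"name": "send_rows", "arguments": {"moves": [[0.012, 0, -0.008, 0, 0, 0], [0.024, 0, -0.017, 0, 0, 0], [0.036, 0, -0.025, 0, 0, 0], [0.04, 0, -0.028, 0, 0, 0], [0.04, 0, -0.028, 0, 0, 0]]}}

```text
time_s: 38.9
position: [0.576, 0.0504, 0.1282]
tcp_rot: [[0.102, 0.992, -0.071], [0.813, -0.124, -0.569], [-0.573, 0.0, -0.82]]
force: [-0.8, -1.8, 2.9]
opening: 0.199
grasp_force: 30.0
```

```bash
python3 - <<'E'
from plan import *
from m import *
p,R=state();m=R.as_matrix();t=p+m[:,0]*.164+m[:,2]*.043;print("tip",t)
im2,_=cap('side','side17')
print(biscuits(im2,'side',.012,(230,240,305,294)))
u=np.array([.124,.992])
path([tip(t[:2],-.0005,82.9,22),tip(t[:2]+.003*u,-.0005,82.9,12)],12,(p,R))
E
```

```text
t 38.9 p [0.576  0.0504 0.1282] yaw 82.9 pitch 35.0 q6 36 F [-0.8 -1.8  2.9] M [ 0.02 -0.15  0.03] op 0.199 gf 30.0
tip [ 0.58963365  0.15934785 -0.00106418]
[array([590.7, 193.5,  32.8])]
[[-0.002, 0, 0.005, 0, 0.005, 0], [-0.006, 0, 0.02, 0, 0.018, 0], [-0.012, 0, 0.042, 0, 0.039, 0], [-0.017, 0, 0.069, 0, 0.065, 0], [-0.021, 0, 0.1, 0, 0.095, 0], [-0.023, 0, 0.132, 0, 0.126, 0], [-0.023, 0, 0.163, 0, 0.158, 0], [-0.02, 0, 0.194, 0, 0.188, 0], [-0.016, 0, 0.22, 0, 0.214, 0], [-0.012, 0, 0.242, 0, 0.236, 0], [-0.008, 0, 0.256, 0, 0.25, 0], [-0.007, 0, 0.261, 0, 0.255, 0]]
```

Call:
{"name": "send_rows", "arguments": {"moves": [[-0.002, 0, 0.005, 0, 0.005, 0], [-0.006, 0, 0.02, 0, 0.018, 0], [-0.012, 0, 0.042, 0, 0.039, 0], [-0.017, 0, 0.069, 0, 0.065, 0], [-0.021, 0, 0.1, 0, 0.095, 0], [-0.023, 0, 0.132, 0, 0.126, 0], [-0.023, 0, 0.163, 0, 0.158, 0], [-0.02, 0, 0.194, 0, 0.188, 0], [-0.016, 0, 0.22, 0, 0.214, 0], [-0.012, 0, 0.242, 0, 0.236, 0], [-0.008, 0, 0.256, 0, 0.25, 0], [-0.007, 0, 0.261, 0, 0.255, 0]]}}

```text
time_s: 40.15
position: [0.5706, 0.0111, 0.075]
tcp_rot: [[0.123, 0.992, -0.027], [0.971, -0.126, -0.205], [-0.207, -0.001, -0.978]]
force: [0.1, -0.8, 0.5]
opening: 0.204
grasp_force: 30.0
```

```bash
python3 - <<'E'
from plan import *
from m import *
p,R=state();m=R.as_matrix();t=p+m[:,0]*.164+m[:,2]*.043;print("tip",t)
im2,_=cap('side','side18')
print(biscuits(im2,'side',.012,(230,240,305,294)))
u=np.array([.124,.992])
path([tip(t[:2]+.025*u,-.0015,82.9,9),tip(t[:2]+.050*u,-.0015,82.9,3)],12,(p,R))
E
```

```text
t 40.15 p [0.5706 0.0111 0.075 ] yaw 82.8 pitch 11.9 q6 15 F [ 0.1 -0.8  0.5] M [ 0.04 -0.06  0.02] op 0.204 gf 30.0
tip [ 0.58962169  0.1614091  -0.00099318]
[array([591.1, 193.1,  32.4])]
[[0.004, 0, 0, -0.001, 0.001, 0], [0.016, 0, 0.001, -0.001, 0.004, 0], [0.033, 0, 0.003, -0.001, 0.009, -0.001], [0.054, 0.001, 0.006, -0.001, 0.017, -0.001], [0.077, 0.001, 0.011, -0.001, 0.026, -0.001], [0.099, 0.001, 0.018, -0.001, 0.037, -0.001], [0.12, 0.001, 0.027, -0.001, 0.05, -0.001], [0.139, 0.001, 0.037, -0.001, 0.064, -0.001], [0.155, 0.001, 0.047, -0.001, 0.077, -0.001], [0.167, 0.001, 0.056, -0.001, 0.089, -0.001], [0.175, 0.001, 0.062, -0.001, 0.097, -0.001], [0.177, 0.001, 0.065, -0.001, 0.099, -0.001]]
```

Call:
{"name": "send_rows", "arguments": {"moves": [[0.004, 0, 0, -0.001, 0.001, 0], [0.016, 0, 0.001, -0.001, 0.004, 0], [0.033, 0, 0.003, -0.001, 0.009, -0.001], [0.054, 0.001, 0.006, -0.001, 0.017, -0.001], [0.077, 0.001, 0.011, -0.001, 0.026, -0.001], [0.099, 0.001, 0.018, -0.001, 0.037, -0.001], [0.12, 0.001, 0.027, -0.001, 0.05, -0.001], [0.139, 0.001, 0.037, -0.001, 0.064, -0.001], [0.155, 0.001, 0.047, -0.001, 0.077, -0.001], [0.167, 0.001, 0.056, -0.001, 0.089, -0.001], [0.175, 0.001, 0.062, -0.001, 0.097, -0.001], [0.177, 0.001, 0.065, -0.001, 0.099, -0.001]]}}

```text
time_s: 41.4
position: [0.5762, 0.051, 0.0503]
tcp_rot: [[0.123, 0.992, -0.006], [0.991, -0.123, -0.053], [-0.054, 0.001, -0.999]]
force: [-0.9, -0.9, -1.0]
opening: 0.198
grasp_force: 30.0
```

```bash
python3 - <<'E'
from plan import *
from m import *
p,R=state();m=R.as_matrix();t=p+m[:,0]*.164+m[:,2]*.043;print("tip",t)
im2,_=cap('side','side19');im,d=cap('top','top19')
print(biscuits(im2,'side',.012,(230,240,305,310)),biscuits(im,'top',.012,(190,165,330,230)))
E
```

```text
t 41.4 p [0.5762 0.051  0.0503] yaw 82.9 pitch 3.1 q6 6 F [-0.9 -0.9 -1. ] M [-0.02 -0.15 -0.02] op 0.198 gf 30.0
tip [ 0.59613809  0.21123246 -0.00143152]
[array([548.1, 301.7,  31.8]), array([593.1, 193.6,  32.1])] [array([593.3, 189.9,  32.3]), array([549. , 300.6,  31.9])]
```

Call:
{"name": "send_rows", "arguments": {"moves": [[0.008, 0, 0, 0, 0, 0], [0.018, 0, -0.001, 0, 0, 0], [0.018, 0, -0.001, 0, 0, 0]]}}

```text
time_s: 41.8
position: [0.577, 0.0562, 0.0507]
tcp_rot: [[0.122, 0.993, -0.005], [0.991, -0.122, -0.054], [-0.054, 0.002, -0.999]]
force: [0.3, 0.5, -1.5]
opening: 0.203
grasp_force: 30.0
```

Call:
{"name": "send_rows", "arguments": {"moves": [[0, 0, -0.01, 0, 0.01, 0], [-0.002, 0, -0.03, 0, 0.02, 0], [-0.005, 0, -0.06, 0, 0.03, 0], [-0.01, 0, -0.1, 0, 0.04, 0], [-0.012, 0, -0.14, 0, 0.055, 0], [-0.015, 0, -0.18, 0, 0.07, 0], [-0.018, 0, -0.22, 0, 0.085, 0], [-0.02, 0, -0.26, 0, 0.1, 0], [-0.02, 0, -0.29, 0, 0.1, 0], [-0.02, 0, -0.31, 0, 0.1, 0], [-0.02, 0, -0.32, 0, 0.1, 0], [-0.02, 0, -0.32, 0, 0.1, 0]]}}

```text
time_s: 43.0
position: [0.5768, 0.0553, 0.131]
tcp_rot: [[0.121, 0.993, 0.014], [0.987, -0.122, 0.102], [0.103, 0.002, -0.995]]
force: [0.4, -0.4, -1.0]
opening: 0.205
grasp_force: 30.0
```

```bash
cat >> m.py <<'E'
def onblade(im,p,R,h=.0144):
    """largest golden blob near the blade -> biscuit centre in turner frame (x along, y lateral), mm"""
    m=R.as_matrix();z=(p+m[:,0]*.13+m[:,2]*(.043-h))[2];g=p+m[:,0]*.13+m[:,2]*.043
    H=hsv(cv2.medianBlur(im,3));k=((H[...,0]>=14)&(H[...,0]<22)&(H[...,1]>85)&(H[...,2]>50))
    q=proj('top',g)[0].astype(int);out=[]
    for c in blobs(k,60,(q[0]-45,q[1]-45,q[0]+45,q[1]+45)):
        a=circ('top',c,z)[0];o=R.inv().apply(np.r_[a[:2]/1000,z]-p)*1000;out.append((round(o[0]-30,1),round(o[1],1),float(a[2])))
    return out
E
python3 - <<'E'
from plan import *
from m import *
p,R=state();im,d=cap('top','top20');im2,_=cap('side','side20')
print("blade",onblade(im,p,R)); print(biscuits(im2,'side',.10,(200,200,330,310)))
m=R.as_matrix();print("expect side px",proj('side',p+m[:,0]*.14+m[:,2]*.03))
H=hsv(cv2.medianBlur(im2,3));k=((H[...,0]>=14)&(H[...,0]<22)&(H[...,1]>85)&(H[...,2]>50));print([cv2.boundingRect(c) for c in blobs(k,60,(190,200,340,340))])
E
```

```text
t 43.0 p [0.5768 0.0553 0.131 ] yaw 83.0 pitch -5.9 q6 -6 F [ 0.4 -0.4 -1. ] M [-0.21 -0.06  0.04] op 0.205 gf 30.0
blade [(np.float64(106.0), np.float64(-0.9), 33.4), (np.float64(188.5), np.float64(-70.2), 30.3)]
[array([509.4, 356.9,  28.7])]
expect side px [[262.88529018 244.3279878 ]]
[(276, 308, 26, 23), (251, 295, 25, 21), (251, 237, 25, 19)]
```

The biscuit is back on the blade, centred (turner x=106 mm). I'll carry it smoothly to the board.

```bash
python3 - <<'E'
from plan import *
p,R=state()
T=C0+.062*v
h=tip(T,.09,YW,-4);l=tip(T,.066,YW,4);e=tip(T,.053,YW,15)
path([(.50,.02,.18,40,-6),(.49,-.05,.18,-25,-6),h],48,(p,R))
E
```

```text
t 43.1 p [0.5764 0.0553 0.1304] yaw 83.0 pitch -5.9 q6 -6 F [ 0.1 -0.1 -1.4] M [-0.23 -0.06  0.01] op 0.198 gf 30.0
[[-0.001, -0.002, -0.001, 0, 0, 0.002], [-0.002, -0.007, -0.005, 0, 0, 0.007], [-0.005, -0.016, -0.012, -0.001, 0, 0.016], [-0.008, -0.028, -0.02, -0.003, 0, 0.029], [-0.013, -0.042, -0.031, -0.004, 0, 0.044], [-0.019, -0.06, -0.044, -0.006, 0, 0.063], [-0.026, -0.08, -0.059, -0.008, 0, 0.085], [-0.034, -0.101, -0.076, -0.011, 0, 0.11], [-0.042, -0.125, -0.094, -0.014, 0, 0.138], [-0.053, -0.15, -0.113, -0.017, 0.001, 0.169], [-0.064, -0.174, -0.132, -0.021, 0.001, 0.203], [-0.076, -0.199, -0.151, -0.024, 0.001, 0.24]]
[[-0.021, -0.016, -0.019, -0.004, 0, 0.039], [-0.042, -0.03, -0.036, -0.009, 0, 0.082], [-0.063, -0.041, -0.05, -0.013, 0, 0.126], [-0.083, -0.048, -0.061, -0.018, 0, 0.173], [-0.102, -0.049, -0.067, -0.023, 0, 0.223], [-0.12, -0.046, -0.069, -0.029, 0, 0.276], [-0.138, -0.042, -0.071, -0.035, 0, 0.333], [-0.158, -0.038, -0.073, -0.041, 0, 0.394], [-0.179, -0.032, -0.075, -0.048, 0, 0.459], [-0.2, -0.025, -0.078, -0.055, 0, 0.526], [-0.222, -0.017, -0.08,
[... 430 characters left out ...]
047, -0.003, 0.463], [0.013, 0.302, 0.052, -0.051, -0.005, 0.499], [0.022, 0.337, 0.071, -0.053, -0.006, 0.533], [0.032, 0.371, 0.09, -0.056, -0.008, 0.564]]
[[0.032, 0.011, 0.022, -0.003, -0.002, 0.028], [0.063, 0.021, 0.044, -0.005, -0.004, 0.054], [0.092, 0.031, 0.065, -0.007, -0.005, 0.077], [0.12, 0.039, 0.085, -0.008, -0.007, 0.097], [0.146, 0.047, 0.104, -0.01, -0.009, 0.115], [0.169, 0.054, 0.12, -0.011, -0.01, 0.13], [0.189, 0.06, 0.135, -0.012, -0.011, 0.143], [0.206, 0.065, 0.147, -0.013, -0.012, 0.154], [0.22, 0.07, 0.157, -0.013, -0.013, 0.162], [0.23, 0.073, 0.164, -0.014, -0.013, 0.168], [0.237, 0.074, 0.168, -0.014, -0.014, 0.171], [0.239, 0.075, 0.17, -0.014, -0.014, 0.172]]
```

Call:
{"name": "send_rows", "arguments": {"moves": [[-0.001, -0.002, -0.001, 0, 0, 0.002], [-0.002, -0.007, -0.005, 0, 0, 0.007], [-0.005, -0.016, -0.012, -0.001, 0, 0.016], [-0.008, -0.028, -0.02, -0.003, 0, 0.029], [-0.013, -0.042, -0.031, -0.004, 0, 0.044], [-0.019, -0.06, -0.044, -0.006, 0, 0.063], [-0.026, -0.08, -0.059, -0.008, 0, 0.085], [-0.034, -0.101, -0.076, -0.011, 0, 0.11], [-0.042, -0.125, -0.094, -0.014, 0, 0.138], [-0.053, -0.15, -0.113, -0.017, 0.001, 0.169], [-0.064, -0.174, -0.132, -0.021, 0.001, 0.203], [-0.076, -0.199, -0.151, -0.024, 0.001, 0.24]]}}

```text
time_s: 44.3
position: [0.5237, 0.0384, 0.1667]
tcp_rot: [[0.481, 0.875, 0.05], [0.87, -0.484, 0.092], [0.105, -0.0, -0.995]]
force: [0.4, 0.8, -1.3]
opening: 0.205
grasp_force: 30.0
```

Call:
{"name": "send_rows", "arguments": {"moves": [[-0.021, -0.016, -0.019, -0.004, 0, 0.039], [-0.042, -0.03, -0.036, -0.009, 0, 0.082], [-0.063, -0.041, -0.05, -0.013, 0, 0.126], [-0.083, -0.048, -0.061, -0.018, 0, 0.173], [-0.102, -0.049, -0.067, -0.023, 0, 0.223], [-0.12, -0.046, -0.069, -0.029, 0, 0.276], [-0.138, -0.042, -0.071, -0.035, 0, 0.333], [-0.158, -0.038, -0.073, -0.041, 0, 0.394], [-0.179, -0.032, -0.075, -0.048, 0, 0.459], [-0.2, -0.025, -0.078, -0.055, 0, 0.526], [-0.222, -0.017, -0.08, -0.062, 0, 0.593], [-0.245, -0.009, -0.082, -0.069, 0, 0.66]]}}

```text
time_s: 45.5
position: [0.4915, -0.0158, 0.1805]
tcp_rot: [[0.994, 0.021, 0.104], [0.021, -1.0, 0.003], [0.104, -0.001, -0.995]]
force: [-0.5, -0.0, -2.3]
opening: 0.201
grasp_force: 30.0
```

Call:
{"name": "send_rows", "arguments": {"moves": [[-0.004, 0.026, 0, -0.007, 0, 0.066], [-0.006, 0.052, -0.001, -0.014, 0, 0.129], [-0.009, 0.08, -0.001, -0.02, 0, 0.189], [-0.01, 0.108, -0.001, -0.026, 0, 0.244], [-0.012, 0.138, -0.001, -0.031, 0, 0.294], [-0.011, 0.168, 0.001, -0.036, 0, 0.339], [-0.008, 0.201, 0.009, -0.04, -0.001, 0.383], [-0.003, 0.234, 0.02, -0.044, -0.002, 0.424], [0.004, 0.268, 0.035, -0.047, -0.003, 0.463], [0.013, 0.302, 0.052, -0.051, -0.005, 0.499], [0.022, 0.337, 0.071, -0.053, -0.006, 0.533], [0.032, 0.371, 0.09, -0.056, -0.008, 0.564]]}}

```text
time_s: 46.7
position: [0.5045, -0.1083, 0.1588]
tcp_rot: [[0.644, -0.763, 0.058], [-0.759, -0.647, -0.069], [0.09, 0.0, -0.996]]
force: [-0.3, 0.2, -2.0]
opening: 0.206
grasp_force: 30.0
```

Call:
{"name": "send_rows", "arguments": {"moves": [[0.032, 0.011, 0.022, -0.003, -0.002, 0.028], [0.063, 0.021, 0.044, -0.005, -0.004, 0.054], [0.092, 0.031, 0.065, -0.007, -0.005, 0.077], [0.12, 0.039, 0.085, -0.008, -0.007, 0.097], [0.146, 0.047, 0.104, -0.01, -0.009, 0.115], [0.169, 0.054, 0.12, -0.011, -0.01, 0.13], [0.189, 0.06, 0.135, -0.012, -0.011, 0.143], [0.206, 0.065, 0.147, -0.013, -0.012, 0.154], [0.22, 0.07, 0.157, -0.013, -0.013, 0.162], [0.23, 0.073, 0.164, -0.014, -0.013, 0.168], [0.237, 0.074, 0.168, -0.014, -0.014, 0.171], [0.239, 0.075, 0.17, -0.014, -0.014, 0.172]]}}

```text
time_s: 47.9
position: [0.532, -0.1686, 0.1217]
tcp_rot: [[0.421, -0.906, 0.028], [-0.904, -0.422, -0.063], [0.069, 0.001, -0.998]]
force: [0.3, 0.1, -1.9]
opening: 0.199
grasp_force: 30.0
```

```bash
python3 - <<'E'
from plan import *
from m import *
p,R=state();im,d=cap('top','top21');im2,_=cap('side','side21')
print("blade",onblade(im,p,R),biscuits(im))
m=R.as_matrix();print("expect side px",proj('side',p+m[:,0]*.14+m[:,2]*.03))
for k in(im,im2):
    H=hsv(cv2.medianBlur(k,3));k=((H[...,0]>=14)&(H[...,0]<22)&(H[...,1]>85)&(H[...,2]>50));print([(cv2.boundingRect(c),cv2.contourArea(c)) for c in blobs(k,40,(200,120,520,340))])
T=C0+.062*v
path([tip(T,.066,YW,4),tip(T,.053,YW,15)],12,(p,R))
print('--');path([tip(T,.052,YW,33)],12,pose(*tip(T,.053,YW,15)))
E
```

```text
t 47.9 p [ 0.532  -0.1686  0.1217] yaw -65.0 pitch -4.0 q6 130 F [ 0.3  0.1 -1.9] M [0.3  0.06 0.06] op 0.199 gf 30.0
blade [(np.float64(118.5), np.float64(-3.2), 30.7)] [array([546.3, 299.2,  33. ]), array([468.9, 312.3,  32.5])]
expect side px [[334.24744366 149.31111147]]
[((214, 202, 27, 26), 504.5), ((209, 233, 26, 26), 494.0), ((467, 175, 24, 18), 155.5)]
[((276, 309, 26, 22), 438.0), ((251, 295, 26, 21), 403.0), ((323, 148, 31, 6), 49.0)]
[[0.001, 0, 0.001, 0.001, -0.005, 0], [0.004, 0, 0.003, 0.001, -0.019, 0], [0.008, 0, 0.005, 0.001, -0.039, 0], [0.014, 0, 0.006, 0.001, -0.063, 0], [0.022, 0, 0.007, 0.001, -0.089, 0], [0.031, 0, 0.004, 0.001, -0.115, 0], [0.041, 0, -0.004, 0.001, -0.141, 0], [0.052, 0, -0.017, 0.001, -0.164, 0], [0.063, 0, -0.03, 0.001, -0.183, 0], [0.071, 0, -0.043, 0.001, -0.198, 0], [0.077, 0, -0.052, 0.001, -0.207, 0], [0.08, 0, -0.056, 0.001, -0.211, 0]]
--
[[0.002, 0, -0.004, 0, -0.004, 0], [0.006, 0, -0.014, 0, -0.015, 0], [0.014, 0, -0.03, 0, -0.031, 0], [0.022, 0, -0.049, 0, -0.052, 0], [0.033, 0, -0.072, 0, -0.075, 0], [0.043, 0, -0.095, 0, -0.1, 0], [0.054, 0, -0.119, 0, -0.125, 0], [0.064, 0, -0.141, 0, -0.148, 0], [0.073, 0, -0.161, 0, -0.169, 0], [0.08, 0, -0.176, 0, -0.185, 0], [0.085, 0, -0.187, 0, -0.196, 0], [0.086, 0, -0.19, 0, -0.2, 0]]
```

Call:
{"name": "send_rows", "arguments": {"moves": [[0.001, 0, 0.001, 0.001, -0.005, 0], [0.004, 0, 0.003, 0.001, -0.019, 0], [0.008, 0, 0.005, 0.001, -0.039, 0], [0.014, 0, 0.006, 0.001, -0.063, 0], [0.022, 0, 0.007, 0.001, -0.089, 0], [0.031, 0, 0.004, 0.001, -0.115, 0], [0.041, 0, -0.004, 0.001, -0.141, 0], [0.052, 0, -0.017, 0.001, -0.164, 0], [0.063, 0, -0.03, 0.001, -0.183, 0], [0.071, 0, -0.043, 0.001, -0.198, 0], [0.077, 0, -0.052, 0.001, -0.207, 0], [0.08, 0, -0.056, 0.001, -0.211, 0]]}}

```text
time_s: 49.2
position: [0.5403, -0.1864, 0.1372]
tcp_rot: [[0.408, -0.907, -0.108], [-0.875, -0.422, 0.235], [-0.259, -0.001, -0.966]]
force: [-0.5, 0.3, -0.9]
opening: 0.206
grasp_force: 30.0
```

Call:
{"name": "send_rows", "arguments": {"moves": [[0.002, 0, -0.004, 0, -0.004, 0], [0.006, 0, -0.014, 0, -0.015, 0], [0.014, 0, -0.03, 0, -0.031, 0], [0.022, 0, -0.049, 0, -0.052, 0], [0.033, 0, -0.072, 0, -0.075, 0], [0.043, 0, -0.095, 0, -0.1, 0], [0.054, 0, -0.119, 0, -0.125, 0], [0.064, 0, -0.141, 0, -0.148, 0], [0.073, 0, -0.161, 0, -0.169, 0], [0.08, 0, -0.176, 0, -0.185, 0], [0.085, 0, -0.187, 0, -0.196, 0], [0.086, 0, -0.19, 0, -0.2, 0]]}}

```text
time_s: 50.4
position: [0.5543, -0.2163, 0.1775]
tcp_rot: [[0.355, -0.906, -0.229], [-0.76, -0.422, 0.494], [-0.545, -0.001, -0.839]]
force: [0.1, -0.5, -0.4]
opening: 0.201
grasp_force: 30.0
```

```bash
python3 - <<'E'
from plan import *
from m import *
p,R=state();m=R.as_matrix();print("tip",p+m[:,0]*.164+m[:,2]*.043)
im,d=cap('top','top22');im2,_=cap('side','side22')
for k in(im,im2):
    H=hsv(cv2.medianBlur(k,3));k=((H[...,0]>=14)&(H[...,0]<22)&(H[...,1]>85)&(H[...,2]>50));print([(cv2.boundingRect(c),cv2.contourArea(c)) for c in blobs(k,20,(290,120,520,260))])
print("A proj",proj('top',np.r_[C0+.044*v,.065]),proj('side',np.r_[C0+.044*v,.065]))
print(-v@m[:2,0],-v@m[:2,2])
E
```

```text
t 50.4 p [ 0.5543 -0.2163  0.1775] yaw -65.0 pitch 33.0 q6 113 F [ 0.1 -0.5 -0.4] M [-0.43 -0.22 -0.02] op 0.201 gf 30.0
tip [ 0.60253871 -0.31964975  0.05210088]
[((467, 168, 10, 15), 24.0)]
[((325, 151, 9, 7), 25.0)]
A proj [[473.72493331 189.67416528]] [[333.92993409 157.38581443]]
-0.8386009370343221 0.5447460862921492
```

Call:
{"name": "send_rows", "arguments": {"moves": [[0.003, 0, 0.005, 0, 0, 0], [0.003, 0, 0.005, 0, 0, 0], [-0.005, 0, 0.01, 0, 0, 0], [-0.022, 0, 0.021, 0, 0, 0], [-0.039, 0, 0.032, 0, 0, 0], [-0.056, 0, 0.043, 0, 0, 0], [-0.073, 0, 0.054, 0, 0, 0], [-0.09, 0, 0.065, 0, 0, 0], [-0.107, 0, 0.076, 0, 0, 0], [-0.124, 0, 0.087, 0, 0, 0], [-0.14, 0, 0.098, 0, 0, 0], [-0.157, 0, 0.109, 0, 0, 0]]}}

```text
time_s: 51.7
position: [0.5335, -0.172, 0.1759]
tcp_rot: [[0.354, -0.906, -0.23], [-0.76, -0.422, 0.494], [-0.545, -0.0, -0.838]]
force: [-0.1, 0.0, 0.9]
opening: 0.202
grasp_force: 30.0
```

```bash
python3 - <<'E'
from plan import *
from m import *
p,R=state()
im,d=cap('top','top23');im2,_=cap('side','side23')
for k in(im,im2):
    H=hsv(cv2.medianBlur(k,3));k=((H[...,0]>=14)&(H[...,0]<22)&(H[...,1]>85)&(H[...,2]>50));print([(cv2.boundingRect(c),cv2.contourArea(c)) for c in blobs(k,20,(290,120,520,260))])
E
```

```text
t 51.7 p [ 0.5335 -0.172   0.1759] yaw -65.0 pitch 33.0 q6 114 F [-0.1  0.   0.9] M [-0.49 -0.26  0.03] op 0.202 gf 30.0
[((479, 193, 8, 9), 34.0)]
[((325, 153, 10, 12), 73.0), ((323, 120, 29, 4), 32.0)]
```

Call:
{"name": "send_rows", "arguments": {"moves": [[-0.02, 0, 0.011, 0, 0, 0], [-0.04, 0, 0.022, 0, 0, 0], [-0.06, 0, 0.033, 0, 0, 0], [-0.08, 0, 0.044, 0, 0, 0], [-0.1, 0, 0.055, 0, 0, 0], [-0.13, 0, 0.07, 0, 0, 0]]}}

```text
time_s: 52.4
position: [0.5178, -0.1385, 0.1788]
tcp_rot: [[0.354, -0.906, -0.23], [-0.76, -0.422, 0.495], [-0.546, -0.0, -0.838]]
force: [0.1, 0.6, -1.5]
opening: 0.206
grasp_force: 30.0
```

```bash
python3 - <<'E'
from plan import *
from m import *
p,R=state();m=R.as_matrix();print("tip",p+m[:,0]*.164+m[:,2]*.043)
im,d=cap('top','top24');im2,_=cap('side','side24')
for k in(im,im2):
    H=hsv(cv2.medianBlur(k,3));k=((H[...,0]>=14)&(H[...,0]<22)&(H[...,1]>85)&(H[...,2]>50));print([(cv2.boundingRect(c),cv2.contourArea(c)) for c in blobs(k,20,(290,120,520,260))])
E
```

```text
t 52.4 p [ 0.5178 -0.1385  0.1788] yaw -65.0 pitch 33.1 q6 115 F [ 0.1  0.6 -1.5] M [-0.26 -0.21 -0.04] op 0.206 gf 30.0
tip [ 0.56599194 -0.24186574  0.05326983]
[]
[((325, 152, 11, 17), 71.5), ((323, 124, 30, 5), 56.0)]
```

Call:
{"name": "send_rows", "arguments": {"moves": [[-0.03, 0, -0.005, 0, 0, 0], [-0.07, 0, -0.015, 0, 0, 0], [-0.12, 0, -0.03, 0, 0, 0], [-0.18, 0, -0.05, 0, 0, 0], [-0.24, 0, -0.07, 0, 0, 0], [-0.32, 0, -0.1, 0, 0, 0], [-0.4, 0, -0.13, 0, 0, 0], [-0.48, 0, -0.16, 0, 0, 0], [-0.54, 0, -0.18, 0, 0, 0], [-0.6, 0, -0.2, 0, 0, 0]]}}

```text
time_s: 53.5
position: [0.4761, -0.0489, 0.304]
tcp_rot: [[0.355, -0.906, -0.229], [-0.76, -0.423, 0.494], [-0.544, -0.001, -0.839]]
force: [0.1, 0.1, -1.3]
opening: 0.203
grasp_force: 30.0
```

```bash
python3 - <<'E'
from plan import *
from m import *
p,R=state()
im,d=cap('top','top25');im2,_=cap('side','side25')
for k in(im,im2):
    H=hsv(cv2.medianBlur(k,3));k=((H[...,0]>=14)&(H[...,0]<22)&(H[...,1]>85)&(H[...,2]>50));print([(cv2.boundingRect(c),cv2.contourArea(c)) for c in blobs(k,20,(290,120,520,260))])
print(onboard(im,'top'),onboard(im2,'side'),"blade",onblade(im,p,R))
E
```

```text
t 53.5 p [ 0.4761 -0.0489  0.304 ] yaw -65.0 pitch 33.0 q6 122 F [ 0.1  0.1 -1.3] M [-0.24 -0.17 -0.02] op 0.203 gf 30.0
[((395, 197, 22, 41), 59.0)]
[((325, 152, 23, 13), 139.0)]
[] [] blade []
```

The side view shows the biscuit on the board at about (336,158), stationary. I return for the next one.

```bash
python3 - <<'E'
from plan import *
plan([(.48,.0,.2,20,3),(.49,.05,.13,82.9,3)])
E
```

```text
t 53.6 p [ 0.4764 -0.0488  0.3045] yaw -64.8 pitch 32.9 q6 122 F [-0.1  0.4 -0.7] M [-0.29 -0.19  0.01] op 0.202 gf 30.0
(0.48, 0.0, 0.2, 20, 3) [0.084, -0.095, 0.444, -0.295, 0.268, -0.906] rows 10.4
(0.49, 0.05, 0.13, 82.9, 3) [0.121, -0.174, 0.274, -0.037, 0.0, -0.698] rows 7.3
```

Call:
{"name": "send_rows", "arguments": {"moves": [[0.01, -0.01, 0.05, -0.1, 0.09, -0.3], [0.02, -0.02, 0.1, -0.2, 0.18, -0.6], [0.02, -0.02, 0.1, -0.2, 0.18, -0.6], [0.02, -0.02, 0.1, -0.2, 0.18, -0.6], [0.02, -0.02, 0.1, -0.2, 0.18, -0.6], [0.02, -0.02, 0.1, -0.2, 0.18, -0.6], [0.02, -0.02, 0.1, -0.2, 0.18, -0.6], [0.084, -0.095, 0.444, -0.295, 0.268, -0.906], [0.084, -0.095, 0.444, -0.295, 0.268, -0.906], [0.084, -0.095, 0.444, -0.295, 0.268, -0.906], [0.084, -0.095, 0.444, -0.295, 0.268, -0.906], [0.084, -0.095, 0.444, -0.295, 0.268, -0.906]]}}

```text
time_s: 54.8
position: [0.4786, -0.0001, 0.1973]
tcp_rot: [[0.938, 0.341, -0.054], [0.341, -0.94, -0.016], [-0.056, -0.003, -0.998]]
force: [-0.1, -0.4, -1.5]
opening: 0.208
grasp_force: 30.0
```

Call:
{"name": "send_rows", "arguments": {"moves": [[0.121, -0.174, 0.1, -0.037, 0, -0.698], [0.121, -0.174, 0.1, -0.037, 0, -0.698], [0.121, -0.174, 0.1, -0.037, 0, -0.698], [0.121, -0.174, 0.1, -0.037, 0, -0.698], [0.121, -0.174, 0.1, -0.037, 0, -0.698], [0.121, -0.174, 0.1, -0.037, 0, -0.698], [0.121, -0.174, 0.1, -0.037, 0, -0.698], [0.121, -0.174, 0.1, -0.037, 0, -0.698], [0.121, -0.174, 0.1, -0.037, 0, -0.698], [0.121, -0.174, 0.1, -0.037, 0, -0.698]]}}

```text
time_s: 55.8
position: [0.4927, 0.0496, 0.1715]
tcp_rot: [[0.127, 0.992, -0.008], [0.991, -0.127, -0.051], [-0.052, -0.002, -0.999]]
force: [0.4, 0.0, -1.8]
opening: 0.2
grasp_force: 30.0
```

```bash
python3 - <<'E'
from plan import *
from m import *
p,R=state()
im,d=cap('top','top26');im2,_=cap('side','side26')
print(onboard(im,'top'),onboard(im2,'side'),biscuits(im))
cc=viewer.camera_info('top');K=np.array(cc['R']).T
a=onboard(im,'top')
if a:
    x,y,_=a[0][0]
    for dx,dy in((0,0),(.018,0),(-.018,0),(0,.018),(0,-.018)):
        u,w=proj('top',[x/1000+dx,y/1000+dy,.065])[0].round().astype(int);z=np.median(d[w-1:w+2,u-1:u+2]);print((K@(np.array([(u-cc['cx'])/cc['fx']*z,(w-cc['cy'])/cc['fy']*z,z])-cc['t'])).round(4))
H=hsv(im);m=(H[...,1]>130)&(H[...,0]<20)&(H[...,2]>30)
print("board",circ('top',blobs(m,1500,(395,140,520,260))[0],0.059))
b1=np.array([.5464,.2990]);u=np.array([.124,.992]);T=b1-.045*u+np.array([.992,-.124])*.0035
plan([tip(T,.035,82.9,3),tip(T,.0045,82.9,3)],(p,R))
E
```

```text
t 55.8 p [0.4927 0.0496 0.1715] yaw 82.7 pitch 3.0 q6 4 F [ 0.4  0.  -1.8] M [-0.03 -0.07  0.01] op 0.200 gf 30.0
[([595.0, -308.2, 33.2], 524)] [] [array([546.4, 298.9,  32.9]), array([467.7, 312.3,  32.3])]
[ 0.5963 -0.3086  0.0643]
[ 0.6132 -0.3089  0.0653]
[ 0.5763 -0.307   0.0675]
[ 0.5941 -0.2893  0.0641]
[ 0.5958 -0.3248  0.0665]
board (array([ 574.2, -261.4,  108.5]), (array([ 574.4, -261.7]), array([212.6, 216.1])))
(np.float64(0.5243), np.float64(0.0936), np.float64(0.0865), 82.9, 3) [0.208, 0.103, 0.33, -0.001, -0.0, -0.002] rows 2.0
(np.float64(0.5243), np.float64(0.0936), np.float64(0.056), 82.9, 3) [0.006, -0.0, 0.122, 0.0, 0.0, 0.0] rows 0.6
```

The first biscuit lies flat on the board at (0.595,-0.308). Now lane 2.

Call:
{"name": "send_rows", "arguments": {"moves": [[0.1, 0.05, 0.15, 0, 0, 0], [0.208, 0.103, 0.33, 0, 0, 0], [0.208, 0.103, 0.33, 0, 0, 0], [0.212, 0.103, 0.4, 0, 0, 0], [0.214, 0.103, 0.44, 0, 0, 0], [0.214, 0.103, 0.458, 0, 0, 0], [0.214, 0.103, 0.458, 0, 0, 0], [0.214, 0.103, 0.458, 0, 0, 0]]}}

```text
time_s: 56.7
position: [0.5241, 0.0935, 0.0555]
tcp_rot: [[0.125, 0.992, -0.006], [0.991, -0.125, -0.052], [-0.052, 0.0, -0.999]]
force: [0.4, -0.5, -1.8]
opening: 0.2
grasp_force: 30.0
```

```bash
python3 - <<'E'
from plan import *
p,R=state()
plan([(.5243,.0936,.0545,82.9,3)],(p,R))
E
```

```text
t 56.7 p [0.5241 0.0935 0.0555] yaw 82.8 pitch 3.0 q6 11 F [ 0.4 -0.5 -1.8] M [-0.02 -0.11  0.01] op 0.200 gf 30.0
(0.5243, 0.0936, 0.0545, 82.9, 3) [0.001, 0.001, 0.004, 0.0, -0.0, -0.001] rows 0.0
```

Call:
{"name": "send_rows", "arguments": {"moves": [[0, 0, 0.005, 0, 0, 0], [0, 0, 0.008, 0, 0, 0], [0.02, 0, 0.007, 0, 0, 0], [0.05, 0, 0.005, 0, 0, 0], [0.09, 0, 0.003, 0, 0, 0], [0.13, 0, 0.001, 0, 0, 0], [0.17, 0, -0.001, 0, 0, 0], [0.21, 0, -0.003, 0, 0, 0], [0.25, 0, -0.005, 0, 0, 0], [0.29, 0, -0.007, 0, 0, 0], [0.33, 0, -0.009, 0, 0, 0], [0.36, 0, -0.011, 0, 0, 0]]}}

```text
time_s: 57.9
position: [0.5348, 0.1841, 0.0525]
tcp_rot: [[0.124, 0.992, -0.008], [0.991, -0.124, -0.051], [-0.052, -0.002, -0.999]]
force: [0.1, -1.2, 1.2]
opening: 0.203
grasp_force: 30.0
```

```bash
python3 - <<'E'
from plan import *
from m import *
p,R=state();print("s",.124*p[0]+.992*p[1])
im2,_=cap('side','side27');print(biscuits(im2,'side',.018,(190,270,320,350)))
E
```

```text
t 57.9 p [0.5348 0.1841 0.0525] yaw 82.9 pitch 3.0 q6 19 F [ 0.1 -1.2  1.2] M [ 0.13 -0.18 -0.03] op 0.203 gf 30.0
s 0.2489815383504151
[array([553. , 374.6,  32.7]), array([467.1, 319.5,  31.9])]
```

Call:
{"name": "send_rows", "arguments": {"moves": [[0.02, 0, -0.001, 0, 0, 0], [0.04, 0, -0.002, 0, 0, 0], [0.06, 0, -0.003, 0, 0, 0], [0.08, 0, -0.004, 0, 0, 0], [0.1, 0, -0.005, 0, 0, 0], [0.12, 0, -0.006, 0, 0, 0], [0.14, 0, -0.007, 0, 0, 0], [0.16, 0, -0.008, 0, 0, 0], [0.18, 0, -0.009, 0, 0, 0], [0.2, 0, -0.01, 0, 0, 0], [0.2, 0, -0.01, 0, 0, 0]]}}

```text
time_s: 59.05
position: [0.5412, 0.2338, 0.0524]
tcp_rot: [[0.124, 0.992, -0.007], [0.991, -0.124, -0.051], [-0.051, -0.001, -0.999]]
force: [0.7, -0.1, 0.6]
opening: 0.2
grasp_force: 30.0
```

```bash
python3 - <<'E'
from plan import *
from m import *
p,R=state();print("s",.124*p[0]+.992*p[1])
im2,_=cap('side','side28');print(biscuits(im2,'side',.018,(190,270,320,350)))
E
```

```text
t 59.05 p [0.5412 0.2338 0.0524] yaw 82.9 pitch 2.9 q6 24 F [ 0.7 -0.1  0.6] M [ 0.32 -0.21  0.03] op 0.200 gf 30.0
s 0.29904433693592547
[array([556.7, 373.3,  32.7]), array([466.7, 319.7,  32.3])]
```

Call:
{"name": "send_rows", "arguments": {"moves": [[0.008, 0, 0, 0, 0, 0], [0.008, 0, -0.01, 0, 0.015, 0], [0.008, 0, -0.03, 0, 0.03, 0], [0, 0, -0.055, 0, 0.05, 0], [-0.01, 0, -0.08, 0, 0.07, 0], [-0.015, 0, -0.11, 0, 0.09, 0], [-0.02, 0, -0.14, 0, 0.105, 0], [-0.025, 0, -0.17, 0, 0.105, 0], [-0.03, 0, -0.2, 0, 0.105, 0], [-0.03, 0, -0.22, 0, 0.105, 0], [-0.03, 0, -0.23, 0, 0.105, 0], [-0.03, 0, -0.23, 0, 0.105, 0]]}}

```text
time_s: 60.3
position: [0.5406, 0.2287, 0.1106]
tcp_rot: [[0.123, 0.992, 0.013], [0.986, -0.124, 0.112], [0.113, -0.001, -0.994]]
force: [0.6, 0.1, -1.8]
opening: 0.203
grasp_force: 30.0
```

```bash
python3 - <<'E'
from plan import *
from m import *
p,R=state()
im2,_=cap('side','side29')
H=hsv(cv2.medianBlur(im2,3));k=((H[...,0]>=14)&(H[...,0]<22)&(H[...,1]>85)&(H[...,2]>50));print([cv2.boundingRect(c) for c in blobs(k,60,(190,200,340,340))])
m=R.as_matrix();print("expect side px",proj('side',p+m[:,0]*.135+m[:,2]*.03))
C1=np.array([.5750,-.2616]);T=C1+(-.026+.018+.004)*v+.042*nn; h=tip(T,.09,YW,-3)
print("target",C1-.026*v+.042*nn)
path([(.50,.06,.18,40,-6),(.48,-.04,.18,-25,-6),h],48,(p,R))
E
```

```text
t 60.3 p [0.5406 0.2287 0.1106] yaw 82.9 pitch -6.5 q6 10 F [ 0.6  0.1 -1.8] M [-0.21 -0.04  0.  ] op 0.203 gf 30.0
[(229, 293, 28, 23), (276, 308, 26, 23)]
expect side px [[243.40939452 301.9367944 ]]
target [ 0.60207685 -0.22028603]
[[-0.002, 0, -0.002, -0.001, 0, 0.001], [-0.01, -0.001, -0.007, -0.001, 0, 0.004], [-0.022, -0.003, -0.015, -0.002, 0, 0.009], [-0.038, -0.005, -0.026, -0.002, 0, 0.015], [-0.058, -0.008, -0.039, -0.003, -0.001, 0.024], [-0.082, -0.011, -0.055, -0.005, -0.001, 0.035], [-0.109, -0.014, -0.074, -0.006, -0.001, 0.048], [-0.139, -0.018, -0.095, -0.008, -0.001, 0.064], [-0.172, -0.023, -0.117, -0.01, -0.002, 0.081], [-0.208, -0.027, -0.141, -0.012, -0.002, 0.102], [-0.246, -0.032, -0.165, -0.014, -0.002, 0.125], [-0.285, -0.037, -0.191, -0.017, -0.003, 0.15]]
[[-0.041, 0.005, -0.025, -0.003, 0, 0.028], [-0.083, 0.011, -0.05, -0.006, -0.001, 0.059], [-0.126, 0.017, -0.074, -0.01, -0.001, 0.093], [-0.17, 0.023, -0.096, -0.014, -0.001, 0.129], [-0.214, 0.029, -0.116, -0.018, -0.002, 0.167], [-0.257, 0.035, -0.134, -0.022, -0.002, 0.208], [-0.301, 0.041, -0.148,
[... 650 characters left out ...]
], [-0.15, 0.27, -0.004, -0.064, -0.002, 0.616], [-0.146, 0.296, 0.012, -0.067, -0.004, 0.661], [-0.138, 0.322, 0.031, -0.07, -0.006, 0.704]]
[[0.027, -0.001, 0.023, -0.004, -0.003, 0.04], [0.053, -0.004, 0.048, -0.007, -0.006, 0.077], [0.079, -0.008, 0.072, -0.01, -0.01, 0.111], [0.103, -0.014, 0.096, -0.012, -0.013, 0.142], [0.126, -0.019, 0.118, -0.014, -0.016, 0.169], [0.146, -0.025, 0.138, -0.015, -0.018, 0.194], [0.163, -0.03, 0.156, -0.017, -0.021, 0.215], [0.178, -0.035, 0.17, -0.018, -0.023, 0.232], [0.19, -0.039, 0.182, -0.018, -0.024, 0.246], [0.199, -0.042, 0.191, -0.019, -0.025, 0.256], [0.204, -0.044, 0.196, -0.019, -0.026, 0.262], [0.206, -0.045, 0.198, -0.019, -0.026, 0.264]]
```

Call:
{"name": "send_rows", "arguments": {"moves": [[-0.002, 0, -0.002, -0.001, 0, 0.001], [-0.01, -0.001, -0.007, -0.001, 0, 0.004], [-0.022, -0.003, -0.015, -0.002, 0, 0.009], [-0.038, -0.005, -0.026, -0.002, 0, 0.015], [-0.058, -0.008, -0.039, -0.003, -0.001, 0.024], [-0.082, -0.011, -0.055, -0.005, -0.001, 0.035], [-0.109, -0.014, -0.074, -0.006, -0.001, 0.048], [-0.139, -0.018, -0.095, -0.008, -0.001, 0.064], [-0.172, -0.023, -0.117, -0.01, -0.002, 0.081], [-0.208, -0.027, -0.141, -0.012, -0.002, 0.102], [-0.246, -0.032, -0.165, -0.014, -0.002, 0.125], [-0.285, -0.037, -0.191, -0.017, -0.003, 0.15]]}}

```text
time_s: 61.55
position: [0.5216, 0.153, 0.1501]
tcp_rot: [[0.356, 0.934, 0.037], [0.928, -0.357, 0.101], [0.107, -0.001, -0.994]]
force: [0.5, 0.4, -2.2]
opening: 0.202
grasp_force: 30.0
```

Call:
{"name": "send_rows", "arguments": {"moves": [[-0.041, 0.005, -0.025, -0.003, 0, 0.028], [-0.083, 0.011, -0.05, -0.006, -0.001, 0.059], [-0.126, 0.017, -0.074, -0.01, -0.001, 0.093], [-0.17, 0.023, -0.096, -0.014, -0.001, 0.129], [-0.214, 0.029, -0.116, -0.018, -0.002, 0.167], [-0.257, 0.035, -0.134, -0.022, -0.002, 0.208], [-0.301, 0.041, -0.148, -0.027, -0.002, 0.251], [-0.344, 0.047, -0.157, -0.032, -0.002, 0.296], [-0.386, 0.054, -0.163, -0.037, -0.002, 0.343], [-0.427, 0.059, -0.167, -0.042, -0.002, 0.395], [-0.468, 0.065, -0.172, -0.048, -0.002, 0.454], [-0.507, 0.069, -0.176, -0.055, -0.002, 0.516]]}}

```text
time_s: 62.75
position: [0.4914, 0.0246, 0.1801]
tcp_rot: [[0.921, 0.378, 0.096], [0.376, -0.926, 0.04], [0.104, -0.001, -0.995]]
force: [-0.4, -0.6, -1.4]
opening: 0.205
grasp_force: 30.0
```

Call:
{"name": "send_rows", "arguments": {"moves": [[-0.023, 0.031, -0.002, -0.007, 0, 0.066], [-0.045, 0.061, -0.005, -0.014, 0, 0.134], [-0.066, 0.091, -0.007, -0.021, 0, 0.203], [-0.085, 0.119, -0.009, -0.029, 0, 0.271], [-0.102, 0.146, -0.011, -0.036, 0, 0.338], [-0.118, 0.172, -0.012, -0.042, 0, 0.401], [-0.131, 0.197, -0.014, -0.048, 0, 0.461], [-0.142, 0.221, -0.015, -0.054, 0, 0.516], [-0.149, 0.245, -0.013, -0.059, 0, 0.567], [-0.15, 0.27, -0.004, -0.064, -0.002, 0.616], [-0.146, 0.296, 0.012, -0.067, -0.004, 0.661], [-0.138, 0.322, 0.031, -0.07, -0.006, 0.704]]}}

```text
time_s: 63.95
position: [0.4913, -0.0622, 0.1687]
tcp_rot: [[0.747, -0.662, 0.07], [-0.659, -0.75, -0.061], [0.093, -0.0, -0.996]]
force: [-0.1, 0.4, -0.8]
opening: 0.203
grasp_force: 30.0
```

Call:
{"name": "send_rows", "arguments": {"moves": [[0.027, -0.001, 0.023, -0.004, -0.003, 0.04], [0.053, -0.004, 0.048, -0.007, -0.006, 0.077], [0.079, -0.008, 0.072, -0.01, -0.01, 0.111], [0.103, -0.014, 0.096, -0.012, -0.013, 0.142], [0.126, -0.019, 0.118, -0.014, -0.016, 0.169], [0.146, -0.025, 0.138, -0.015, -0.018, 0.194], [0.163, -0.03, 0.156, -0.017, -0.021, 0.215], [0.178, -0.035, 0.17, -0.018, -0.023, 0.232], [0.19, -0.039, 0.182, -0.018, -0.024, 0.246], [0.199, -0.042, 0.191, -0.019, -0.025, 0.256], [0.204, -0.044, 0.196, -0.019, -0.026, 0.262], [0.206, -0.045, 0.198, -0.019, -0.026, 0.264]]}}

```text
time_s: 65.15
position: [0.5412, -0.09, 0.1239]
tcp_rot: [[0.422, -0.906, 0.022], [-0.905, -0.423, -0.047], [0.052, 0.0, -0.999]]
force: [-0.1, -0.8, -2.3]
opening: 0.201
grasp_force: 30.0
```

```bash
python3 - <<'E'
from plan import *
from m import *
p,R=state();im,d=cap('top','top31');im2,_=cap('side','side31')
print("blade",onblade(im,p,R),biscuits(im))
m=R.as_matrix();print("expect side px",proj('side',p+m[:,0]*.14+m[:,2]*.03))
for k in(im,im2):
    H=hsv(cv2.medianBlur(k,3));k=((H[...,0]>=14)&(H[...,0]<22)&(H[...,1]>85)&(H[...,2]>50));print([(cv2.boundingRect(c),cv2.contourArea(c)) for c in blobs(k,30,(200,120,520,340))])
C1=np.array([.5750,-.2616]);T=C1+(-.026+.013)*v+.042*nn
path([tip(T,.068,YW,5),tip(T,.053,YW,15)],12,(p,R))
print('--');path([tip(T,.052,YW,33)],12,pose(*tip(T,.053,YW,15)))
E
```

```text
t 65.15 p [ 0.5412 -0.09    0.1239] yaw -65.0 pitch -3.0 q6 137 F [-0.1 -0.8 -2.3] M [0.21 0.08 0.05] op 0.201 gf 30.0
blade [(np.float64(174.6), np.float64(44.5), 32.8), (np.float64(114.0), np.float64(6.4), 37.2)] [array([468.3, 313.3,  32.3])]
expect side px [[322.51130057 161.6294598 ]]
[((462, 177, 28, 27), 541.5), ((209, 233, 26, 26), 498.5), ((434, 171, 26, 32), 248.0)]
[((276, 308, 26, 23), 432.0), ((309, 161, 35, 5), 59.5)]
[[-0.001, 0, 0, 0, -0.005, 0], [-0.005, 0, 0, 0, -0.017, 0], [-0.008, 0, -0.001, 0, -0.036, 0], [-0.01, 0, -0.003, 0, -0.059, 0], [-0.011, 0, -0.005, 0, -0.084, 0], [-0.009, 0, -0.009, 0, -0.109, 0], [-0.003, -0.001, -0.016, 0, -0.133, 0], [0.007, -0.001, -0.024, 0, -0.155, 0], [0.019, 0, -0.034, 0, -0.173, 0], [0.03, 0, -0.042, 0, -0.187, 0], [0.038, 0, -0.048, 0, -0.196, 0], [0.041, 0, -0.05, 0, -0.2, 0]]
--
[[0.002, 0, -0.004, 0, -0.004, 0], [0.006, 0, -0.014, 0, -0.015, 0], [0.013, 0, -0.03, 0, -0.031, 0], [0.022, 0, -0.049, 0, -0.052, 0], [0.032, 0, -0.072, 0, -0.075, 0], [0.043, 0, -0.095, 0, -0.1, 0], [0.054, 0, -0.119, 0, -0.125, 0], [0.064, 0, -0.141, 0, -0.148, 0], [0.073, 0, -0.161, 0, -0.169, 0], [0.08, 0, -0.176, 0, -0.185, 0], [0.084, 0, -0.187, 0, -0.196, 0], [0.086, 0, -0.19, 0, -0.2, 0]]
```

Call:
{"name": "send_rows", "arguments": {"moves": [[-0.001, 0, 0, 0, -0.005, 0], [-0.005, 0, 0, 0, -0.017, 0], [-0.008, 0, -0.001, 0, -0.036, 0], [-0.01, 0, -0.003, 0, -0.059, 0], [-0.011, 0, -0.005, 0, -0.084, 0], [-0.009, 0, -0.009, 0, -0.109, 0], [-0.003, -0.001, -0.016, 0, -0.133, 0], [0.007, -0.001, -0.024, 0, -0.155, 0], [0.019, 0, -0.034, 0, -0.173, 0], [0.03, 0, -0.042, 0, -0.187, 0], [0.038, 0, -0.048, 0, -0.196, 0], [0.041, 0, -0.05, 0, -0.2, 0]]}}

```text
time_s: 66.45
position: [0.5455, -0.0992, 0.137]
tcp_rot: [[0.409, -0.906, -0.11], [-0.875, -0.423, 0.235], [-0.26, -0.0, -0.966]]
force: [-0.3, -0.3, -1.9]
opening: 0.202
grasp_force: 30.0
```

Call:
{"name": "send_rows", "arguments": {"moves": [[0.002, 0, -0.004, 0, -0.004, 0], [0.006, 0, -0.014, 0, -0.015, 0], [0.013, 0, -0.03, 0, -0.031, 0], [0.022, 0, -0.049, 0, -0.052, 0], [0.032, 0, -0.072, 0, -0.075, 0], [0.043, 0, -0.095, 0, -0.1, 0], [0.054, 0, -0.119, 0, -0.125, 0], [0.064, 0, -0.141, 0, -0.148, 0], [0.073, 0, -0.161, 0, -0.169, 0], [0.08, 0, -0.176, 0, -0.185, 0], [0.084, 0, -0.187, 0, -0.196, 0], [0.086, 0, -0.19, 0, -0.2, 0]]}}

```text
time_s: 67.65
position: [0.5595, -0.129, 0.1774]
tcp_rot: [[0.355, -0.906, -0.231], [-0.759, -0.423, 0.494], [-0.545, -0.0, -0.838]]
force: [0.8, 0.1, -0.9]
opening: 0.205
grasp_force: 30.0
```

```bash
python3 - <<'E'
from plan import *
from m import *
p,R=state();m=R.as_matrix();print("tip",p+m[:,0]*.164+m[:,2]*.043)
im,d=cap('top','top32');im2,_=cap('side','side32')
for k in(im,im2):
    H=hsv(cv2.medianBlur(k,3));k=((H[...,0]>=14)&(H[...,0]<22)&(H[...,1]>85)&(H[...,2]>50));print([(cv2.boundingRect(c),cv2.contourArea(c)) for c in blobs(k,30,(290,120,520,260))])
print(proj('top',[.602,-.220,.065]),proj('side',[.602,-.220,.065]))
E
```

```text
t 67.65 p [ 0.5595 -0.129   0.1774] yaw -64.9 pitch 33.0 q6 118 F [ 0.8  0.1 -0.9] M [-0.36 -0.21 -0.  ] op 0.205 gf 30.0
tip [ 0.60781045 -0.23228499  0.05188722]
[]
[((327, 152, 17, 19), 164.0), ((309, 124, 30, 4), 58.5)]
[[439.29926822 186.98341767]] [[322.44775278 170.41855232]]
```

Call:
{"name": "send_rows", "arguments": {"moves": [[0.003, 0, 0.005, 0, 0, 0], [0.003, 0, 0.005, 0, 0, 0], [-0.005, 0, 0.01, 0, 0, 0], [-0.022, 0, 0.021, 0, 0, 0], [-0.039, 0, 0.032, 0, 0, 0], [-0.056, 0, 0.043, 0, 0, 0], [-0.073, 0, 0.054, 0, 0, 0], [-0.09, 0, 0.065, 0, 0, 0], [-0.107, 0, 0.076, 0, 0, 0], [-0.124, 0, 0.087, 0, 0, 0], [-0.14, 0, 0.098, 0, 0, 0], [-0.157, 0, 0.109, 0, 0, 0]]}}

```text
time_s: 68.95
position: [0.5388, -0.085, 0.1758]
tcp_rot: [[0.355, -0.906, -0.231], [-0.76, -0.423, 0.494], [-0.545, 0.0, -0.838]]
force: [0.7, -0.1, 0.6]
opening: 0.205
grasp_force: 30.0
```

```bash
python3 - <<'E'
from plan import *
from m import *
p,R=state();m=R.as_matrix();print("tip",p+m[:,0]*.164+m[:,2]*.043)
im,d=cap('top','top33');im2,_=cap('side','side33')
for k in(im,im2):
    H=hsv(cv2.medianBlur(k,3));k=((H[...,0]>=14)&(H[...,0]<22)&(H[...,1]>85)&(H[...,2]>50));print([(cv2.boundingRect(c),cv2.contourArea(c)) for c in blobs(k,30,(290,120,520,260))])
E
```

```text
t 68.95 p [ 0.5388 -0.085   0.1758] yaw -65.0 pitch 33.0 q6 119 F [ 0.7 -0.1  0.6] M [-0.53 -0.29  0.03] op 0.205 gf 30.0
tip [ 0.58712084 -0.18834773  0.0503247 ]
[((403, 177, 13, 21), 33.0)]
[((332, 150, 12, 16), 106.0), ((313, 167, 10, 12), 71.0), ((310, 133, 29, 5), 58.0)]
```

Call:
{"name": "send_rows", "arguments": {"moves": [[-0.017, 0, 0.011, 0, 0, 0], [-0.034, 0, 0.022, 0, 0, 0], [-0.05, 0, 0.033, 0, 0, 0], [-0.07, 0, 0.02, 0, 0, 0], [-0.11, 0, -0.03, 0, 0, 0], [-0.15, 0, -0.08, 0, 0, 0], [-0.2, 0, -0.13, 0, 0, 0], [-0.26, 0, -0.18, 0, 0, 0], [-0.32, 0, -0.22, 0, 0, 0], [-0.38, 0, -0.26, 0, 0, 0], [-0.44, 0, -0.28, 0, 0, 0], [-0.44, 0, -0.28, 0, 0, 0]]}}

```text
time_s: 70.25
position: [0.516, -0.0352, 0.2966]
tcp_rot: [[0.358, -0.905, -0.229], [-0.759, -0.425, 0.493], [-0.544, -0.002, -0.839]]
force: [0.1, -0.4, -1.6]
opening: 0.199
grasp_force: 30.0
```

```bash
python3 - <<'E'
from plan import *
from m import *
p,R=state()
im,d=cap('top','top34');im2,_=cap('side','side34')
for k in(im,im2):
    H=hsv(cv2.medianBlur(k,3));k=((H[...,0]>=14)&(H[...,0]<22)&(H[...,1]>85)&(H[...,2]>50));print([(cv2.boundingRect(c),cv2.contourArea(c)) for c in blobs(k,30,(290,120,520,260))])
plan([(.48,.0,.24,20,3),(.44,.06,.14,82.9,3)],(p,R))
E
```

```text
t 70.25 p [ 0.516  -0.0352  0.2966] yaw -64.8 pitch 32.9 q6 125 F [ 0.1 -0.4 -1.6] M [-0.28 -0.16  0.03] op 0.199 gf 30.0
[((465, 177, 22, 19), 212.0)]
[((313, 165, 20, 15), 187.5), ((329, 152, 15, 14), 132.0)]
(0.48, 0.0, 0.24, 20, 3) [-0.035, 0.071, 0.293, -0.295, 0.268, -0.905] rows 10.4
(0.44, 0.06, 0.14, 82.9, 3) [-0.047, -0.28, 0.403, -0.037, 0.0, -0.698] rows 7.3
```

Call:
{"name": "send_rows", "arguments": {"moves": [[0, 0.01, 0.02, -0.1, 0.09, -0.3], [0, 0.02, 0.05, -0.2, 0.18, -0.6], [0, 0.02, 0.05, -0.2, 0.18, -0.6], [0, 0.02, 0.05, -0.2, 0.18, -0.6], [0, 0.02, 0.05, -0.2, 0.18, -0.6], [0, 0.02, 0.05, -0.2, 0.18, -0.6], [0, 0.02, 0.05, -0.2, 0.18, -0.6], [-0.035, 0.071, 0.293, -0.295, 0.268, -0.905], [-0.035, 0.071, 0.293, -0.295, 0.268, -0.905], [-0.035, 0.071, 0.293, -0.295, 0.268, -0.905], [-0.035, 0.071, 0.293, -0.295, 0.268, -0.905], [-0.035, 0.071, 0.293, -0.295, 0.268, -0.905]]}}

```text
time_s: 71.55
position: [0.4784, -0.0004, 0.2369]
tcp_rot: [[0.938, 0.341, -0.055], [0.341, -0.94, -0.017], [-0.058, -0.003, -0.998]]
force: [0.0, 0.1, -1.7]
opening: 0.203
grasp_force: 30.0
```

Call:
{"name": "send_rows", "arguments": {"moves": [[-0.047, -0.28, 0.2, -0.037, 0, -0.698], [-0.047, -0.28, 0.2, -0.037, 0, -0.698], [-0.047, -0.28, 0.2, -0.037, 0, -0.698], [-0.047, -0.28, 0.2, -0.037, 0, -0.698], [-0.047, -0.28, 0.2, -0.037, 0, -0.698], [-0.047, -0.28, 0.2, -0.037, 0, -0.698], [-0.047, -0.28, 0.2, -0.037, 0, -0.698], [-0.047, -0.28, 0.2, -0.037, 0, -0.698], [-0.047, -0.28, 0.2, -0.037, 0, -0.698], [-0.047, -0.28, 0.2, -0.037, 0, -0.698]]}}

```text
time_s: 72.55
position: [0.4428, 0.0596, 0.1883]
tcp_rot: [[0.127, 0.992, -0.01], [0.99, -0.128, -0.052], [-0.053, -0.003, -0.999]]
force: [1.2, 0.1, -1.4]
opening: 0.203
grasp_force: 30.0
```

```bash
python3 - <<'E'
from plan import *
from m import *
p,R=state()
im,d=cap('top','top35');im2,_=cap('side','side35')
print(onboard(im,'top'),biscuits(im),biscuits(im2,'side',.018,(190,270,320,350)))
b=biscuits(im2,'side',.018,(190,270,320,350))[0][:2]/1000+[.0015,-.0073]
b1=np.array([.4683,.3121]);u=np.array([.124,.992]);T=b1-.045*u+np.array([.992,-.124])*.0035
plan([tip(T,.035,82.9,3),tip(T,.0015,82.9,3)],(p,R))
E
```

```text
t 72.55 p [0.4428 0.0596 0.1883] yaw 82.7 pitch 3.0 q6 5 F [ 1.2  0.1 -1.4] M [-0.03 -0.07 -0.01] op 0.203 gf 30.0
[([601.3, -221.9, 33.1], 527), ([594.8, -307.9, 33.0], 523)] [array([468.4, 312.1,  33. ])] [array([467.6, 319.4,  31.6])]
(np.float64(0.4462), np.float64(0.1067), np.float64(0.0865), 82.9, 3) [0.21, -0.009, 0.397, -0.002, 0.0, -0.002] rows 2.2
(np.float64(0.4462), np.float64(0.1067), np.float64(0.053), 82.9, 3) [0.007, -0.0, 0.134, 0.0, 0.0, 0.0] rows 0.7
```

Two biscuits are on the board, at (0.601,-0.222) and (0.595,-0.308). The last one is at (0.468,0.312).

Call:
{"name": "send_rows", "arguments": {"moves": [[0.1, -0.005, 0.18, 0, 0, 0], [0.21, -0.009, 0.397, 0, 0, 0], [0.21, -0.009, 0.397, 0, 0, 0], [0.213, -0.009, 0.46, 0, 0, 0], [0.217, -0.009, 0.51, 0, 0, 0], [0.217, -0.009, 0.529, 0, 0, 0], [0.217, -0.009, 0.529, 0, 0, 0], [0.217, -0.009, 0.529, 0, 0, 0]]}}

```text
time_s: 73.45
position: [0.4465, 0.1068, 0.0544]
tcp_rot: [[0.125, 0.992, -0.008], [0.991, -0.125, -0.052], [-0.053, -0.001, -0.999]]
force: [0.4, 0.5, -1.0]
opening: 0.2
grasp_force: 30.0
```

```bash
python3 - <<'E'
from plan import *
state()
E
```

```text
t 73.45 p [0.4465 0.1068 0.0544] yaw 82.8 pitch 3.0 q6 13 F [ 0.4  0.5 -1. ] M [-0.03 -0.04  0.  ] op 0.200 gf 30.0
```

Call:
{"name": "send_rows", "arguments": {"moves": [[0.005, 0, 0, 0, 0, 0], [0.02, 0, -0.001, 0, 0, 0], [0.05, 0, -0.003, 0, 0, 0], [0.08, 0, -0.004, 0, 0, 0], [0.12, 0, -0.006, 0, 0, 0], [0.16, 0, -0.008, 0, 0, 0], [0.2, 0, -0.01, 0, 0, 0], [0.24, 0, -0.012, 0, 0, 0], [0.28, 0, -0.014, 0, 0, 0], [0.32, 0, -0.016, 0, 0, 0], [0.34, 0, -0.017, 0, 0, 0], [0.35, 0, -0.018, 0, 0, 0]]}}

```text
time_s: 74.65
position: [0.4569, 0.1946, 0.0535]
tcp_rot: [[0.124, 0.992, -0.009], [0.991, -0.124, -0.052], [-0.053, -0.002, -0.999]]
force: [-0.4, -0.1, -1.1]
opening: 0.203
grasp_force: 30.0
```

```bash
python3 - <<'E'
from plan import *
from m import *
p,R=state();print("s",.124*p[0]+.992*p[1])
im2,_=cap('side','side37');print(biscuits(im2,'side',.018,(190,270,330,360)))
E
```

```text
t 74.65 p [0.4569 0.1946 0.0535] yaw 82.9 pitch 3.0 q6 23 F [-0.4 -0.1 -1.1] M [-0.05 -0.04  0.04] op 0.203 gf 30.0
s 0.24968455896773173
[array([475.1, 385.4,  32.4])]
```

Call:
{"name": "send_rows", "arguments": {"moves": [[0, 0, 0.004, 0, 0, 0], [0.01, 0, 0.006, 0, 0, 0], [0.03, 0, 0.005, 0, 0, 0], [0.05, 0, 0.004, 0, 0, 0], [0.07, 0, 0.003, 0, 0, 0], [0.09, 0, 0.002, 0, 0, 0], [0.11, 0, 0.001, 0, 0, 0], [0.13, 0, 0, 0, 0, 0], [0.15, 0, -0.001, 0, 0, 0], [0.17, 0, -0.002, 0, 0, 0], [0.19, 0, -0.003, 0, 0, 0], [0.203, 0, -0.004, 0, 0, 0]]}}

```text
time_s: 75.9
position: [0.4632, 0.2448, 0.0519]
tcp_rot: [[0.124, 0.992, -0.009], [0.991, -0.125, -0.052], [-0.053, -0.002, -0.999]]
force: [0.5, -0.2, -0.8]
opening: 0.202
grasp_force: 30.0
```

```bash
python3 - <<'E'
from plan import *
from m import *
p,R=state();print("s",.124*p[0]+.992*p[1])
im2,_=cap('side','side38');print(biscuits(im2,'side',.018,(190,270,330,360)))
E
```

```text
t 75.9 p [0.4632 0.2448 0.0519] yaw 82.8 pitch 3.0 q6 28 F [ 0.5 -0.2 -0.8] M [-0.   -0.11  0.  ] op 0.202 gf 30.0
s 0.3002633467257037
[array([479.7, 384.3,  32.7])]
```

Good: the blade is under it. Lift as before.

Call:
{"name": "send_rows", "arguments": {"moves": [[0.006, 0, 0, 0, 0, 0], [0.006, 0, -0.01, 0, 0.015, 0], [0.006, 0, -0.03, 0, 0.03, 0], [0, 0, -0.055, 0, 0.05, 0], [-0.01, 0, -0.08, 0, 0.07, 0], [-0.015, 0, -0.11, 0, 0.09, 0], [-0.02, 0, -0.14, 0, 0.105, 0], [-0.025, 0, -0.17, 0, 0.105, 0], [-0.03, 0, -0.2, 0, 0.105, 0], [-0.03, 0, -0.22, 0, 0.105, 0], [-0.03, 0, -0.23, 0, 0.105, 0], [-0.03, 0, -0.23, 0, 0.105, 0]]}}

```text
time_s: 77.15
position: [0.4629, 0.2402, 0.1101]
tcp_rot: [[0.124, 0.992, 0.012], [0.986, -0.124, 0.111], [0.112, -0.002, -0.994]]
force: [-0.1, -0.5, -0.8]
opening: 0.203
grasp_force: 30.0
```

```bash
python3 - <<'E'
from plan import *
from m import *
p,R=state()
im2,_=cap('side','side39')
H=hsv(cv2.medianBlur(im2,3));k=((H[...,0]>=14)&(H[...,0]<22)&(H[...,1]>85)&(H[...,2]>50));print([cv2.boundingRect(c) for c in blobs(k,60,(190,200,340,360))])
m=R.as_matrix();print("expect side px",proj('side',p+m[:,0]*.135+m[:,2]*.03))
C1=np.array([.5750,-.2616]);T=C1+(-.026+.013)*v-.042*nn; h=tip(T,.09,YW,-3)
print("target",C1-.026*v-.042*nn,h)
path([(.47,.06,.18,40,-6),(.46,-.03,.18,-20,-6),h],48,(p,R))
E
```

```text
t 77.15 p [0.4629 0.2402 0.1101] yaw 82.8 pitch -6.4 q6 12 F [-0.1 -0.5 -0.8] M [-0.2  -0.09 -0.02] op 0.203 gf 30.0
[(256, 306, 29, 24)]
expect side px [[270.65729897 316.56242926]]
target [ 0.525947   -0.25578596] (np.float64(0.4613), np.float64(-0.1171), np.float64(0.1244), -65, -3)
[[-0.003, 0.001, -0.002, -0.001, 0, 0.001], [-0.01, 0.002, -0.007, -0.001, 0, 0.003], [-0.022, 0.005, -0.015, -0.002, 0, 0.008], [-0.039, 0.009, -0.026, -0.003, 0, 0.014], [-0.059, 0.013, -0.039, -0.003, -0.001, 0.022], [-0.084, 0.018, -0.056, -0.005, -0.001, 0.032], [-0.112, 0.024, -0.074, -0.006, -0.001, 0.044], [-0.143, 0.03, -0.095, -0.008, -0.001, 0.058], [-0.177, 0.037, -0.117, -0.009, -0.002, 0.075], [-0.213, 0.044, -0.141, -0.012, -0.002, 0.095], [-0.252, 0.052, -0.166, -0.014, -0.002, 0.117], [-0.292, 0.059, -0.191, -0.017, -0.003, 0.142]]
[[-0.039, 0.017, -0.025, -0.003, 0, 0.028], [-0.079, 0.034, -0.049, -0.006, -0.001, 0.058], [-0.12, 0.052, -0.073, -0.01, -0.001, 0.091], [-0.162, 0.069, -0.095, -0.014, -0.001, 0.126], [-0.204, 0.085, -0.115, -0.018, -0.002, 0.165], [-0.245, 0.102, -0.133, 
[... 684 characters left out ...]
0.001, 0.572], [-0.162, 0.287, 0.004, -0.064, -0.003, 0.621], [-0.176, 0.316, 0.019, -0.067, -0.005, 0.667], [-0.189, 0.343, 0.036, -0.07, -0.007, 0.711]]
[[0.017, 0.021, 0.022, -0.004, -0.003, 0.041], [0.033, 0.042, 0.044, -0.007, -0.006, 0.079], [0.047, 0.06, 0.066, -0.01, -0.009, 0.114], [0.061, 0.078, 0.087, -0.012, -0.012, 0.145], [0.073, 0.093, 0.107, -0.014, -0.015, 0.174], [0.085, 0.107, 0.125, -0.015, -0.017, 0.199], [0.094, 0.12, 0.14, -0.017, -0.019, 0.22], [0.102, 0.13, 0.154, -0.018, -0.021, 0.238], [0.109, 0.138, 0.164, -0.019, -0.023, 0.252], [0.114, 0.144, 0.172, -0.019, -0.024, 0.262], [0.117, 0.147, 0.177, -0.019, -0.024, 0.268], [0.118, 0.149, 0.178, -0.02, -0.025, 0.271]]
```

Call:
{"name": "send_rows", "arguments": {"moves": [[-0.003, 0.001, -0.002, -0.001, 0, 0.001], [-0.01, 0.002, -0.007, -0.001, 0, 0.003], [-0.022, 0.005, -0.015, -0.002, 0, 0.008], [-0.039, 0.009, -0.026, -0.003, 0, 0.014], [-0.059, 0.013, -0.039, -0.003, -0.001, 0.022], [-0.084, 0.018, -0.056, -0.005, -0.001, 0.032], [-0.112, 0.024, -0.074, -0.006, -0.001, 0.044], [-0.143, 0.03, -0.095, -0.008, -0.001, 0.058], [-0.177, 0.037, -0.117, -0.009, -0.002, 0.075], [-0.213, 0.044, -0.141, -0.012, -0.002, 0.095], [-0.252, 0.052, -0.166, -0.014, -0.002, 0.117], [-0.292, 0.059, -0.191, -0.017, -0.003, 0.142]]}}

```text
time_s: 78.4
position: [0.4678, 0.1597, 0.1494]
tcp_rot: [[0.344, 0.938, 0.037], [0.933, -0.346, 0.1], [0.107, -0.0, -0.994]]
force: [-0.4, 0.2, -1.6]
opening: 0.2
grasp_force: 30.0
```

Call:
{"name": "send_rows", "arguments": {"moves": [[-0.039, 0.017, -0.025, -0.003, 0, 0.028], [-0.079, 0.034, -0.049, -0.006, -0.001, 0.058], [-0.12, 0.052, -0.073, -0.01, -0.001, 0.091], [-0.162, 0.069, -0.095, -0.014, -0.001, 0.126], [-0.204, 0.085, -0.115, -0.018, -0.002, 0.165], [-0.245, 0.102, -0.133, -0.022, -0.002, 0.205], [-0.286, 0.118, -0.147, -0.026, -0.002, 0.248], [-0.327, 0.133, -0.157, -0.031, -0.002, 0.292], [-0.367, 0.148, -0.163, -0.036, -0.002, 0.338], [-0.405, 0.16, -0.167, -0.042, -0.002, 0.39], [-0.441, 0.17, -0.171, -0.048, -0.002, 0.448], [-0.477, 0.178, -0.175, -0.055, -0.002, 0.511]]}}

```text
time_s: 79.6
position: [0.4671, 0.0287, 0.1799]
tcp_rot: [[0.913, 0.396, 0.096], [0.394, -0.918, 0.04], [0.104, 0.001, -0.995]]
force: [-0.1, -0.5, -1.1]
opening: 0.201
grasp_force: 30.0
```

Call:
{"name": "send_rows", "arguments": {"moves": [[-0.019, 0.029, -0.002, -0.007, 0, 0.067], [-0.037, 0.057, -0.004, -0.014, 0, 0.137], [-0.055, 0.085, -0.006, -0.022, 0, 0.207], [-0.073, 0.112, -0.008, -0.029, 0, 0.276], [-0.09, 0.139, -0.009, -0.036, 0, 0.343], [-0.105, 0.168, -0.011, -0.043, 0, 0.407], [-0.12, 0.197, -0.013, -0.049, 0, 0.466], [-0.134, 0.228, -0.012, -0.055, 0, 0.52], [-0.148, 0.258, -0.006, -0.059, -0.001, 0.572], [-0.162, 0.287, 0.004, -0.064, -0.003, 0.621], [-0.176, 0.316, 0.019, -0.067, -0.005, 0.667], [-0.189, 0.343, 0.036, -0.07, -0.007, 0.711]]}}

```text
time_s: 80.8
position: [0.4593, -0.0681, 0.1661]
tcp_rot: [[0.752, -0.655, 0.07], [-0.652, -0.756, -0.061], [0.093, 0.0, -0.996]]
force: [-1.1, -0.3, -1.6]
opening: 0.2
grasp_force: 30.0
```

Call:
{"name": "send_rows", "arguments": {"moves": [[0.017, 0.021, 0.022, -0.004, -0.003, 0.041], [0.033, 0.042, 0.044, -0.007, -0.006, 0.079], [0.047, 0.06, 0.066, -0.01, -0.009, 0.114], [0.061, 0.078, 0.087, -0.012, -0.012, 0.145], [0.073, 0.093, 0.107, -0.014, -0.015, 0.174], [0.085, 0.107, 0.125, -0.015, -0.017, 0.199], [0.094, 0.12, 0.14, -0.017, -0.019, 0.22], [0.102, 0.13, 0.154, -0.018, -0.021, 0.238], [0.109, 0.138, 0.164, -0.019, -0.023, 0.252], [0.114, 0.144, 0.172, -0.019, -0.024, 0.262], [0.117, 0.147, 0.177, -0.019, -0.024, 0.268], [0.118, 0.149, 0.178, -0.02, -0.025, 0.271]]}}

```text
time_s: 82.0
position: [0.4606, -0.1175, 0.1243]
tcp_rot: [[0.421, -0.907, 0.021], [-0.906, -0.421, -0.049], [0.053, 0.001, -0.999]]
force: [-0.3, -0.6, -2.4]
opening: 0.205
grasp_force: 30.0
```

```bash
python3 - <<'E'
from plan import *
from m import *
p,R=state();im,d=cap('top','top41');im2,_=cap('side','side41')
print("blade",onblade(im,p,R),onboard(im),biscuits(im))
m=R.as_matrix();print("expect px",proj('side',p+m[:,0]*.14+m[:,2]*.03),proj('top',p+m[:,0]*.14+m[:,2]*.03))
for k in(im,im2):
    H=hsv(cv2.medianBlur(k,3));k=((H[...,0]>=14)&(H[...,0]<22)&(H[...,1]>85)&(H[...,2]>50));print([(cv2.boundingRect(c),cv2.contourArea(c)) for c in blobs(k,30,(200,120,520,340))])
C1=np.array([.5750,-.2616]);T=C1+(-.026+.013)*v-.042*nn
path([tip(T,.068,YW,5),tip(T,.053,YW,15)],12,(p,R))
E
```

```text
t 82.0 p [ 0.4606 -0.1175  0.1243] yaw -65.1 pitch -3.0 q6 131 F [-0.3 -0.6 -2.4] M [0.22 0.07 0.  ] op 0.205 gf 30.0
blade [(np.float64(184.1), np.float64(-40.2), 33.8), (np.float64(110.2), np.float64(-82.0), 33.5), (np.float64(110.2), np.float64(0.7), 34.8)] [([594.4, -308.5, 33.6], 527), ([600.7, -221.5, 32.9], 526), ([522.9, -257.9, 33.1], 404)] []
expect px [[349.2114937 162.4037326]] [[454.95410077 218.81753357]]
[((462, 176, 28, 29), 541.5), ((426, 175, 28, 27), 535.5), ((442, 206, 29, 25), 426.0)]
[((313, 166, 20, 13), 144.5), ((331, 162, 41, 5), 58.0)]
[[0.001, 0, 0, 0.001, -0.005, 0], [0.004, -0.001, 0, 0.001, -0.017, 0], [0.009, -0.001, 0, 0.001, -0.035, -0.001], [0.015, -0.002, -0.001, 0.001, -0.058, -0.001], [0.023, -0.003, -0.002, 0.001, -0.082, -0.001], [0.032, -0.003, -0.004, 0.001, -0.107, -0.001], [0.042, -0.004, -0.01, 0.001, -0.132, -0.001], [0.052, -0.004, -0.019, 0.001, -0.154, -0.001], [0.062, -0.004, -0.029, 0.001, -0.173, -0.001], [0.07, -0.003, -0.038, 0.001, -0.188, -0.001], [0.075, -0.003, -0.044, 0.001, -0.197, -0.001], [0.077, -0.003, -0.047, 0.001, -0.2, -0.001]]
```

Still on the blade (turner x=110 mm, lateral 0.7 mm), and the other two are untouched. Same tilt and withdrawal as last time.

Call:
{"name": "send_rows", "arguments": {"moves": [[0.001, 0, 0, 0, -0.005, 0], [0.004, -0.001, 0, 0, -0.017, 0], [0.009, -0.001, 0, 0, -0.035, 0], [0.015, -0.002, -0.001, 0, -0.058, 0], [0.023, -0.003, -0.002, 0, -0.082, 0], [0.032, -0.003, -0.004, 0, -0.107, 0], [0.042, -0.003, -0.01, 0, -0.132, 0], [0.052, -0.003, -0.019, 0, -0.154, 0], [0.062, -0.003, -0.029, 0, -0.173, 0], [0.07, -0.003, -0.038, 0, -0.188, 0], [0.075, -0.003, -0.044, 0, -0.197, 0], [0.077, -0.003, -0.047, 0, -0.2, 0]]}}

```text
time_s: 83.3
position: [0.4697, -0.1346, 0.1372]
tcp_rot: [[0.407, -0.907, -0.109], [-0.876, -0.421, 0.234], [-0.258, 0.0, -0.966]]
force: [-0.7, 0.1, -1.5]
opening: 0.2
grasp_force: 30.0
```

Call:
{"name": "send_rows", "arguments": {"moves": [[0.002, 0, -0.004, 0, -0.004, 0], [0.006, 0, -0.014, 0, -0.015, 0], [0.013, 0, -0.03, 0, -0.031, 0], [0.022, 0, -0.049, 0, -0.052, 0], [0.032, 0, -0.072, 0, -0.075, 0], [0.043, 0, -0.095, 0, -0.1, 0], [0.054, 0, -0.119, 0, -0.125, 0], [0.064, 0, -0.141, 0, -0.148, 0], [0.073, 0, -0.161, 0, -0.169, 0], [0.08, 0, -0.176, 0, -0.185, 0], [0.084, 0, -0.187, 0, -0.196, 0], [0.086, 0, -0.19, 0, -0.2, 0]]}}

```text
time_s: 84.5
position: [0.4835, -0.1643, 0.1775]
tcp_rot: [[0.353, -0.907, -0.23], [-0.761, -0.422, 0.493], [-0.544, 0.001, -0.839]]
force: [-0.1, -0.3, -1.8]
opening: 0.2
grasp_force: 30.0
```

```bash
python3 - <<'E'
from plan import *
from m import *
p,R=state();m=R.as_matrix();print("tip",p+m[:,0]*.164+m[:,2]*.043)
im,d=cap('top','top42')
H=hsv(cv2.medianBlur(im,3));k=((H[...,0]>=14)&(H[...,0]<22)&(H[...,1]>85)&(H[...,2]>50));print([(cv2.boundingRect(c),cv2.contourArea(c)) for c in blobs(k,30,(290,120,520,260))])
E
```

```text
t 84.5 p [ 0.4835 -0.1643  0.1775] yaw -65.1 pitch 32.9 q6 111 F [-0.1 -0.3 -1.8] M [-0.31 -0.21 -0.02] op 0.200 gf 30.0
tip [ 0.53155524 -0.26796807  0.05220157]
[((462, 176, 22, 12), 80.0)]
```

Call:
{"name": "send_rows", "arguments": {"moves": [[0.003, 0, 0.005, 0, 0, 0], [0.003, 0, 0.005, 0, 0, 0], [-0.005, 0, 0.01, 0, 0, 0], [-0.022, 0, 0.021, 0, 0, 0], [-0.039, 0, 0.032, 0, 0, 0], [-0.056, 0, 0.043, 0, 0, 0], [-0.073, 0, 0.054, 0, 0, 0], [-0.09, 0, 0.065, 0, 0, 0], [-0.107, 0, 0.076, 0, 0, 0], [-0.124, 0, 0.087, 0, 0, 0], [-0.14, 0, 0.098, 0, 0, 0], [-0.157, 0, 0.109, 0, 0, 0]]}}

```text
time_s: 85.75
position: [0.463, -0.1203, 0.176]
tcp_rot: [[0.354, -0.907, -0.23], [-0.761, -0.422, 0.493], [-0.544, 0.001, -0.839]]
force: [-0.2, -0.1, -0.6]
opening: 0.205
grasp_force: 30.0
```

Call:
{"name": "send_rows", "arguments": {"moves": [[-0.017, 0, 0.011, 0, 0, 0], [-0.034, 0, 0.022, 0, 0, 0], [-0.05, 0, 0.033, 0, 0, 0], [-0.07, 0, 0.02, 0, 0, 0], [-0.11, 0, -0.03, 0, 0, 0], [-0.15, 0, -0.08, 0, 0, 0], [-0.2, 0, -0.13, 0, 0, 0], [-0.26, 0, -0.18, 0, 0, 0], [-0.32, 0, -0.22, 0, 0, 0], [-0.38, 0, -0.26, 0, 0, 0], [-0.44, 0, -0.28, 0, 0, 0], [-0.44, 0, -0.28, 0, 0, 0]]}}

```text
time_s: 86.95
position: [0.44, -0.0703, 0.2962]
tcp_rot: [[0.355, -0.906, -0.229], [-0.761, -0.423, 0.492], [-0.542, -0.001, -0.84]]
force: [-0.2, 0.2, -1.8]
opening: 0.204
grasp_force: 30.0
```

```bash
python3 - <<'E'
from plan import *
from m import *
p,R=state();im,d=cap('top','top43');im2,_=cap('side','side43')
print(onboard(im))
for k in(im,im2):
    H=hsv(cv2.medianBlur(k,3));k=((H[...,0]>=14)&(H[...,0]<22)&(H[...,1]>85)&(H[...,2]>50));print([(cv2.boundingRect(c),cv2.contourArea(c)) for c in blobs(k,30,(290,120,520,260))])
E
```

```text
t 86.95 p [ 0.44   -0.0703  0.2962] yaw -65.0 pitch 32.9 q6 117 F [-0.2  0.2 -1.8] M [-0.26 -0.23  0.02] op 0.204 gf 30.0
[([603.7, -220.3, 33.4], 433)]
[((426, 174, 28, 25), 448.5), ((463, 177, 10, 16), 54.0)]
[((312, 165, 21, 15), 193.0), ((338, 164, 21, 15), 191.0), ((325, 152, 20, 14), 175.5)]
```

All three biscuits show separately on the board in the side view. Now I return the turner to the middle of its rest.

```bash
python3 - <<'E'
from plan import *
plan([(.46,.0,.28,0,5),(.506,.0357,.13,1.3,0),(.506,.0357,.058,1.3,0)])
E
```

```text
t 87.05 p [ 0.4401 -0.0712  0.2945] yaw -65.1 pitch 32.9 q6 117 F [ 0.6 -0.7 -1.6] M [-0.31 -0.14  0.01] op 0.206 gf 30.0
(0.46, 0.0, 0.28, 0, 5) [-0.157, -0.192, 0.171, -0.236, 0.276, -0.69] rows 8.2
(0.506, 0.0357, 0.13, 1.3, 0) [0.236, -0.143, 0.582, -0.001, 0.056, -0.014] rows 3.2
(0.506, 0.0357, 0.058, 1.3, 0) [0.0, -0.0, 0.288, 0.0, 0.0, 0.0] rows 1.4
```

Call:
{"name": "send_rows", "arguments": {"moves": [[-0.05, -0.05, 0.03, -0.08, 0.09, -0.2], [-0.157, -0.192, 0.171, -0.236, 0.276, -0.69], [-0.157, -0.192, 0.171, -0.236, 0.276, -0.69], [-0.157, -0.192, 0.171, -0.236, 0.276, -0.69], [-0.157, -0.192, 0.171, -0.236, 0.276, -0.69], [-0.157, -0.192, 0.171, -0.236, 0.276, -0.69], [-0.157, -0.192, 0.171, -0.236, 0.276, -0.69], [-0.157, -0.192, 0.171, -0.236, 0.276, -0.69], [-0.157, -0.192, 0.171, -0.236, 0.276, -0.69], [-0.157, -0.192, 0.171, -0.236, 0.276, -0.69], [-0.157, -0.192, 0.171, -0.236, 0.276, -0.69]]}}

```text
time_s: 88.15
position: [0.4604, -0.0006, 0.2796]
tcp_rot: [[0.996, -0.003, -0.088], [-0.003, -1.0, 0.002], [-0.088, -0.002, -0.996]]
force: [0.9, 0.4, -1.2]
opening: 0.207
grasp_force: 30.0
```

Call:
{"name": "send_rows", "arguments": {"moves": [[0.06, -0.04, 0.15, 0, 0.02, 0], [0.12, -0.08, 0.3, 0, 0.04, -0.01], [0.18, -0.11, 0.45, 0, 0.056, -0.014], [0.236, -0.143, 0.582, 0, 0.056, -0.014], [0.236, -0.143, 0.582, 0, 0.056, -0.014], [0.236, -0.143, 0.582, 0, 0.056, -0.014], [0.236, -0.143, 0.582, 0, 0.056, -0.014]]}}

```text
time_s: 88.85
position: [0.5072, 0.035, 0.1312]
tcp_rot: [[1.0, 0.021, 0.003], [0.021, -1.0, 0.002], [0.003, -0.002, -1.0]]
force: [0.2, 0.1, -0.0]
opening: 0.201
grasp_force: 30.0
```

```bash
python3 - <<'E'
from plan import *
from m import *
p,R=state();plan([(.506,.0357,.058,1.3,0)],(p,R))
im,_=cap('top','top44');H=hsv(im)
print(onboard(im))
for c in blobs(((H[...,2]<45)),60,(305,150,352,215)):
    h=cv2.convexHull(c)[:,0];print(cv2.boundingRect(c),cv2.minAreaRect(ray('top',h,.09)[:,:2].astype(np.float32)*1000))
m=R.as_matrix();print("kin blade centre",p+m[:,0]*(.1225-.001)+m[:,2]*.043)
E
```

```text
t 88.85 p [0.5072 0.035  0.1312] yaw 1.2 pitch -0.2 q6 80 F [ 0.2  0.1 -0. ] M [-0.03  0.02  0.  ] op 0.201 gf 30.0
(0.506, 0.0357, 0.058, 1.3, 0) [-0.006, -0.002, 0.293, -0.001, -0.002, -0.001] rows 1.5
[([525.3, -261.3, 33.4], 539), ([594.9, -308.3, 33.0], 532), ([599.9, -221.4, 33.3], 527)]
(321, 156, 25, 36) ((633.2674560546875, 37.59912109375), (82.48184967041016, 58.2614860534668), 2.899700880050659)
(305, 180, 15, 35) ((577.8202514648438, 90.7606430053711), (16.510162353515625, 87.1478271484375), 73.84163665771484)
kin blade centre [0.62884208 0.03755634 0.08855698]
```

Call:
{"name": "send_rows", "arguments": {"moves": [[-0.006, 0, 0.1, 0, 0, 0], [-0.006, 0, 0.2, 0, 0, 0], [-0.006, 0, 0.28, 0, 0, 0], [-0.006, 0, 0.31, 0, 0, 0], [-0.006, 0, 0.321, 0, 0, 0], [-0.006, 0, 0.321, 0, 0, 0], [-0.006, 0, 0.321, 0, 0, 0]]}}

```text
time_s: 89.6
position: [0.5055, 0.0357, 0.0508]
tcp_rot: [[1.0, 0.022, 0.003], [0.022, -1.0, 0.002], [0.003, -0.002, -1.0]]
force: [-1.1, -0.7, 0.1]
opening: 0.205
grasp_force: 30.0
```

```bash
python3 - <<'E'
from plan import *
state()
E
```

```text
t 89.6 p [0.5055 0.0357 0.0508] yaw 1.2 pitch -0.2 q6 80 F [-1.1 -0.7  0.1] M [-0.01  0.11  0.02] op 0.205 gf 30.0
```

Call:
{"name": "send_rows", "arguments": {"moves": [[0, 0, 0.004, 0, 0, 0], [0, 0, 0.004, 0, 0, 0], [0, 0, 0.004, 0, 0, 0]]}}

```text
time_s: 89.9
position: [0.5062, 0.0357, 0.0495]
tcp_rot: [[1.0, 0.022, 0.004], [0.022, -1.0, 0.002], [0.004, -0.002, -1.0]]
force: [2.2, 1.0, 4.3]
opening: 0.203
grasp_force: 30.0
```

```bash
python3 - <<'E'
from plan import *
state()
E
```

```text
t 89.9 p [0.5062 0.0357 0.0495] yaw 1.2 pitch -0.2 q6 80 F [2.2 1.  4.3] M [ 0.03 -0.01  0.04] op 0.203 gf 30.0
```

Call:
{"name": "send_rows", "arguments": {"moves": [[0, 0, -0.003, 0, 0, 0], [0, 0, -0.003, 0, 0, 0], [0, 0, -0.003, 0, 0, 0], [0, 0, -0.003, 0, 0, 0], [0, 0, -0.003, 0, 0, 0], [0, 0, -0.003, 0, 0, 0], [0, 0, -0.003, 0, 0, 0], [0, 0, -0.003, 0, 0, 0]], "grip": 1}}

```text
time_s: 90.7
position: [0.5048, 0.0358, 0.0494]
tcp_rot: [[1.0, 0.022, 0.001], [0.022, -1.0, 0.002], [0.001, -0.002, -1.0]]
force: [-0.2, 0.0, -0.5]
opening: 0.847
grasp_force: 0.0
```

Call:
{"name": "send_rows", "arguments": {"moves": [[0, 0, -0.05, 0, 0, 0], [0, 0, -0.15, 0, 0, 0], [0, 0, -0.3, 0, 0, 0], [0, 0, -0.45, 0, 0, 0], [0, 0, -0.6, 0, 0, 0], [-0.2, 0.2, -0.8, 0, 0, 0], [-0.3, 0.5, -0.8, 0, 0, 0], [-0.3, 0.8, -0.8, 0, 0, 0], [-0.3, 0.8, -0.8, 0, 0, 0], [-0.3, 0.8, -0.8, 0, 0, 0], [-0.3, 0.8, -0.8, 0, 0, 0]]}}

```text
time_s: 91.8
position: [0.4341, -0.1701, 0.2504]
tcp_rot: [[1.0, 0.016, 0.003], [0.016, -1.0, -0.001], [0.003, 0.001, -1.0]]
force: [0.4, -0.2, 0.2]
opening: 1.001
grasp_force: 0.0
```

```bash
python3 - <<'E'
from plan import *
state()
im,_=cap('top','top45');im2,_=cap('side','side45')
c=np.hstack([cv2.resize(im[120:300,160:360],(420,378),interpolation=2),cv2.resize(im2[130:330,180:390],(380,362),interpolation=2)[[*range(362)]+[361]*16]])
cv2.imwrite("pics/fin.png",c[:,:,::-1])
E
```

```text
t 91.8 p [ 0.4341 -0.1701  0.2504] yaw 0.9 pitch -0.2 q6 54 F [ 0.4 -0.2  0.2] M [ 0.02 -0.04 -0.  ] op 1.001 gf 0.0
```

Call:
{"name": "send_rows", "arguments": {"moves": [[-0.05, -0.8, -0.1, 0, 0, 0], [-0.05, -0.8, -0.1, 0, 0, 0], [-0.05, -0.8, -0.1, 0, 0, 0], [-0.05, -0.8, -0.1, 0, 0, 0], [-0.05, -0.8, -0.1, 0, 0, 0], [-0.05, -0.8, -0.1, 0, 0, 0]]}}

```text
time_s: 92.5
position: [0.4162, 0.0359, 0.2746]
tcp_rot: [[1.0, 0.028, 0.001], [0.028, -1.0, 0.002], [0.001, -0.002, -1.0]]
force: [0.3, 0.5, 0.3]
opening: 0.999
grasp_force: 0.0
```

Call:
{"name": "send_rows", "arguments": {"moves": [[-0.05, -0.8, 0, 0, 0, 0], [-0.05, -0.8, 0, 0, 0, 0], [-0.05, -0.8, 0, 0, 0, 0], [-0.05, -0.8, 0, 0, 0, 0], [-0.05, -0.8, 0, 0, 0, 0], [-0.05, -0.8, 0, 0, 0, 0]]}}

```text
time_s: 93.1
position: [0.4002, 0.2332, 0.2743]
tcp_rot: [[1.0, 0.024, -0.0], [0.024, -1.0, 0.001], [-0.0, -0.001, -1.0]]
force: [-0.7, -0.4, 0.2]
opening: 1.0
grasp_force: 0.0
```

```bash
python3 - <<'E'
from plan import *
from m import *
state()
im,_=cap('top','top46');im2,_=cap('side','side46');H=hsv(im)
print(onboard(im))
m=H[...,2]<45
for c in blobs(m,100,(312,150,352,265)):
    h=cv2.convexHull(c)[:,0];print(cv2.boundingRect(c),[cv2.minAreaRect(ray('top',h,z)[:,:2].astype(np.float32)*1000) for z in(.008,.076)])
c=np.hstack([cv2.resize(im[130:300,300:530],(500,370),interpolation=2),cv2.resize(im2[130:330,220:380],(296,370),interpolation=2)])
cv2.imwrite("pics/fin.png",c[:,:,::-1])
E
```

```text
t 93.1 p [0.4002 0.2332 0.2743] yaw 1.4 pitch 0.0 q6 105 F [-0.7 -0.4  0.2] M [ 0.01  0.02 -0.07] op 1.000 gf 0.0
[([525.9, -260.0, 33.1], 532), ([595.6, -308.5, 33.0], 526), ([601.0, -221.7, 33.1], 519)]
(321, 165, 23, 34) [((629.0758666992188, 36.903778076171875), (85.0789566040039, 54.12289047241211), 1.5143650770187378), ((616.6419067382812, 39.508811950683594), (80.89459228515625, 51.46099853515625), 1.5143649578094482)]
(331, 206, 9, 55) [((498.1763000488281, 30.507633209228516), (136.05462646484375, 16.68964195251465), 1.4751423597335815), ((492.18035888671875, 33.427242279052734), (129.3631591796875, 15.86880111694336), 1.4751391410827637)]
```

View pics/fin.png

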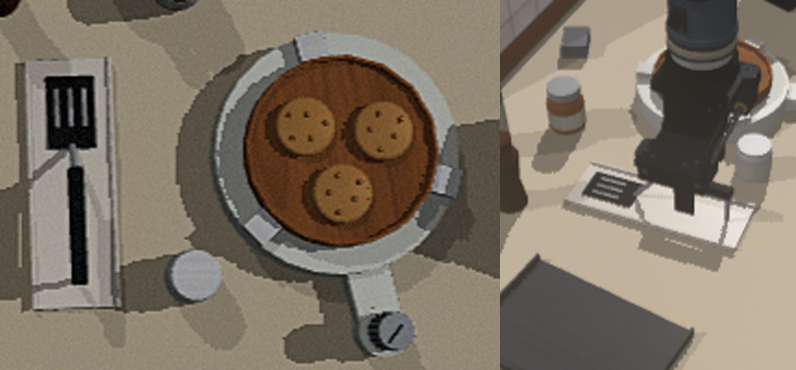

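```bash
python3 -c "
from rig import ticket
print(ticket.hand_in())"
```

```text
the job is handed in; nothing more can be done
None
```

The job is handed in: the board is clamped, all three biscuits lie flat, right way up and apart on it, and the turner stands along the middle of its rest; one biscuit slipped off the turner onto the worktop mid-run and was scooped back up with the turner, and the clamp is as tight as the grip allowed before slipping on the sleeve.

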